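Stir up the settled slurry bottles on the in-line stirrer

ROBOT

A 6-joint arm with a two-finger parallel gripper is mounted at the origin on the work surface. World frame = base frame: x ahead of the robot, y to its left, z up, the work surface at z = 0. Lengths are in m, angles in rad, forces in N, time in s.
With the tool pointing down it reaches from about 0.325 to 0.875 m from the base axis. Payload 4.4 kg.
Tool frame: the origin (TCP) lies midway between the tips of the shut fingers; the grasp point (between the pads) lies 19 mm behind it; z points along the fingers, y is the direction in which the jaws open and shut (so a half turn about z gives the same grasp; the last joint's range is limited). The gripper opens to 85 mm and grips with 20 to 120 N. Pads are 22 mm wide; open, the fingers measure 114 mm over their backs; the gripper's body (76 mm by 85 mm) begins 54 mm behind the grasp point. The pads swing forward as they close: fully open they stand 13 mm farther back than shut.
Start: joints at [1.151, 0.207, 1.542, -0, 1.393, -0.15], TCP at [0.153, 0.554, 0.231] pointing down, gripper open.
Joint ranges: [-2.73, 2.73], [-0.86, 2.22], [0.23, 2.46], [-1.11, 4.25], [0.08, 2.63], [-2.82, 2.82]. Speed limits (rad/s): [2.79, 2.79, 3.14, 3.14, 3.14, 3.14].

INTERFACE

Orientations are given as a rotation vector (axis times angle).
In Python, from workcell import ctrl gives the robot as it stands.
- The arm moves only by the tool play_rows, never from a script. Its argument "motion" is a list of rows, each an object of numbers: "jaw": the opening, from 0 (shut) to 1 (fully open); "tx", "ty", "tz": the shift along the tool's x, y, z in mm; "rx", "ry", "rz": the turn, a rotation vector about the tool's x, y, z in rad. In form: [{"jaw": .., "tx": .., "ty": .., "tz": .., "rx": .., "ry": .., "rz": ..}, ...]. A call has 1 to 5 rows; each row is the pose to reach, as a shift and turn from the pose measured when the call began, along the tool's axes at that moment; what a row does not reach only later rows make up. A row lasts 1/12 s, in which the tool goes at most 41.7 mm and 7.16 degrees, less where a joint would pass 70% of its speed; a pose out of reach is approached as far as the arm can. A call with a gripper value outside its range is refused whole. The fingers move at their own pace and stop on an object; "force" is the grip in N (left out, the last holds). Time passes only in rows, so rows that repeat a pose let the fingers close. It gives the time, the measured TCP pose, the force and the opening at its end, in the units of the state.
- ctrl.sense(): the state, without advancing time (a new reading comes with each control period).
- ctrl.get_image(name): name is "scene" or "top" or "wrist"; returns a dict with "frame" (384x512x3 uint8, blue, green, red), "intrinsics" (3x3 intrinsics, pixels), "R" (3x3) and "t" (3): a world point X has camera coordinates R X + t. Camera axes: x right, y down, z forward; pixel columns grow to the right and rows downward; lengths in m; the calibration is good to about 2 mm. The wrist camera is an equidistant fisheye: a pixel r from the principal point sees the ray r / f radians off the axis. A picture is of the moment at which its call begins. There is no depth.
- ctrl.sign_off(): hands the job in, once; it reports no verdict.
The state is a dict: "clock": time; "q": joint angles; "joint_vel": joint speeds; "joint_efforts": joint torques, N m; "tool_pos": TCP position; "eef_rot": TCP orientation; "force": force on the tool from outside, world axes, zero at the start; "ft_torque": the same for the moment, N m; "grip_width": finger opening in m.
Only numpy, scipy, OpenCV 4.12 (cv2) and the standard library are available. Lean on these libraries where they do the work, as an engineer would, in place of code of your own. Each camera call takes 0.05 s, during which the arm holds its last target. There are 200 camera calls.

TASK

The slurry in the square bottles on the in-line stirrer has settled: stand every tipped bottle upright in the lane so that each bottle there is centred on a printed circle of its own, then hold the pulse button fully down for four seconds without a break, and let go. After that move all the bottles, standing upright, into the spill tray; do not drop any, and leave the glassware alone.

Things in the scene. Friction and masses are not known exactly. Their poses are not given: they have to be found in the camera images.
- bottle1_mid (a point): Square white bottle, 100 mm tall: body 50 x 50 mm, 70 mm tall, then shoulder and round red cap 32 mm across, 21 mm tall. About 0.14 kg, mostly low down. Point at its centre, 50 mm above its underside; z runs from base to cap, x and y are square to the flat sides. All alike; may be absent. At the start it lies on one flat side across the stirrer's lane, cap roughly towards or away from the robot.
- bottle2_mid (a point): Bottle like bottle1, point and axes likewise; it may be absent. At the start it lies on one flat side across the stirrer's lane, cap roughly towards or away from the robot.
- bottle3_mid (a point): Bottle like bottle1, point and axes likewise; it may be absent. At the start it lies on one flat side across the stirrer's lane, cap roughly towards or away from the robot.
- bottle4_mid (a point): Bottle like bottle1, point and axes likewise; it may be absent. At the start it stands in the stirrer's lane, perhaps not centred on a circle.
- bottle5_mid (a point): Bottle like bottle1, point and axes likewise; it may be absent. At the start it stands in the stirrer's lane, perhaps not centred on a circle.
- bottle1: The same bottle as point bottle1_mid (same origin and axes).
- bottle2: The same bottle as point bottle2_mid (same origin and axes).
- bottle3: The same bottle as point bottle3_mid (same origin and axes).
- bottle4: The same bottle as point bottle4_mid (same origin and axes).
- bottle5: The same bottle as point bottle5_mid (same origin and axes).
- spot1 (a point): Centre of printed circle 1 (72 mm across) on the fixed stirrer's steel deck, 50 mm above the bench; the rightmost seen from the robot. x: across the lane, away from the robot; y: along the lane to the robot's left; the circles are 110 mm apart. Guide rails 6 mm thick, 20 mm tall border the lane, their middles 69 mm either side of the circles' line and 74 mm beyond the end circles.
- spot2 (a point): Centre of printed circle 2, as spot1, 110 mm along y from it.
- spot3 (a point): Centre of printed circle 3, as spot1, 220 mm along y from it.
- spot4 (a point): Centre of printed circle 4, as spot1, 330 mm along y from it.
- spot5 (a point): Centre of printed circle 5, as spot1, 440 mm along y from it.
- pulse_top (a point): Centre of the top of the pulse button, a black push button 32 mm across in a grey collar on the stirrer's front ledge (ledge at deck height), before the front rail at the robot's right-hand end. It is pressed straight down, 6 mm travel, about 5 N, and springs back when let go.
- pulse (a joint): Travel of the pulse button in m: 0 when out, 0.006 fully down; the stirrer runs only while it is past 0.004.
- tray_in (a point): Centre of the inner floor of the white spill tray, fixed on the bench at the robot's left; floor 4 mm above the bench. Outside 200 x 200 mm, 22 mm high, walls 4 mm thick; x and y axes are parallel to its sides.
- beaker_mid (a point): Glass beaker, 72 mm across, 95 mm tall, standing beyond the stirrer; point half-way up. To be left alone.
- flask_mid (a point): Conical glass flask, 82 mm across at its foot, 112 mm tall, standing beyond the stirrer; point half-way up. To be left alone.
- jar_mid (a point): Amber glass jar, 68 mm across, 85 mm tall, standing beyond the tray; point half-way up. To be left alone.
Things that resemble listed ones, but are neither listed nor needed, are in the scene too. Leave any yellow look-alike of the bottle5 alone.

How it is judged:
On the way, in this order (a step that is already met when the one before it is completed fails the run):
1. every bottle stands upright on the stirrer, centred within 20 mm on a printed circle (angle between each of bottle1_mid, bottle2_mid, bottle3_mid, bottle4_mid, bottle5_mid's own z axis and vertical below 0.12 rad and z of bottle1_mid in the frame of spot3 between 0.043 and 0.058 m and (horizontal distance between bottle1_mid and spot1 below 0.02 m or horizontal distance between bottle1_mid and spot2 below 0.02 m or horizontal distance between bottle1_mid and spot3 below 0.02 m or horizontal distance between bottle1_mid and spot4 below 0.02 m or horizontal distance between bottle1_mid and spot5 below 0.02 m) and z of bottle2_mid in the frame of spot3 between 0.043 and 0.058 m and (horizontal distance between bottle2_mid and spot1 below 0.02 m or horizontal distance between bottle2_mid and spot2 below 0.02 m or horizontal distance between bottle2_mid and spot3 below 0.02 m or horizontal distance between bottle2_mid and spot4 below 0.02 m or horizontal distance between bottle2_mid and spot5 below 0.02 m) and z of bottle3_mid in the frame of spot3 between 0.043 and 0.058 m and (horizontal distance between bottle3_mid and spot1 below 0.02 m or horizontal distance between bottle3_mid and spot2 below 0.02 m or horizontal distance between bottle3_mid and spot3 below 0.02 m or horizontal distance between bottle3_mid and spot4 below 0.02 m or horizontal distance between bottle3_mid and spot5 below 0.02 m) and z of bottle4_mid in the frame of spot3 between 0.043 and 0.058 m and (horizontal distance between bottle4_mid and spot1 below 0.02 m or horizontal distance between bottle4_mid and spot2 below 0.02 m or horizontal distance between bottle4_mid and spot3 below 0.02 m or horizontal distance between bottle4_mid and spot4 below 0.02 m or horizontal distance between bottle4_mid and spot5 below 0.02 m) and z of bottle5_mid in the frame of spot3 between 0.043 and 0.058 m and (horizontal distance between bottle5_mid and spot1 below 0.02 m or horizontal distance between bottle5_mid and spot2 below 0.02 m or horizontal distance between bottle5_mid and spot3 below 0.02 m or horizontal distance between bottle5_mid and spot4 below 0.02 m or horizontal distance between bottle5_mid and spot5 below 0.02 m)), for 0.3 s.
2. the pulse button is held down (past 4 mm) for four seconds (3.7 s at least) without a break while every bottle stands so (all of step 1 and value of joint pulse above 0.004 m), for 3.7 s.
3. the button is let go (value of joint pulse below 0.0015 m), for 0.2 s.
At the end, for the whole second after the job is handed in: every bottle that is present stands upright (within 7 degrees) and at rest on the floor of the spill tray, its centre within 85 mm of the tray's centre along each side, and the pulse button is out (angle between each of bottle1_mid, bottle2_mid, bottle3_mid, bottle4_mid, bottle5_mid's own z axis and vertical below 0.12 rad and z of bottle1_mid in the frame of tray_in between 0.043 and 0.058 m and x of bottle1_mid in the frame of tray_in between -0.085 and 0.085 m and y of bottle1_mid in the frame of tray_in between -0.085 and 0.085 m and linear speed of each of bottle1, bottle2, bottle3, bottle4, bottle5 below 0.03 m/s and z of bottle2_mid in the frame of tray_in between 0.043 and 0.058 m and x of bottle2_mid in the frame of tray_in between -0.085 and 0.085 m and y of bottle2_mid in the frame of tray_in between -0.085 and 0.085 m and z of bottle3_mid in the frame of tray_in between 0.043 and 0.058 m and x of bottle3_mid in the frame of tray_in between -0.085 and 0.085 m and y of bottle3_mid in the frame of tray_in between -0.085 and 0.085 m and z of bottle4_mid in the frame of tray_in between 0.043 and 0.058 m and x of bottle4_mid in the frame of tray_in between -0.085 and 0.085 m and y of bottle4_mid in the frame of tray_in between -0.085 and 0.085 m and z of bottle5_mid in the frame of tray_in between 0.043 and 0.058 m and x of bottle5_mid in the frame of tray_in between -0.085 and 0.085 m and y of bottle5_mid in the frame of tray_in between -0.085 and 0.085 m and value of joint pulse below 0.0015 m); the robot touches nothing.
It fails at once if the beaker, flask or jar is shifted by more than 3 cm or tipped over (distance of any of beaker_mid, flask_mid, jar_mid from where it was at the start of the episode above 0.03 m or angle between any of beaker_mid, flask_mid, jar_mid's own z axis and vertical above 0.4 rad).
It fails at once if a bottle is dropped from a height (it moves at over 1.4 m/s, as after a 10 cm fall, out of the grip) ((linear speed of bottle1 above 1.4 m/s and contact force between the fingers and bottle1 below 0.1 N) or (linear speed of bottle2 above 1.4 m/s and contact force between the fingers and bottle2 below 0.1 N) or (linear speed of bottle3 above 1.4 m/s and contact force between the fingers and bottle3 below 0.1 N) or (linear speed of bottle4 above 1.4 m/s and contact force between the fingers and bottle4 below 0.1 N) or (linear speed of bottle5 above 1.4 m/s and contact force between the fingers and bottle5 below 0.1 N)).
Of bottle1, bottle2, bottle3 only 2 to 3 are there at a start; the rules pass over those that are not, and their reading is None.
Of bottle4, bottle5 only 1 to 1 are there at a start; the rules pass over those that are not, and their reading is None.
At some moment in a run one of bottle1, bottle2, bottle3, bottle4, bottle5 may be knocked a few centimetres aside while the robot is not near it.
It also fails if it takes over 210 s, if anything falls off the work surface, if the arm or the gripper's body presses on something with over 40 N, if the wrist force passes 120 N, or if a joint passes its speed limit or range.

## Working session

There is one attempt and no reset: what is moved stays moved. The work goes in short steps, Python scripts to look and compute and a tool call to move; the robot and the scene stay as the last step left them, time stands still between calls to the robot, and variables do not carry over. Pictures are saved under pics/ and viewed, about 12 in all and at most 16, crops included, and the job is handed in when it is done.

Besides the shell and the picture viewer there is one more tool, called after "Call:" as a command line: name --argument value ..., lists and objects as JSON in quotes. play_rows: Moves the arm, as the interface text tells. Its arguments: {"type":"object","properties":{"motion":{"type":"array","items":{"type":"object","properties":{"jaw":{"type":"number"},"tx":{"type":"number"},"ty":{"type":"number"},"tz":{"type":"number"},"rx":{"type":"number"},"ry":{"type":"number"},"rz":{"type":"number"}}}},"force":{"type":"number"}},"required":["motion"]}

```bash
ls; mkdir -p pics; cat > h.py <<'E'
import numpy as np, cv2
from scipy.spatial.transform import Rotation as Rn
from workcell import ctrl
def img(n,save=None):
    d=ctrl.get_image(n)
    if save: cv2.imwrite('pics/'+save,d['frame'])
    return d
def ray(d,u,v,z):
    "pixel -> world point on plane z (pinhole)"
    K,R,t=[np.array(d[k]) for k in('intrinsics','R','t')]
    c=-R.T@t; r=R.T@np.linalg.inv(K)@np.array([u,v,1.])
    return c+r*(z-c[2])/r[2]
def proj(d,X):
    K,R,t=[np.array(d[k]) for k in('intrinsics','R','t')]
    p=K@(R@np.array(X)+t); return p[:2]/p[2]
E
python3 - <<'E'
from h import *
for n in('scene','top'):
    d=img(n,n+'0.png'); print(n,d['intrinsics'],d['R'],d['t'])
s=ctrl.sense(); print(s)
a=cv2.imread('pics/top0.png');
cv2.imwrite('pics/top0b.png',cv2.resize(a,(800,600),interpolation=cv2.INTER_CUBIC))
cv2.imwrite('pics/scene0b.png',cv2.resize(cv2.imread('pics/scene0.png'),(800,600),interpolation=cv2.INTER_CUBIC))
E
```

```text
pics
scene [[438.18285051   0.         256.23539728]
 [  0.         438.18285051 194.79676753]
 [  0.           0.           1.        ]] [[ 0.81723972  0.57625235  0.0072432 ]
 [ 0.46395963 -0.65042711 -0.6014034 ]
 [-0.34184895  0.4948513  -0.79891269]] [-0.46002851 -0.24913366  1.37970129]
top [[359.11910987   0.         255.91247385]
 [  0.         359.11910987 184.67469008]
 [  0.           0.           1.        ]] [[-2.29989661e-04 -9.99520324e-01 -3.09688259e-02]
 [-9.86521180e-01  5.29431718e-03 -1.63547949e-01]
 [ 1.63633458e-01  3.05137883e-02 -9.86049188e-01]] [8.38473066e-04 5.93170232e-01 1.09001014e+00]
{'clock': 0.1, 'q': array([ 1.15051765e+00,  2.07365800e-01,  1.54281279e+00, -1.94466789e-05,
        1.39348744e+00, -1.50484408e-01]), 'joint_vel': array([-0.00060936, -0.00142271, -0.00332395,  0.00121557,  0.00184753,
       -0.00103566]), 'joint_efforts': array([ 3.71708102e-04, -3.84091973e+01, -2.92551005e+01, -3.61438688e-04,
        4.94765234e-03, -1.71071895e-05]), 'tool_pos': array([0.15298423, 0.55356992, 0.23022345]), 'eef_rot': array([-0.42242609, -3.1124908 ,  0.00313302]), 'force': array([-0.24936624,  0.07904759, -1.03162051]), 'ft_torque': array([-0.02428862, -0.01788695, -0.00686643]), 'grip_width': 0.08501179808268176}
```

View pics/top0b.png

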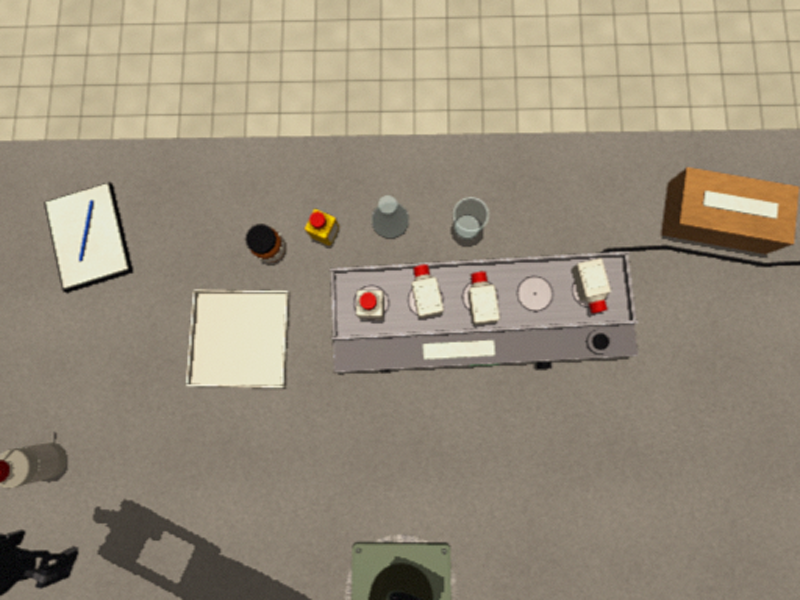

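View pics/scene0b.png

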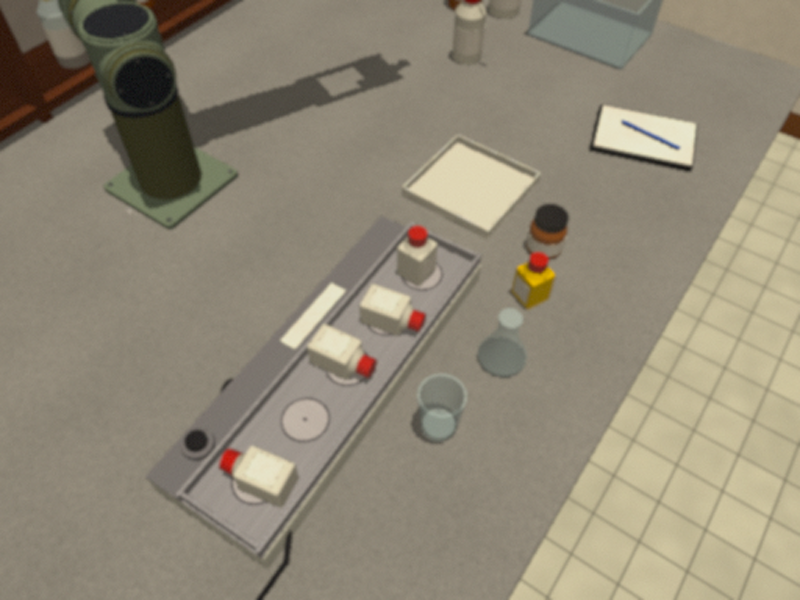

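The top view (800x600) shows white bottles lying with red caps at (422,271), (479,279) and (598,307). One bottle stands at (369,303), and circle 2 at (535,293) is empty. The yellow look-alike is at (320,226) and the button at (600,342). The tray is centred at about (238,338). The sprayer-like bottle at far left isn't on the stirrer, so I'll leave it.

```bash
cat >> h.py <<'E'
def blobs(d,kind,amin=40):
    h=cv2.cvtColor(d['frame'],cv2.COLOR_BGR2HSV)
    m={'red':(((h[...,0]<8)|(h[...,0]>172))&(h[...,1]>150)&(h[...,2]>90)),
       'white':((h[...,1]<60)&(h[...,2]>205)),
       'black':(h[...,2]<40)}[kind].astype(np.uint8)
    n,l,s,c=cv2.connectedComponentsWithStats(m)
    out=[]
    for i in range(1,n):
        if s[i,4]>=amin:
            cs,_=cv2.findContours((l==i).astype(np.uint8),0,2)
            out.append((c[i],s[i,4],cv2.minAreaRect(max(cs,key=len))))
    return out
E
python3 - <<'E'
from h import *
d=img('top')
for k,z in(('red',.075),('red',.15),('white',.1),('black',.05)):
    print(k,z)
    for c,a,r in blobs(d,k,30):
        if 110<c[0]<430 and 130<c[1]<260: print(c.round(1),a,ray(d,*c,z)[:2].round(3),np.round(r[0],1),np.round(r[1],1),round(r[2],1))
f=d['frame'][125:260,100:430]; cv2.imwrite('pics/topc.png',cv2.resize(f,None,fx=2.4,fy=2.4,interpolation=cv2.INTER_CUBIC))
E
```

```text
red 0.075
[202.6 140.3] 75 [0.733 0.168] [202.9 140.3] [9.4 8.5] 63.4
[269.1 172.7] 57 [ 0.626 -0.043] [269.1 172.7] [6.3 9. ] 76.0
[306.2 177. ] 58 [ 0.612 -0.157] [306.5 177. ] [6. 9.] 90.0
[235.2 192.1] 96 [0.566 0.062] [235. 192.] [10. 10.] 90.0
[382.4 195.8] 68 [ 0.552 -0.387] [382.4 195.8] [6.9 9.8] 78.7
red 0.15
[202.6 140.3] 75 [0.711 0.154] [202.9 140.3] [9.4 8.5] 63.4
[269.1 172.7] 57 [ 0.611 -0.042] [269.1 172.7] [6.3 9. ] 76.0
[306.2 177. ] 58 [ 0.598 -0.149] [306.5 177. ] [6. 9.] 90.0
[235.2 192.1] 96 [0.555 0.056] [235. 192.] [10. 10.] 90.0
[382.4 195.8] 68 [ 0.542 -0.363] [382.4 195.8] [6.9 9.8] 78.7
white 0.1
[380.  177.3] 329 [ 0.605 -0.375] [380.  177.1] [22.2 15.1] 75.1
[273.2 189.1] 324 [ 0.571 -0.055] [273.3 189.1] [21.9 15. ] 77.9
[342.  187.9] 284 [ 0.574 -0.261] [342. 188.] [18. 18.] 90.0
[309.7 193.9] 332 [ 0.556 -0.164] [309.8 193.9] [22.1 15.1] 81.9
[153.1 217.2] 3338 [0.487 0.307] [151.2 217. ] [61.1 59.3] 1.2
[293.1 223.2] 409 [ 0.468 -0.113] [293.  223.2] [ 9.2 44.3] 86.8
black 0.05
[166.7 152.8] 262 [0.699 0.288] [166.8 152.8] [17.7 17. ] 45.0
[384.1 218.2] 74 [ 0.486 -0.397] [384.5 218. ] [8. 9.] 90.0
[346.9 233.5] 35 [ 0.439 -0.281] [347.  233.5] [3. 8.] 90.0
```

View pics/topc.png

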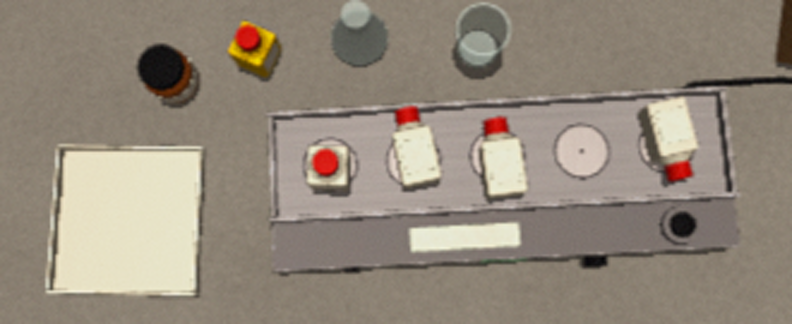

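```bash
python3 - <<'E'
from h import *
d=img('top')
cr=lambda u,v:(100+u/2.4,125+v/2.4)
P=lambda u,v,z:ray(d,*cr(u,v),z)[:2]
for a,b in(((270,116),(722,92)),((275,217),(732,195))):
    p,q=P(*a,.07),P(*b,.07); print('rail',p.round(3),q.round(3),np.degrees(np.arctan2((p-q)[0],(p-q)[1])).round(2))
print('spot2',ray(d,342,187.9,.05)[:2].round(4),'button',ray(d,384.1,218.2,.06)[:2].round(4))
for w,c in(((380,177.3),(382.4,195.8)),((273.2,189.1),(269.1,172.7)),((309.7,193.9),(306.2,177))):
    b=ray(d,*w,.1)[:2]; k=ray(d,*c,.083)[:2]; v=k-b; print('lying body',b.round(3),'cap',k.round(3),np.linalg.norm(v).round(3),'dir deg',np.degrees(np.arctan2(v[1],v[0])).round(1))
print('stand',ray(d,235.2,192.1,.15)[:2].round(3))
for u,v in((58,147),(203,147),(197,294),(50,292)): print('tray',P(u,v,.022).round(3))
# scene check
s=img('scene')
for c,a,r in blobs(s,'red',30): print('scene red',c.round(1),a,ray(s,*c,.075)[:2].round(3),ray(s,*c,.14)[:2].round(3))
print(proj(s,[.5743,-.2611,.05]),"spot2 in scene vs view (305/1.5625..)",305*.64,420*.64)
E
```

```text
rail [0.626 0.135] [ 0.654 -0.451] -2.72
rail [0.494 0.126] [ 0.521 -0.455] -2.59
spot2 [ 0.5813 -0.2713] button [ 0.4853 -0.3933]
lying body [ 0.605 -0.375] cap [ 0.551 -0.385] 0.055 dir deg -170.1
lying body [ 0.571 -0.055] cap [ 0.625 -0.043] 0.055 dir deg 12.5
lying body [ 0.556 -0.164] cap [ 0.611 -0.156] 0.055 dir deg 7.7
stand [0.555 0.056]
tray [0.595 0.433]
tray [0.594 0.233]
tray [0.397 0.235]
tray [0.399 0.432]
scene red [266.8 150.3] 115 [0.522 0.107] [0.555 0.056]
scene red [344.2 167. ] 117 [0.723 0.176] [0.741 0.121]
scene red [266.1 204.6] 87 [ 0.624 -0.045] [ 0.649 -0.084]
scene red [233.8 233.7] 103 [ 0.609 -0.159] [ 0.636 -0.19 ]
scene red [145.9 294. ] 111 [ 0.547 -0.389] [ 0.578 -0.403]
[195.41109205 262.65879221] spot2 in scene vs view (305/1.5625..) 195.20000000000002 268.8
```

Call:
play_rows --motion '[{"jaw": 1,"tz": -20,"ry": 0.1},{"jaw": 1,"tz": -40,"ry": 0.2},{"jaw": 1,"tz": -40,"ry": 0.3},{"jaw": 1,"tz": -40,"ry": 0.4},{"jaw": 1,"tz": -40,"ry": 0.4}]'

```text
schema error: expected keys jaw, tx, ty, tz, rx, ry, rz
```

```bash
python3 -c "
from h import *
s=ctrl.sense();print(s['clock'],s['q'].round(4),s['tool_pos'].round(4),s['eef_rot'].round(4));print(Rn.from_rotvec(s['eef_rot']).as_matrix().round(3))"
```

```text
0.25 [ 1.1505  0.207   1.5422  0.      1.3935 -0.1505] [0.1531 0.5539 0.2307] [-4.2250e-01 -3.1127e+00  1.7000e-03]
[[-0.964  0.267 -0.   ]
 [ 0.267  0.964 -0.001]
 [ 0.    -0.001 -1.   ]]
```

```bash
cat >> h.py <<'E'
SP={1:(.5864,-.3812),2:(.5813,-.2713),3:(.5762,-.1614),4:(.5711,-.0515),5:(.566,.0583)}
def pose(G,psi,th,off=.024):
    "grasp point, azimuth of forward (deg), forward tilt (deg) -> TCP pos, rot"
    p=np.radians(psi); c,s=np.cos(p),np.sin(p)
    R=Rn.from_matrix(np.array([[-c,-s,0],[-s,c,0],[0,0,-1.]]))*Rn.from_rotvec([0,-np.radians(th),0])
    return np.array(G)+off*R.apply([0,0,1]),R
def plan(*ps):
    s=ctrl.sense(); p,R=np.array(s['tool_pos']),Rn.from_rotvec(s['eef_rot'])
    print('t',round(s['clock'],2),'tcp',p.round(4),'q',s['q'].round(2),'w',round(s['grip_width'],4),'F',np.round(s['force'],1))
    for g in ps:
        P,Q=pose(*g); d=R.inv().apply(P-p)*1000; r=(R.inv()*Q).as_rotvec()
        print(g,'-> t',d.round(1),'r',r.round(3),'rows>=',round(max(np.linalg.norm(d)/41.7,np.degrees(np.linalg.norm(r))/7.16),1)); p,R=P,Q
E
python3 -c "
from h import *
plan(((.45,.25,.30),12.5,0),((.581,-.053,.25),12.5,-25),((.571,-.0515,.25),12.5,65))"
```

```text
t 0.25 tcp [0.1531 0.5539 0.2307] q [ 1.15  0.21  1.54  0.    1.39 -0.15] w 0.085 F [-1.4 -0.   0.1]
((0.45, 0.25, 0.3), 12.5, 0) -> t [-367.1 -213.8  -45.1] r [-0.001 -0.    -0.488] rows>= 10.2
((0.581, -0.053, 0.25), 12.5, -25) -> t [ -52.2 -324.2   47.8] r [0.    0.436 0.   ] rows>= 8.0
((0.571, -0.0515, 0.25), 12.5, 65) -> t [-15.4   3.6 -20. ] r [ 0.    -1.571  0.   ] rows>= 12.6
```

```bash
python3 -c "
from h import *
plan(((.29,.42,.28),12.5,0),((.41,.26,.28),12.5,0),((.51,.10,.26),12.5,0),((.581,-.053,.25),12.5,-25),((.571,-.0515,.25),12.5,5),((.571,-.0515,.25),12.5,35),((.571,-.0515,.25),12.5,65))"
```

```text
t 0.25 tcp [0.1531 0.5539 0.2307] q [ 1.15  0.21  1.54  0.    1.39 -0.15] w 0.085 F [-1.4 -0.   0.1]
((0.29, 0.42, 0.28), 12.5, 0) -> t [-167.6  -92.6  -25.2] r [-0.001 -0.    -0.488] rows>= 4.6
((0.41, 0.26, 0.28), 12.5, 0) -> t [ -82.5 -182.2    0. ] r [0. 0. 0.] rows>= 4.8
((0.51, 0.1, 0.26), 12.5, 0) -> t [ -63.  -177.9   20. ] r [0. 0. 0.] rows>= 4.6
((0.581, -0.053, 0.25), 12.5, -25) -> t [ -26.1 -164.7    7.8] r [0.    0.436 0.   ] rows>= 4.0
((0.571, -0.0515, 0.25), 12.5, 5) -> t [-3.4  3.6  0.8] r [ 0.    -0.524  0.   ] rows>= 4.2
((0.571, -0.0515, 0.25), 12.5, 35) -> t [-12.   -0.   -3.2] r [ 0.    -0.524  0.   ] rows>= 4.2
((0.571, -0.0515, 0.25), 12.5, 65) -> t [-12.    0.   -3.2] r [-0.    -0.524  0.   ] rows>= 4.2
```

Call:
play_rows --motion '[{"jaw": 1,"tx": -168,"ty": -93,"tz": -25,"rx": 0,"ry": 0,"rz": -0.488},{"jaw": 1,"tx": -168,"ty": -93,"tz": -25,"rx": 0,"ry": 0,"rz": -0.488},{"jaw": 1,"tx": -168,"ty": -93,"tz": -25,"rx": 0,"ry": 0,"rz": -0.488},{"jaw": 1,"tx": -168,"ty": -93,"tz": -25,"rx": 0,"ry": 0,"rz": -0.488},{"jaw": 1,"tx": -168,"ty": -93,"tz": -25,"rx": 0,"ry": 0,"rz": -0.488}]' --force 40

```text
clock: 0.67
tool_pos: [0.2908, 0.4184, 0.2559]
eef_rot: [0.351, -3.121, 0.001]
force: [0.2, 0.5, -1.6]
grip_width: 0.0854
```

Call:
play_rows --motion '[{"jaw": 1,"tx": -83,"ty": -182,"tz": 0,"rx": 0,"ry": 0,"rz": 0},{"jaw": 1,"tx": -83,"ty": -182,"tz": 0,"rx": 0,"ry": 0,"rz": 0},{"jaw": 1,"tx": -83,"ty": -182,"tz": 0,"rx": 0,"ry": 0,"rz": 0},{"jaw": 1,"tx": -83,"ty": -182,"tz": 0,"rx": 0,"ry": 0,"rz": 0},{"jaw": 1,"tx": -83,"ty": -182,"tz": 0,"rx": 0,"ry": 0,"rz": 0}]'

```text
clock: 1.08
tool_pos: [0.4133, 0.2569, 0.2561]
eef_rot: [0.349, -3.122, 0.002]
force: [-0.0, 0.7, 0.3]
grip_width: 0.0852
```

Call:
play_rows --motion '[{"jaw": 0.9,"tx": -63,"ty": -178,"tz": 20,"rx": 0,"ry": 0,"rz": 0},{"jaw": 0.9,"tx": -63,"ty": -178,"tz": 20,"rx": 0,"ry": 0,"rz": 0},{"jaw": 0.9,"tx": -63,"ty": -178,"tz": 20,"rx": 0,"ry": 0,"rz": 0},{"jaw": 0.9,"tx": -63,"ty": -178,"tz": 20,"rx": 0,"ry": 0,"rz": 0},{"jaw": 0.9,"tx": -63,"ty": -178,"tz": 20,"rx": 0,"ry": 0,"rz": 0}]'

```text
clock: 1.5
tool_pos: [0.5155, 0.0937, 0.2359]
eef_rot: [-0.345, 3.122, -0.004]
force: [-0.7, 0.3, 0.6]
grip_width: 0.0767
```

```bash
python3 -c "
from h import *
plan(((.581,-.053,.25),12.5,-25),((.571,-.0515,.25),12.5,5),((.571,-.0515,.25),12.5,35),((.571,-.0515,.25),12.5,65))"
```

```text
t 1.5 tcp [0.5155 0.0937 0.2359] q [ 0.02  0.09  1.66 -0.    1.39 -1.77] w 0.0767 F [-0.7  0.3  0.6]
((0.581, -0.053, 0.25), 12.5, -25) -> t [ -21.8 -157.4    8. ] r [-0.003  0.436  0.001] rows>= 3.8
((0.571, -0.0515, 0.25), 12.5, 5) -> t [-3.4  3.6  0.8] r [ 0.    -0.524  0.   ] rows>= 4.2
((0.571, -0.0515, 0.25), 12.5, 35) -> t [-12.   -0.   -3.2] r [ 0.    -0.524  0.   ] rows>= 4.2
((0.571, -0.0515, 0.25), 12.5, 65) -> t [-12.    0.   -3.2] r [-0.    -0.524  0.   ] rows>= 4.2
```

Call:
play_rows --motion '[{"jaw": 0.9,"tx": -22,"ty": -157,"tz": 8,"rx": 0,"ry": 0.436,"rz": 0},{"jaw": 0.9,"tx": -22,"ty": -157,"tz": 8,"rx": 0,"ry": 0.436,"rz": 0},{"jaw": 0.9,"tx": -22,"ty": -157,"tz": 8,"rx": 0,"ry": 0.436,"rz": 0},{"jaw": 0.9,"tx": -22,"ty": -157,"tz": 8,"rx": 0,"ry": 0.436,"rz": 0},{"jaw": 0.9,"tx": -22,"ty": -157,"tz": 8,"rx": 0,"ry": 0.436,"rz": 0}]'

```text
clock: 1.92
tool_pos: [0.5731, -0.0612, 0.2223]
eef_rot: [0.287, -2.685, 0.07]
force: [-0.1, -0.3, -0.5]
grip_width: 0.077
```

```bash
python3 -c "
from h import *
plan(((.571,-.0515,.25),12.5,-25))"
```

```text
t 1.92 tcp [ 0.5731 -0.0612  0.2223] q [-0.17  0.51  1.22 -0.17  1.82 -1.96] w 0.077 F [-0.1 -0.3 -0.5]
((0.571, -0.0515, 0.25), 12.5, -25) -> t [11.7  9.9 -1.1] r [-0.001 -0.007 -0.006] rows>= 0.4
```

Call:
play_rows --motion '[{"jaw": 0.9,"tx": -3,"ty": 4,"tz": 1,"rx": 0,"ry": -0.524,"rz": 0},{"jaw": 0.9,"tx": -3,"ty": 4,"tz": 1,"rx": 0,"ry": -0.524,"rz": 0},{"jaw": 0.9,"tx": -3,"ty": 4,"tz": 1,"rx": 0,"ry": -0.524,"rz": 0},{"jaw": 0.9,"tx": -3,"ty": 4,"tz": 1,"rx": 0,"ry": -0.524,"rz": 0},{"jaw": 0.9,"tx": -3,"ty": 4,"tz": 1,"rx": 0,"ry": -0.524,"rz": 0}]'

```text
clock: 2.33
tool_pos: [0.5698, -0.0564, 0.2185]
eef_rot: [-0.324, 3.046, 0.011]
force: [-1.4, 0.6, -0.3]
grip_width: 0.0772
```

Call:
play_rows --motion '[{"jaw": 0.9,"tx": -12,"ty": 0,"tz": -3,"rx": 0,"ry": -0.524,"rz": 0},{"jaw": 0.9,"tx": -12,"ty": 0,"tz": -3,"rx": 0,"ry": -0.524,"rz": 0},{"jaw": 0.9,"tx": -12,"ty": 0,"tz": -3,"rx": 0,"ry": -0.524,"rz": 0},{"jaw": 0.9,"tx": -12,"ty": 0,"tz": -3,"rx": 0,"ry": -0.524,"rz": 0},{"jaw": 0.9,"tx": -12,"ty": 0,"tz": -3,"rx": 0,"ry": -0.524,"rz": 0}]'

```text
clock: 2.75
tool_pos: [0.5768, -0.0524, 0.218]
eef_rot: [-0.267, 2.531, 0.088]
force: [-1.2, 0.3, -1.6]
grip_width: 0.0767
```

```bash
python3 -c "
from h import *
plan(((.571,-.0515,.25),12.5,35))"
```

```text
t 2.75 tcp [ 0.5768 -0.0524  0.218 ] q [-0.43 -0.08  1.99  0.5   0.79 -2.49] w 0.0767 F [-1.2  0.3 -1.6]
((0.571, -0.0515, 0.25), 12.5, 35) -> t [-13.8   2.2  -5.5] r [-0.    -0.012 -0.007] rows>= 0.4
```

Call:
play_rows --motion '[{"jaw": 0.9,"tx": -12,"ty": 0,"tz": -3,"rx": 0,"ry": -0.524,"rz": 0},{"jaw": 0.9,"tx": -12,"ty": 0,"tz": -3,"rx": 0,"ry": -0.524,"rz": 0},{"jaw": 0.9,"tx": -12,"ty": 0,"tz": -3,"rx": 0,"ry": -0.524,"rz": 0},{"jaw": 0.9,"tx": -12,"ty": 0,"tz": -3,"rx": 0,"ry": -0.524,"rz": 0},{"jaw": 0.9,"tx": -12,"ty": 0,"tz": -3,"rx": 0,"ry": -0.524,"rz": 0}]'

```text
clock: 3.17
tool_pos: [0.5846, -0.0115, 0.2833]
eef_rot: [-0.14, 2.162, 0.091]
force: [-0.2, 0.3, -0.2]
grip_width: 0.0771
```

```bash
python3 -c "
from h import *
plan(((.571,-.0515,.25),12.5,65))"
```

```text
t 3.17 tcp [ 0.5846 -0.0115  0.2833] q [-0.41 -0.26  2.19  1.    0.55 -2.82] w 0.0771 F [-0.2  0.3 -0.2]
((0.571, -0.0515, 0.25), 12.5, 65) -> t [ 34.  -36.5  26.4] r [-0.066 -0.158 -0.051] rows>= 1.4
```

```bash
cat > kin.py <<'E'
import numpy as np
from scipy.optimize import least_squares
from scipy.spatial.transform import Rotation as Rn
Ry=lambda a:Rn.from_rotvec([0,a,0]); Rz=lambda a:Rn.from_rotvec([0,0,a])
LO=np.array([-2.73,-.86,.23,-1.11,.08,-2.82]);HI=np.array([2.73,2.22,2.46,4.25,2.63,2.82])
def fk(q,p):
    h,a,d,L1,e,L2,dw,L3,f=p
    A=Rz(q[0]); x=A.apply([a,d,h]); A=A*Ry(q[1]); x=x+A.apply([0,0,L1]); A=A*Ry(q[2]); x=x+A.apply([e,0,L2])
    A=A*Rz(q[3]); x=x+A.apply([f,dw,0]); A=A*Ry(q[4]); x=x+A.apply([0,0,L3]); A=A*Rz(q[5]+C6)
    return x,A
C6=np.pi/2
E
python3 - <<'E'
from kin import *; import kin
D=[([1.15051765,.2073658,1.54281279,0,1.39348744,-.150484],[.15298,.55357,.23022],[-.4224,-3.1125,.0031]),
([.02,.09,1.66,0,1.39,-1.77],[.5155,.0937,.2359],[-.345,3.122,-.004]),
([-.17,.51,1.22,-.17,1.82,-1.96],[.5731,-.0612,.2223],[.287,-2.685,.07]),
([-.43,-.08,1.99,.5,.79,-2.49],[.5768,-.0524,.218],[-.267,2.531,.088]),
([-.41,-.26,2.19,1.,.55,-2.82],[.5846,-.0115,.2833],[-.14,2.162,.091])]
for c in (np.pi/2,-np.pi/2,0,np.pi):
    kin.C6=c
    print(c,[round(float((fk(q,np.zeros(9))[1].inv()*Rn.from_rotvec(r)).magnitude()),3) for q,_,r in D])
f=lambda p:np.concatenate([fk(q,p)[0]-t for q,t,_ in D]+[p[[1,4,6,8]]*.02])
s=least_squares(f,[.3,0,.08,.4,0,.4,0,.25,0]); print(s.x.round(4),np.abs(s.fun[:15]).max())
E
```

```text
1.5707963267948966 [0.0, 0.003, 0.002, 0.009, 0.008]
-1.5707963267948966 [3.142, 3.141, 3.14, 3.138, 3.14]
0 [1.571, 1.57, 1.569, 1.575, 1.573]
3.141592653589793 [1.571, 1.572, 1.573, 1.567, 1.569]
[ 0.2884 -0.0389  0.0699  0.4241  0.0679  0.543   0.016   0.2908  0.0193] 0.002561489864524577
```

```bash
cat >> kin.py <<'E'
P=np.array([.2884,-.0389,.0699,.4241,.0679,.543,.016,.2908,.0193])
def ik(x,R,q0):
    f=lambda q:np.concatenate([(fk(q,P)[0]-x)*5,(fk(q,P)[1].inv()*R).as_rotvec(),.003*(q-q0)])
    s=least_squares(f,np.clip(q0,LO+1e-3,HI-1e-3),bounds=(LO,HI)); e=np.abs(s.fun[:6])
    return s.x,e[:3].max()/5,e[3:].max()
def follow(ps,q,n=6,verbose=0):
    "ps: list of (G,psi,th); interpolate, track ik; return worst pos err, rot err, min margin"
    from h import pose
    W=[9,0,0]; we=wr=0; mg=9; pts=[]
    for a,b in zip(ps[:-1],ps[1:]):
        for k in np.linspace(0,1,n,endpoint=False): pts.append([np.array(u)*(1-k)+np.array(v)*k for u,v in zip(a,b)])
    pts.append(ps[-1]); qs=[]
    for g in pts:
        x,R=pose(*g); q,e,r=ik(x,R,q); we=max(we,e);wr=max(wr,r);mg=min(mg,(q-LO).min(),(HI-q).min()); qs.append(q)
    return round(we,4),round(wr,3),round(mg,2),qs
E
python3 - <<'E'
from kin import *
import warnings; warnings.filterwarnings('ignore')
q0=np.array([-.17,.3,1.5,0,1.4,-1.8])
for n,sp in ((4,(.571,-.0515)),(1,(.586,-.381))):
  for t0,t1 in((-45,45),(-30,60),(35,-55),(25,-65)):
    for psi in ((-40,-20,0,20) if n==1 else(-30,-15,0,15)):
     for fl in (0,180):
      q=q0.copy(); q[0]=np.arctan2(sp[1],sp[0])-.12; q[5]=q[0]-np.radians(psi)-np.pi/2+ (np.pi if fl else 0)
      s=-1 if fl else 1
      # flipped tool: psi+180, theta negated
      ps=[((*sp,.25),psi-fl,s*t0),((*sp,.25),psi-fl,s*t1),((*sp,.095),psi-fl,s*t1)]
      r=follow(ps,q,5); 
      if r[0]<.003 and r[1]<.02: print(n,(t0,t1),psi,fl,r[:3],r[3][-1].round(2))
E
```

```text
4 (-45, 45) -30 0 (np.float64(0.0008), np.float64(0.015), np.float64(0.0)) [-0.05  0.21  2.06 -1.11  0.36 -0.13]
4 (-45, 45) -15 0 (np.float64(0.0), np.float64(0.0), np.float64(0.01)) [-0.2   0.16  2.12 -0.51  0.09 -1.02]
4 (-45, 45) -15 180 (np.float64(0.0), np.float64(0.0), np.float64(0.01)) [-0.2   0.16  2.12 -0.51  0.09  2.12]
4 (-45, 45) 0 180 (np.float64(0.0), np.float64(0.0), np.float64(0.18)) [-0.37  0.16  2.19  1.45  0.26 -0.14]
4 (-45, 45) 15 180 (np.float64(0.0), np.float64(0.0), np.float64(0.31)) [-0.49  0.19  2.15  1.28  0.53 -0.25]
4 (-30, 60) 0 180 (np.float64(0.0), np.float64(0.0), np.float64(0.15)) [-0.35  0.25  2.29  2.48  0.51 -1.16]
4 (-30, 60) 15 180 (np.float64(0.0), np.float64(0.0), np.float64(0.21)) [-0.54  0.28  2.24  1.88  0.71 -0.87]
4 (35, -55) -30 0 (np.float64(0.0), np.float64(0.0), np.float64(0.32)) [-0.32  0.94  1.03  0.19  2.11 -1.36]
4 (35, -55) -30 180 (np.float64(0.0), np.float64(0.0), np.float64(0.32)) [-0.32  0.94  1.03  0.19  2.11  1.79]
4 (35, -55) -15 0 (np.float64(0.0), np.float64(0.0), np.float64(0.28)) [-0.25  0.97  0.97  0.01  2.16 -1.55]

[... 2691 characters left out ...]
oat64(0.0)) [-0.61  1.35  0.29 -0.32  2.41  1.18]
1 (35, -55) 0 0 (np.float64(0.0), np.float64(0.0), np.float64(0.1)) [-0.52  1.25  0.47 -0.55  2.23 -2.25]
1 (35, -55) 0 180 (np.float64(0.0), np.float64(0.0), np.float64(0.19)) [-0.52  1.25  0.47 -0.55  2.23  0.89]
1 (35, -55) 20 180 (np.float64(0.0), np.float64(0.0), np.float64(0.34)) [-0.45  1.12  0.7  -0.7   1.99  0.7 ]
1 (25, -65) 0 0 (np.float64(0.0), np.float64(0.0), np.float64(0.05)) [-0.51  1.4   0.28 -0.72  2.41 -2.37]
1 (25, -65) 0 180 (np.float64(0.0), np.float64(0.0), np.float64(0.05)) [-0.51  1.4   0.28 -0.72  2.41  0.77]
1 (25, -65) 20 180 (np.float64(0.0), np.float64(0.0), np.float64(0.18)) [-0.43  1.23  0.59 -0.84  2.12  0.65]
```

```bash
python3 -c "
from h import *
plan(((.56,-.053,.25),12.5,35),((.56,-.053,.25),12.5,5),((.581,-.053,.2),12.5,-30),((.581,-.053,.13),12.5,-35),((.581,-.053,.080),12.5,-35))"
```

```text
t 3.17 tcp [ 0.5846 -0.0115  0.2833] q [-0.41 -0.26  2.19  1.    0.55 -2.82] w 0.0771 F [-0.2  0.3 -0.2]
((0.56, -0.053, 0.25), 12.5, 35) -> t [ 52.6 -37.3  15.9] r [-0.051  0.365 -0.067] rows>= 3.0
((0.56, -0.053, 0.25), 12.5, 5) -> t [12.   0.  -3.2] r [-0.     0.524 -0.   ] rows>= 4.2
((0.581, -0.053, 0.2), 12.5, -30) -> t [-2.3 -4.5 47.3] r [-0.     0.611  0.   ] rows>= 4.9
((0.581, -0.053, 0.13), 12.5, -35) -> t [-32.9   0.   60.5] r [0.    0.087 0.   ] rows>= 1.7
((0.581, -0.053, 0.08), 12.5, -35) -> t [-28.7  -0.   41. ] r [0. 0. 0.] rows>= 1.2
```

Call:
play_rows --motion '[{"jaw": 0.9,"tx": 53,"ty": -37,"tz": 16,"rx": -0.051,"ry": 0.365,"rz": -0.067},{"jaw": 0.9,"tx": 53,"ty": -37,"tz": 16,"rx": -0.051,"ry": 0.365,"rz": -0.067},{"jaw": 0.9,"tx": 53,"ty": -37,"tz": 16,"rx": -0.051,"ry": 0.365,"rz": -0.067},{"jaw": 0.9,"tx": 53,"ty": -37,"tz": 16,"rx": -0.051,"ry": 0.365,"rz": -0.067},{"jaw": 0.9,"tx": 53,"ty": -37,"tz": 16,"rx": -0.051,"ry": 0.365,"rz": -0.067}]'

```text
clock: 3.58
tool_pos: [0.5758, -0.0495, 0.2322]
eef_rot: [-0.279, 2.512, 0.087]
force: [-0.7, 0.4, -0.1]
grip_width: 0.0764
```

Call:
play_rows --motion '[{"jaw": 0.9,"tx": 12,"ty": 0,"tz": -3,"rx": 0,"ry": 0.524,"rz": 0},{"jaw": 0.9,"tx": 12,"ty": 0,"tz": -3,"rx": 0,"ry": 0.524,"rz": 0},{"jaw": 0.9,"tx": 12,"ty": 0,"tz": -3,"rx": 0,"ry": 0.524,"rz": 0},{"jaw": 0.9,"tx": 12,"ty": 0,"tz": -3,"rx": 0,"ry": 0.524,"rz": 0},{"jaw": 0.9,"tx": 12,"ty": 0,"tz": -3,"rx": 0,"ry": 0.524,"rz": 0}]'

```text
clock: 4.0
tool_pos: [0.5669, -0.0499, 0.2276]
eef_rot: [-0.342, 3.03, 0.019]
force: [-0.0, 0.1, -0.3]
grip_width: 0.0768
```

Call:
play_rows --motion '[{"jaw": 0.9,"tx": -2,"ty": -5,"tz": 47,"rx": 0,"ry": 0.611,"rz": 0},{"jaw": 0.9,"tx": -2,"ty": -5,"tz": 47,"rx": 0,"ry": 0.611,"rz": 0},{"jaw": 0.9,"tx": -2,"ty": -5,"tz": 47,"rx": 0,"ry": 0.611,"rz": 0},{"jaw": 0.9,"tx": -2,"ty": -5,"tz": 47,"rx": 0,"ry": 0.611,"rz": 0},{"jaw": 0.9,"tx": -2,"ty": -5,"tz": 47,"rx": 0,"ry": 0.611,"rz": 0}]'

```text
clock: 4.42
tool_pos: [0.5734, -0.0518, 0.1801]
eef_rot: [0.3, -2.605, 0.069]
force: [-0.1, -0.5, -0.0]
grip_width: 0.0771
```

```bash
python3 -c "
from h import *
plan(((.581,-.053,.13),12.5,-35),((.581,-.053,.080),12.5,-35))
d=img('wrist','w1.png');print(d['intrinsics'])"
```

```text
t 4.42 tcp [ 0.5734 -0.0518  0.1801] q [-0.14  0.6   1.2  -0.18  1.83 -1.95] w 0.0771 F [-0.1 -0.5 -0. ]
((0.581, -0.053, 0.13), 12.5, -35) -> t [-29.   -3.3  63.8] r [0.002 0.09  0.012] rows>= 1.7
((0.581, -0.053, 0.08), 12.5, -35) -> t [-28.7  -0.   41. ] r [0. 0. 0.] rows>= 1.2
[[297.31863964   0.         251.83735763]
 [  0.         297.31863964 189.53732486]
 [  0.           0.           1.        ]]
```

View pics/w1.png

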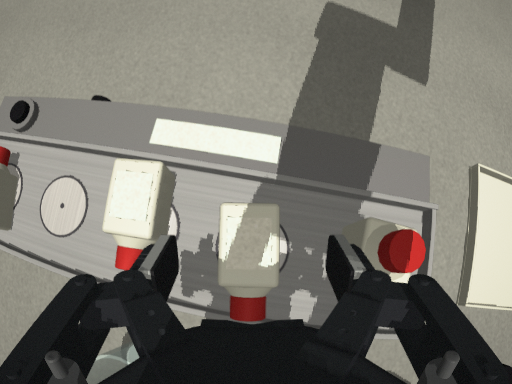

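```bash
python3 -c "
from h import *
d=img('wrist'); s=ctrl.sense(); c=-np.array(d['R']).T@d['t']; R=Rn.from_rotvec(s['eef_rot']); print(R.inv().apply(c-s['tool_pos']).round(3), R.inv().apply(np.array(d['R'])[2]).round(2))
from kin import *; import warnings; warnings.filterwarnings('ignore')
q0=np.array([-.17,.3,1.5,0,1.4,-1.8])
for n,sp in ((1,SP[1]),):
  for t0,t1 in((35,-55),(40,-50),(45,-45)):
    for psi in (0,10,20,30):
      q=q0.copy(); q[0]=np.arctan2(sp[1],sp[0])-.12; q[5]=q[0]-np.radians(psi)-np.pi/2
      r=follow([((*sp,.2),psi,t0),((*sp,.2),psi,t1),((*sp,.095),psi,t1)],q,5); print((t0,t1),psi,r[:3],r[3][-1].round(2))
"
```

```text
[ 0.071 -0.001 -0.143] [-0.28 -0.    0.96]
(35, -55) 0 (np.float64(0.0), np.float64(0.0), np.float64(0.03)) [-0.52  1.26  0.46 -0.55  2.23 -2.25]
(35, -55) 10 (np.float64(0.0032), np.float64(0.063), np.float64(0.0)) [-0.49  1.19  0.58 -0.63  2.12 -2.35]
(35, -55) 20 (np.float64(0.0075), np.float64(0.134), np.float64(0.0)) [-0.45  1.12  0.7  -0.7   1.99 -2.44]
(35, -55) 30 (np.float64(0.0121), np.float64(0.226), np.float64(0.0)) [-0.42  1.05  0.83 -0.76  1.86 -2.51]
(40, -50) 0 (np.float64(0.0017), np.float64(0.039), np.float64(0.0)) [-0.53  1.19  0.55 -0.48  2.15 -2.21]
(40, -50) 10 (np.float64(0.0054), np.float64(0.11), np.float64(0.0)) [-0.5   1.13  0.65 -0.57  2.04 -2.32]
(40, -50) 20 (np.float64(0.0096), np.float64(0.176), np.float64(0.0)) [-0.47  1.07  0.75 -0.64  1.93 -2.42]
(40, -50) 30 (np.float64(0.0143), np.float64(0.261), np.float64(0.0)) [-0.44  1.    0.87 -0.7   1.8  -2.5 ]
(45, -45) 0 (np.float64(0.0039), np.float64(0.093), np.float64(0.0)) [-0.55  1.12  0.63 -0.43  2.06 -2.19]
(45, -45) 10 (np.float64(0.0075), np.float64(0.159), np.float64(0.0)) [-0.51  1.07  0.72 -0.51  1.96 -2.3 ]
(45, -45) 20 (np.float64(0.0117), np.float64(0.219), np.float64(0.0)) [-0.48  1.02  0.81 -0.58  1.86 -2.41]
(45, -45) 30 (np.float64(0.0164), np.float64(0.297), np.float64(0.0)) [-0.45  0.96  0.91 -0.64  1.74 -2.51]
```

```bash
python3 -c "
from h import *
g=(.581,-.053)
Q=[((*g,.13),12.5,-45),((*g,.079),12.5,-45),((*g,.22),12.5,-15),((*g,.25),0,0),((*g,.25),-34,0),((*g,.25),-68,0),((*g,.25),-102,0),((*g,.25),-136,0),((*g,.25),-170,0),((*g,.25),-188,20),((*SP[4],.20),-188,45),((*SP[4],.125),-188,45),((*SP[4],.097),-188,45)]
plan(*Q)
from kin import *; import warnings; warnings.filterwarnings('ignore')
r=follow(Q,ctrl.sense()['q'],3); print(r[:3],r[3][-1].round(2))
"
```

```text
t 4.52 tcp [ 0.573  -0.0513  0.1743] q [-0.14  0.61  1.2  -0.18  1.83 -1.95] w 0.077 F [ 0.5  0.  -0.8]
((0.581, -0.053, 0.13), 12.5, -45) -> t [-22.4  -4.   57.8] r [0.003 0.26  0.014] rows>= 2.1
((0.581, -0.053, 0.079), 12.5, -45) -> t [-36.1   0.   36.1] r [0. 0. 0.] rows>= 1.2
((0.581, -0.053, 0.22), 12.5, -15) -> t [  87.7   -0.  -102.9] r [ 0.    -0.524 -0.   ] rows>= 4.2
((0.581, -0.053, 0.25), 0, 0) -> t [  1.6   0.  -29.8] r [-0.029 -0.261  0.217] rows>= 2.7
((0.581, -0.053, 0.25), -34, 0) -> t [0. 0. 0.] r [0.    0.    0.593] rows>= 4.7
((0.581, -0.053, 0.25), -68, 0) -> t [0. 0. 0.] r [0.    0.    0.593] rows>= 4.7
((0.581, -0.053, 0.25), -102, 0) -> t [ 0.  0. -0.] r [0.    0.    0.593] rows>= 4.7
((0.581, -0.053, 0.25), -136, 0) -> t [0. 0. 0.] r [0.    0.    0.593] rows>= 4.7
((0.581, -0.053, 0.25), -170, 0) -> t [0. 0. 0.] r [0.    0.    0.593] rows>= 4.7
((0.581, -0.053, 0.25), -188, 20) -> t [-7.8 -2.5 -1.4] r [ 0.055 -0.346  0.311] rows>= 3.7
((0.5711, -0.0515, 0.2), -188, 45) -> t [-2.5 -0.1 48.2] r [-0.    -0.436  0.   ] rows>= 3.5
((0.5711, -0.0515, 0.125), -188, 45) -> t [53.  0. 53.] r [0. 0. 0.] rows>= 1.8
((0.5711, -0.0515, 0.097), -188, 45) -> t [19.8  0.  19.8] r [0. 0. 0.] rows>= 0.7
(np.float64(0.0), np.float64(0.0), np.float64(0.51)) [-0.21  0.86  1.08 -0.06  1.98  1.5 ]
```

Call:
play_rows --motion '[{"jaw": 0.9,"tx": -22,"ty": -4,"tz": 58,"rx": 0.003,"ry": 0.26,"rz": 0.014},{"jaw": 0.9,"tx": -22,"ty": -4,"tz": 58,"rx": 0.003,"ry": 0.26,"rz": 0.014},{"jaw": 0.9,"tx": -22,"ty": -4,"tz": 58,"rx": 0.003,"ry": 0.26,"rz": 0.014},{"jaw": 0.9,"tx": -22,"ty": -4,"tz": 58,"rx": 0.003,"ry": 0.26,"rz": 0.014}]'

```text
clock: 4.85
tool_pos: [0.5588, -0.0557, 0.1053]
eef_rot: [0.261, -2.331, 0.097]
force: [-0.8, 0.1, 1.2]
grip_width: 0.0766
```

```bash
python3 -c "
from h import *
plan(((.581,-.053,.079),12.5,-45))"
```

```text
t 4.85 tcp [ 0.5588 -0.0557  0.1053] q [-0.12  0.84  1.08 -0.26  1.98 -1.92] w 0.0766 F [-0.8  0.1  1.2]
((0.581, -0.053, 0.079), 12.5, -45) -> t [-34.6  -2.6  26.4] r [ 0.006 -0.013  0.007] rows>= 1.0
```

Call:
play_rows --motion '[{"jaw": 0.9,"tx": -35,"ty": -3,"tz": 26,"rx": 0.006,"ry": -0.01,"rz": 0.007},{"jaw": 0.9,"tx": -35,"ty": -3,"tz": 26,"rx": 0.006,"ry": -0.01,"rz": 0.007},{"jaw": 0.9,"tx": -35,"ty": -3,"tz": 26,"rx": 0.006,"ry": -0.01,"rz": 0.007}]'

```text
clock: 5.1
tool_pos: [0.5647, -0.057, 0.0652]
eef_rot: [0.257, -2.346, 0.105]
force: [-0.9, 0.5, 0.1]
grip_width: 0.0768
```

Call:
play_rows --motion '[{"jaw": 0.3,"tx": 0,"ty": 0,"tz": 0,"rx": 0,"ry": 0,"rz": 0},{"jaw": 0.3,"tx": 0,"ty": 0,"tz": 0,"rx": 0,"ry": 0,"rz": 0},{"jaw": 0.3,"tx": 0,"ty": 0,"tz": 0,"rx": 0,"ry": 0,"rz": 0},{"jaw": 0.3,"tx": 0,"ty": 0,"tz": 0,"rx": 0,"ry": 0,"rz": 0},{"jaw": 0.3,"tx": 0,"ty": 0,"tz": 0,"rx": 0,"ry": 0,"rz": 0}]' --force 40

```text
clock: 5.52
tool_pos: [0.5671, -0.0572, 0.0713]
eef_rot: [0.256, -2.353, 0.107]
force: [0.4, 0.0, 6.8]
grip_width: 0.0499
```

```bash
python3 -c "
from h import *
g=(.581,-.053)
plan(((*g,.079),12.5,-45),((*g,.22),12.5,-15),((*g,.25),0,0))"
```

```text
t 5.52 tcp [ 0.5671 -0.0572  0.0713] q [-0.12  0.88  1.07 -0.25  1.92 -1.9 ] w 0.0499 F [0.4 0.  6.8]
((0.581, -0.053, 0.079), 12.5, -45) -> t [-4.7  1.1  8.4] r [-0.001  0.009 -0.002] rows>= 0.2
((0.581, -0.053, 0.22), 12.5, -15) -> t [  87.7   -0.  -102.9] r [ 0.    -0.524 -0.   ] rows>= 4.2
((0.581, -0.053, 0.25), 0, 0) -> t [  1.6   0.  -29.8] r [-0.029 -0.261  0.217] rows>= 2.7
```

Call:
play_rows --motion '[{"jaw": 0.3,"tx": 20,"ty": 0,"tz": -20,"rx": 0,"ry": 0,"rz": 0},{"jaw": 0.3,"tx": 40,"ty": 0,"tz": -40,"rx": 0,"ry": 0,"rz": 0},{"jaw": 0.3,"tx": 60,"ty": 0,"tz": -60,"rx": 0,"ry": -0.1,"rz": 0},{"jaw": 0.3,"tx": 80,"ty": 0,"tz": -85,"rx": 0,"ry": -0.22,"rz": 0},{"jaw": 0.3,"tx": 83,"ty": 0,"tz": -95,"rx": 0,"ry": -0.34,"rz": 0}]'

```text
clock: 5.93
tool_pos: [0.5779, -0.0557, 0.2052]
eef_rot: [0.294, -2.708, 0.072]
force: [1.7, -0.3, -0.7]
grip_width: 0.0495
```

```bash
python3 -c "
from h import *
g=(.581,-.053)
plan(((*g,.25),-5,0),((*g,.25),-39,0))
d=img('wrist','w2.png')"
```

```text
t 5.93 tcp [ 0.5779 -0.0557  0.2052] q [-0.16  0.52  1.24 -0.16  1.77 -1.95] w 0.0495 F [ 1.7 -0.3 -0.7]
((0.581, -0.053, 0.25), -5, 0) -> t [  5.2   1.9 -20.4] r [-0.07  -0.415  0.299] rows>= 4.1
((0.581, -0.053, 0.25), -39, 0) -> t [ 0.  0. -0.] r [0.    0.    0.593] rows>= 4.7
```

View pics/w2.png

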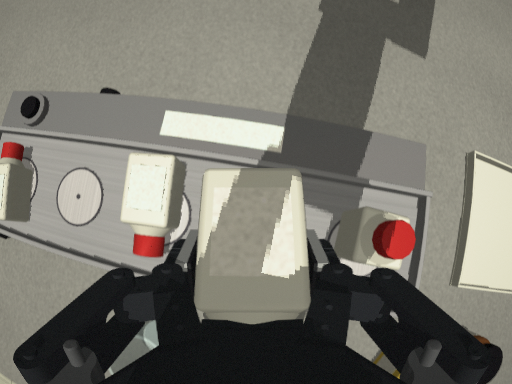

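The wrist view shows the bottle held between the pads at (252,245). The standing bottle's cap is at (394,240). Next I turn it.

Call:
play_rows --motion '[{"jaw": 0.3,"tx": 5,"ty": 2,"tz": -20,"rx": -0.07,"ry": -0.415,"rz": 0.299},{"jaw": 0.3,"tx": 5,"ty": 2,"tz": -20,"rx": -0.07,"ry": -0.415,"rz": 0.299},{"jaw": 0.3,"tx": 5,"ty": 2,"tz": -20,"rx": -0.07,"ry": -0.415,"rz": 0.299},{"jaw": 0.3,"tx": 5,"ty": 2,"tz": -20,"rx": -0.07,"ry": -0.415,"rz": 0.299},{"jaw": 0.3,"tx": 5,"ty": 2,"tz": -20,"rx": -0.07,"ry": -0.415,"rz": 0.299}]'

```text
clock: 6.4
tool_pos: [0.5781, -0.0535, 0.2316]
eef_rot: [0.143, 3.127, -0.001]
force: [-0.1, 0.5, -2.8]
grip_width: 0.0497
```

Call:
play_rows --motion '[{"jaw": 0.3,"tx": 0,"ty": 0,"tz": 0,"rx": 0,"ry": 0,"rz": 0.6},{"jaw": 0.3,"tx": 0,"ty": 0,"tz": 0,"rx": 0,"ry": 0,"rz": 0.6},{"jaw": 0.3,"tx": 0,"ty": 0,"tz": 0,"rx": 0,"ry": 0,"rz": 0.6},{"jaw": 0.3,"tx": 0,"ty": 0,"tz": 0,"rx": 0,"ry": 0,"rz": 0.6},{"jaw": 0.3,"tx": 0,"ty": 0,"tz": 0,"rx": 0,"ry": 0,"rz": 0.6}]'

```text
clock: 6.82
tool_pos: [0.5774, -0.0534, 0.2327]
eef_rot: [1.068, 2.942, 0.004]
force: [-0.2, 0.6, -0.9]
grip_width: 0.0498
```

Call:
play_rows --motion '[{"jaw": 0.3,"tx": 0,"ty": 0,"tz": 0,"rx": 0,"ry": 0,"rz": 0.6},{"jaw": 0.3,"tx": 0,"ty": 0,"tz": 0,"rx": 0,"ry": 0,"rz": 0.6},{"jaw": 0.3,"tx": 0,"ty": 0,"tz": 0,"rx": 0,"ry": 0,"rz": 0.6},{"jaw": 0.3,"tx": 0,"ty": 0,"tz": 0,"rx": 0,"ry": 0,"rz": 0.6},{"jaw": 0.3,"tx": 0,"ty": 0,"tz": 0,"rx": 0,"ry": 0,"rz": 0.6}]'

```text
clock: 7.23
tool_pos: [0.5768, -0.0533, 0.2337]
eef_rot: [1.898, 2.491, 0.008]
force: [0.1, 0.2, -1.7]
grip_width: 0.0499
```

Call:
play_rows --motion '[{"jaw": 0.3,"tx": 0,"ty": 0,"tz": 0,"rx": 0,"ry": 0,"rz": 0.6},{"jaw": 0.3,"tx": 0,"ty": 0,"tz": 0,"rx": 0,"ry": 0,"rz": 0.6},{"jaw": 0.3,"tx": 0,"ty": 0,"tz": 0,"rx": 0,"ry": 0,"rz": 0.6},{"jaw": 0.3,"tx": 0,"ty": 0,"tz": 0,"rx": 0,"ry": 0,"rz": 0.6},{"jaw": 0.3,"tx": 0,"ty": 0,"tz": 0,"rx": 0,"ry": 0,"rz": 0.6}]'

```text
clock: 7.65
tool_pos: [0.5761, -0.0532, 0.2346]
eef_rot: [2.556, 1.813, 0.011]
force: [-0.7, -0.9, -2.5]
grip_width: 0.0498
```

Call:
play_rows --motion '[{"jaw": 0.3,"tx": 0,"ty": 0,"tz": 0,"rx": 0,"ry": 0,"rz": 0.6},{"jaw": 0.3,"tx": 0,"ty": 0,"tz": 0,"rx": 0,"ry": 0,"rz": 0.6},{"jaw": 0.3,"tx": 0,"ty": 0,"tz": 0,"rx": 0,"ry": 0,"rz": 0.6},{"jaw": 0.3,"tx": 0,"ty": 0,"tz": 0,"rx": 0,"ry": 0,"rz": 0.6},{"jaw": 0.3,"tx": 0,"ty": 0,"tz": 0,"rx": 0,"ry": 0,"rz": 0.6}]'

```text
clock: 8.07
tool_pos: [0.5754, -0.0531, 0.2356]
eef_rot: [2.982, 0.97, 0.014]
force: [0.2, -0.7, -1.6]
grip_width: 0.0496
```

```bash
python3 -c "
from h import *
g=(.581,-.053)
plan(((*SP[4],.25),-163,20),((*SP[4],.20),-188,45),((*SP[4],.125),-188,45),((*SP[4],.097),-188,45))"
```

```text
t 8.07 tcp [ 0.5754 -0.0531  0.2356] q [-0.24  0.2   1.54 -0.    1.39  0.7 ] w 0.0496 F [ 0.2 -0.7 -1.6]
((0.5711, -0.0515, 0.25), -163, 20) -> t [-10.3  -6.5   8. ] r [ 0.065 -0.354  0.327] rows>= 3.9
((0.5711, -0.0515, 0.2), -188, 45) -> t [ 8.5 -7.2 44.2] r [ 0.236 -0.429  0.371] rows>= 4.9
((0.5711, -0.0515, 0.125), -188, 45) -> t [53.  0. 53.] r [0. 0. 0.] rows>= 1.8
((0.5711, -0.0515, 0.097), -188, 45) -> t [19.8  0.  19.8] r [0. 0. 0.] rows>= 0.7
```

Call:
play_rows --motion '[{"jaw": 0.3,"tx": -10,"ty": -6,"tz": 8,"rx": 0.065,"ry": -0.354,"rz": 0.327},{"jaw": 0.3,"tx": -10,"ty": -6,"tz": 8,"rx": 0.065,"ry": -0.354,"rz": 0.327},{"jaw": 0.3,"tx": -10,"ty": -6,"tz": 8,"rx": 0.065,"ry": -0.354,"rz": 0.327},{"jaw": 0.3,"tx": -10,"ty": -6,"tz": 8,"rx": 0.065,"ry": -0.354,"rz": 0.327},{"jaw": 0.3,"tx": -10,"ty": -6,"tz": 8,"rx": 0.065,"ry": -0.354,"rz": 0.327}]'

```text
clock: 8.48
tool_pos: [0.5648, -0.0535, 0.2259]
eef_rot: [3.01, 0.451, -0.537]
force: [-0.6, -0.7, -2.9]
grip_width: 0.05
```

Call:
play_rows --motion '[{"jaw": 0.3,"tx": 8,"ty": -7,"tz": 44,"rx": 0.236,"ry": -0.429,"rz": 0.371},{"jaw": 0.3,"tx": 8,"ty": -7,"tz": 44,"rx": 0.236,"ry": -0.429,"rz": 0.371},{"jaw": 0.3,"tx": 8,"ty": -7,"tz": 44,"rx": 0.236,"ry": -0.429,"rz": 0.371},{"jaw": 0.3,"tx": 8,"ty": -7,"tz": 44,"rx": 0.236,"ry": -0.429,"rz": 0.371},{"jaw": 0.3,"tx": 8,"ty": -7,"tz": 44,"rx": 0.236,"ry": -0.429,"rz": 0.371}]'

```text
clock: 8.9
tool_pos: [0.5556, -0.0489, 0.1829]
eef_rot: [-2.844, 0.201, 1.186]
force: [-0.4, -0.7, -1.7]
grip_width: 0.0497
```

```bash
python3 -c "
from h import *
plan(((*SP[4],.125),-188,45),((*SP[4],.100),-188,45))
for n in ('scene','wrist'): img(n,n+'3.png')
a=cv2.imread('pics/scene3.png')[60:330,130:400]; cv2.imwrite('pics/s3.png',np.hstack([cv2.resize(a,(384,384)),cv2.imread('pics/wrist3.png')[:,60:452]]))"
```

```text
t 8.9 tcp [ 0.5556 -0.0489  0.1829] q [-0.21  0.76  1.05 -0.06  2.12  1.49] w 0.0497 F [-0.4 -0.7 -1.7]
((0.5711, -0.0515, 0.125), -188, 45) -> t [52.3  0.4 53.6] r [-0.001  0.005 -0.001] rows>= 1.8
((0.5711, -0.0515, 0.1), -188, 45) -> t [17.7  0.  17.7] r [0. 0. 0.] rows>= 0.6
```

View pics/s3.png

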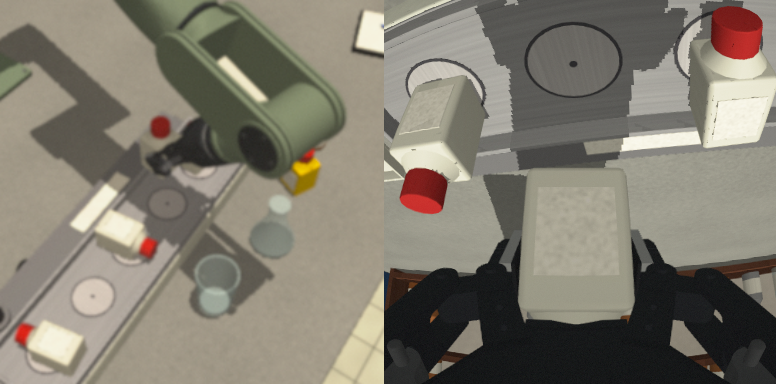

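```bash
python3 -c "
from h import *
plan(((.584,-.0535,.12),-188,45),((.584,-.0535,.100),-188,45))"
```

```text
t 9.0 tcp [ 0.5549 -0.0506  0.1786] q [-0.22  0.76  1.05 -0.06  2.12  1.49] w 0.0497 F [ 0.2  0.5 -2.6]
((0.584, -0.0535, 0.12), -188, 45) -> t [62.4 -1.2 44.3] r [-0.001  0.007 -0.001] rows>= 1.8
((0.584, -0.0535, 0.1), -188, 45) -> t [14.1  0.  14.1] r [0. 0. 0.] rows>= 0.5
```

Call:
play_rows --motion '[{"jaw": 0.3,"tx": 62,"ty": -1,"tz": 44,"rx": 0,"ry": 0.007,"rz": 0},{"jaw": 0.3,"tx": 62,"ty": -1,"tz": 44,"rx": 0,"ry": 0.007,"rz": 0},{"jaw": 0.3,"tx": 70,"ty": -1,"tz": 52,"rx": 0,"ry": 0.007,"rz": 0},{"jaw": 0.3,"tx": 75,"ty": -1,"tz": 57,"rx": 0,"ry": 0.007,"rz": 0},{"jaw": 0.3,"tx": 75,"ty": -1,"tz": 57,"rx": 0,"ry": 0.007,"rz": 0}]'

```text
clock: 9.42
tool_pos: [0.566, -0.0509, 0.0854]
eef_rot: [-2.846, 0.198, 1.181]
force: [-0.9, 0.4, -0.8]
grip_width: 0.0499
```

Call:
play_rows --motion '[{"jaw": 0.3,"tx": 0,"ty": 0,"tz": 0,"rx": 0,"ry": 0,"rz": 0}]'

```text
clock: 9.5
tool_pos: [0.5667, -0.0509, 0.0877]
eef_rot: [-2.848, 0.196, 1.176]
force: [0.7, 0.4, -2.0]
grip_width: 0.0498
```

```bash
python3 -c "
from h import *
plan(((.584,-.0535,.097),-188,45))"
```

```text
t 9.5 tcp [ 0.5667 -0.0509  0.0877] q [-0.21  0.88  1.04 -0.06  2.    1.49] w 0.0498 F [ 0.7  0.4 -2. ]
((0.584, -0.0535, 0.097), -188, 45) -> t [5.8 0.2 5.1] r [ 0.    -0.002  0.002] rows>= 0.2
```

Call:
play_rows --motion '[{"jaw": 0.3,"tx": 3,"ty": 0,"tz": 3,"rx": 0,"ry": 0,"rz": 0},{"jaw": 0.3,"tx": 5,"ty": 0,"tz": 5,"rx": 0,"ry": 0,"rz": 0},{"jaw": 0.3,"tx": 5,"ty": 0,"tz": 5,"rx": 0,"ry": 0,"rz": 0}]'

```text
clock: 9.75
tool_pos: [0.5675, -0.0509, 0.0819]
eef_rot: [-2.85, 0.196, 1.172]
force: [0.1, 0.6, -1.6]
grip_width: 0.0498
```

Call:
play_rows --motion '[{"jaw": 0.3,"tx": 1,"ty": 0,"tz": 1,"rx": 0,"ry": 0,"rz": 0},{"jaw": 0.3,"tx": 2,"ty": 0,"tz": 2,"rx": 0,"ry": 0,"rz": 0},{"jaw": 0.3,"tx": 2,"ty": 0,"tz": 2,"rx": 0,"ry": 0,"rz": 0}]'

```text
clock: 10.0
tool_pos: [0.5676, -0.051, 0.0816]
eef_rot: [-2.85, 0.196, 1.174]
force: [-0.2, 0.1, 5.5]
grip_width: 0.0493
```

Call:
play_rows --motion '[{"jaw": 0.3,"tx": 1,"ty": 0,"tz": 1,"rx": 0,"ry": 0,"rz": 0},{"jaw": 0.3,"tx": 2,"ty": 0,"tz": 2,"rx": 0,"ry": 0,"rz": 0},{"jaw": 0.3,"tx": 2,"ty": 0,"tz": 2,"rx": 0,"ry": 0,"rz": 0}]'

```text
clock: 10.25
tool_pos: [0.5678, -0.051, 0.0815]
eef_rot: [-2.849, 0.196, 1.176]
force: [-0.2, 0.5, 8.4]
grip_width: 0.0492
```

Call:
play_rows --motion '[{"jaw": 0.85,"tx": 0,"ty": 0,"tz": 0,"rx": 0,"ry": 0,"rz": 0},{"jaw": 0.85,"tx": 0,"ty": 0,"tz": 0,"rx": 0,"ry": 0,"rz": 0},{"jaw": 0.85,"tx": 0,"ty": 0,"tz": 0,"rx": 0,"ry": 0,"rz": 0},{"jaw": 0.85,"tx": 0,"ty": 0,"tz": -10,"rx": 0,"ry": 0,"rz": 0},{"jaw": 0.85,"tx": 0,"ty": 0,"tz": -30,"rx": 0,"ry": 0,"rz": 0}]'

```text
clock: 10.67
tool_pos: [0.5865, -0.0534, 0.1006]
eef_rot: [-2.844, 0.196, 1.184]
force: [1.1, -0.3, -0.1]
grip_width: 0.0726
```

Call:
play_rows --motion '[{"jaw": 0.85,"tx": 0,"ty": 0,"tz": -40,"rx": 0,"ry": 0,"rz": 0},{"jaw": 0.85,"tx": 0,"ty": 0,"tz": -80,"rx": 0,"ry": 0,"rz": 0},{"jaw": 0.85,"tx": -30,"ty": 0,"tz": -120,"rx": 0,"ry": 0,"rz": 0},{"jaw": 0.85,"tx": -60,"ty": 0,"tz": -140,"rx": 0,"ry": 0,"rz": 0},{"jaw": 0.85,"tx": -60,"ty": 0,"tz": -140,"rx": 0,"ry": 0,"rz": 0}]'

```text
clock: 11.08
tool_pos: [0.6456, -0.062, 0.2505]
eef_rot: [-2.854, 0.197, 1.167]
force: [0.0, -0.2, 2.8]
grip_width: 0.0724
```

```bash
python3 -c "
from h import *
plan(((.6,-.13,.25),-172,0))
d=img('top','top4.png')
for c,a,r in blobs(d,'red',25): print(c.round(1),a,ray(d,*c,.15)[:2].round(3),ray(d,*c,.083)[:2].round(3))
s=img('scene')
for c,a,r in blobs(s,'red',30): print('scene',c.round(1),a,ray(s,*c,.14)[:2].round(3),ray(s,*c,.075)[:2].round(3))
"
```

```text
t 11.08 tcp [ 0.6456 -0.062   0.2505] q [-0.21  0.93  0.62 -0.07  2.37  1.47] w 0.0724 F [ 0.  -0.2  2.8]
((0.6, -0.13, 0.25), -172, 0) -> t [-8.4 73.6 42.6] r [-0.108  0.771 -0.264] rows>= 6.6
[202.7 140.4] 77 [0.71  0.154] [0.73  0.166]
[306.2 177. ] 58 [ 0.598 -0.149] [ 0.611 -0.156]
[382.2 195.9] 70 [ 0.542 -0.363] [ 0.551 -0.384]
scene [266.7 150.3] 117 [0.555 0.056] [0.522 0.106]
scene [246.9 181.2] 119 [ 0.573 -0.054] [ 0.541 -0.012]
scene [233.8 233.6] 104 [ 0.635 -0.19 ] [ 0.609 -0.158]
scene [145.9 294.1] 110 [ 0.578 -0.403] [ 0.547 -0.389]
```

```bash
python3 -c "
from h import *
g=(.594,-.377)
Q=[((.62,-.12,.26),-180,20),((.62,-.20,.26),-175,-10),((.60,-.34,.20),-170,-40),((*g,.135),-170,-45),((*g,.085),-170,-45),((*g,.17),-170,-45),((*g,.2),-170,-15),((*g,.20),-170,15),((.595,-.378,.20),-170,45),((.595,-.378,.12),-170,45),((.595,-.378,.098),-170,45)]
plan(*Q)
from kin import *; import warnings; warnings.filterwarnings('ignore')
r=follow(Q,ctrl.sense()['q'],3); print(r[:3],r[3][-1].round(2),np.array(r[3]).min(0).round(2),np.array(r[3]).max(0).round(2))
"
```

```text
t 11.18 tcp [ 0.6445 -0.0618  0.2449] q [-0.21  0.93  0.63 -0.07  2.37  1.47] w 0.073 F [0.4 0.2 0.3]
((0.62, -0.12, 0.26), -180, 20) -> t [-12.1  62.2  22.4] r [-0.075  0.432 -0.117] rows>= 3.6
((0.62, -0.2, 0.26), -175, -10) -> t [12.  79.6 -3.2] r [-0.008  0.523 -0.088] rows>= 4.2
((0.6, -0.34, 0.2), -170, -40) -> t [-30.1 136.4  50.3] r [ 0.037  0.523 -0.08 ] rows>= 4.2
((0.594, -0.377, 0.135), -170, -45) -> t [-49.1  35.4  41.8] r [-0.     0.087 -0.   ] rows>= 1.8
((0.594, -0.377, 0.085), -170, -45) -> t [-35.4   0.   35.4] r [0. 0. 0.] rows>= 1.2
((0.594, -0.377, 0.17), -170, -45) -> t [ 60.1   0.  -60.1] r [0. 0. 0.] rows>= 2.0
((0.594, -0.377, 0.2), -170, -15) -> t [  9.2   0.  -24.4] r [ 0.    -0.524  0.   ] rows>= 4.2
((0.594, -0.377, 0.2), -170, 15) -> t [-12.   -0.   -3.2] r [ 0.    -0.524  0.   ] rows>= 4.2
((0.595, -0.378, 0.2), -170, 45) -> t [-11.2   1.2  -3.4] r [ 0.    -0.524  0.   ] rows>= 4.2
((0.595, -0.378, 0.12), -170, 45) -> t [56.6  0.  56.6] r [0. 0. 0.] rows>= 1.9
((0.595, -0.378, 0.098), -170, 45) -> t [15.6  0.  15.6] r [0. 0. 0.] rows>= 0.5
(np.float64(0.0), np.float64(0.0), np.float64(0.42)) [-0.5   1.09  0.68 -0.51  1.98  0.84] [-0.95  0.25  0.65 -0.54  0.84 -0.25] [-0.28  1.09  1.69  1.04  2.09  1.28]
```

Call:
play_rows --motion '[{"jaw": 0.85,"tx": -12,"ty": 62,"tz": 22,"rx": -0.075,"ry": 0.432,"rz": -0.117},{"jaw": 0.85,"tx": -12,"ty": 62,"tz": 22,"rx": -0.075,"ry": 0.432,"rz": -0.117},{"jaw": 0.85,"tx": -12,"ty": 62,"tz": 22,"rx": -0.075,"ry": 0.432,"rz": -0.117},{"jaw": 0.85,"tx": -12,"ty": 62,"tz": 22,"rx": -0.075,"ry": 0.432,"rz": -0.117},{"jaw": 0.85,"tx": -12,"ty": 62,"tz": 22,"rx": -0.075,"ry": 0.432,"rz": -0.117}]'

```text
clock: 11.6
tool_pos: [0.6094, -0.1195, 0.238]
eef_rot: [-3.093, 0.0, 0.545]
force: [0.5, 1.5, 1.0]
grip_width: 0.0727
```

Call:
play_rows --motion '[{"jaw": 0.85,"tx": 12,"ty": 80,"tz": -3,"rx": -0.008,"ry": 0.523,"rz": -0.088},{"jaw": 0.85,"tx": 12,"ty": 80,"tz": -3,"rx": -0.008,"ry": 0.523,"rz": -0.088},{"jaw": 0.85,"tx": 12,"ty": 80,"tz": -3,"rx": -0.008,"ry": 0.523,"rz": -0.088},{"jaw": 0.85,"tx": 12,"ty": 80,"tz": -3,"rx": -0.008,"ry": 0.523,"rz": -0.088},{"jaw": 0.85,"tx": 12,"ty": 80,"tz": -3,"rx": -0.008,"ry": 0.523,"rz": -0.088}]'

```text
clock: 12.02
tool_pos: [0.6175, -0.1992, 0.2327]
eef_rot: [-3.115, -0.132, -0.266]
force: [0.5, 1.5, -0.9]
grip_width: 0.0727
```

Call:
play_rows --motion '[{"jaw": 0.85,"tx": -30,"ty": 136,"tz": 50,"rx": 0.037,"ry": 0.523,"rz": -0.08},{"jaw": 0.85,"tx": -30,"ty": 136,"tz": 50,"rx": 0.037,"ry": 0.523,"rz": -0.08},{"jaw": 0.85,"tx": -30,"ty": 136,"tz": 50,"rx": 0.037,"ry": 0.523,"rz": -0.08},{"jaw": 0.85,"tx": -30,"ty": 136,"tz": 50,"rx": 0.037,"ry": 0.523,"rz": -0.08},{"jaw": 0.85,"tx": -30,"ty": 136,"tz": 50,"rx": 0.037,"ry": 0.523,"rz": -0.08}]'

```text
clock: 12.43
tool_pos: [0.6066, -0.3394, 0.1743]
eef_rot: [-2.885, -0.241, -1.045]
force: [0.1, 0.4, 0.5]
grip_width: 0.0728
```

```bash
python3 -c "
from h import *
g=(.594,-.377)
plan(((*g,.135),-170,-45),((*g,.085),-170,-45))
img('wrist','w5.png')"
```

```text
t 12.43 tcp [ 0.6066 -0.3394  0.1743] q [-0.9   0.3   1.71  0.79  0.92  0.08] w 0.0728 F [0.1 0.4 0.5]
((0.594, -0.377, 0.135), -170, -45) -> t [-37.3  35.2  41.9] r [-0.001  0.09  -0.009] rows>= 1.6
((0.594, -0.377, 0.085), -170, -45) -> t [-35.4   0.   35.4] r [0. 0. 0.] rows>= 1.2
```

View pics/w5.png

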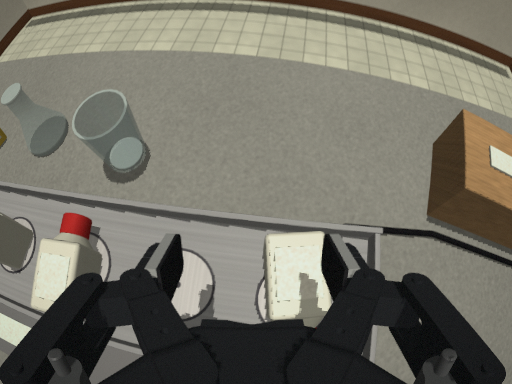

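The wrist view shows the lying bottle at (300,275), right of the jaw centre (252). That matches the planned 35 mm sideways correction.

Call:
play_rows --motion '[{"jaw": 0.85,"tx": -34,"ty": 35,"tz": 38,"rx": 0,"ry": 0.09,"rz": -0.009},{"jaw": 0.85,"tx": -34,"ty": 35,"tz": 38,"rx": 0,"ry": 0.09,"rz": -0.009},{"jaw": 0.85,"tx": -34,"ty": 35,"tz": 38,"rx": 0,"ry": 0.09,"rz": -0.009},{"jaw": 0.85,"tx": -34,"ty": 35,"tz": 38,"rx": 0,"ry": 0.09,"rz": -0.009}]'

```text
clock: 12.82
tool_pos: [0.6057, -0.3717, 0.1132]
eef_rot: [-2.824, -0.236, -1.159]
force: [-0.1, 1.0, 0.2]
grip_width: 0.0724
```

```bash
python3 -c "
from h import *
g=(.594,-.377)
plan(((*g,.085),-170,-45))
d=img('wrist'); f=d['frame'].copy(); h=cv2.cvtColor(f,cv2.COLOR_BGR2HSV); m=((h[...,1]<60)&(h[...,2]>170)).astype(np.uint8)
m[:200]=0; n,l,s,c=cv2.connectedComponentsWithStats(m); print([(s[i].tolist(),c[i].round()) for i in range(1,n) if s[i,4]>1500])"
```

```text
t 12.82 tcp [ 0.6057 -0.3717  0.1132] q [-0.97  0.45  1.71  0.98  0.89 -0.18] w 0.0724 F [-0.1  1.   0.2]
((0.594, -0.377, 0.085), -170, -45) -> t [-28.5   3.9  35.3] r [-0.01   0.005 -0.012] rows>= 1.1
[([218, 200, 87, 113, 8958], array([259., 257.])), ([86, 233, 65, 48, 1887], array([117., 255.]))]
```

Bottle at x 218–305 (centre about 260), close to the jaw centre of 252. Descend and grip.

Call:
play_rows --motion '[{"jaw": 0.85,"tx": -28,"ty": 4,"tz": 35,"rx": -0.01,"ry": 0.005,"rz": -0.012},{"jaw": 0.85,"tx": -28,"ty": 4,"tz": 35,"rx": -0.01,"ry": 0.005,"rz": -0.012},{"jaw": 0.85,"tx": -28,"ty": 4,"tz": 35,"rx": -0.01,"ry": 0.005,"rz": -0.012}]'

```text
clock: 13.12
tool_pos: [0.6129, -0.3722, 0.0708]
eef_rot: [-2.83, -0.254, -1.174]
force: [0.1, 0.1, 0.4]
grip_width: 0.0726
```

Call:
play_rows --motion '[{"jaw": 0.3,"tx": 0,"ty": 0,"tz": 0,"rx": 0,"ry": 0,"rz": 0},{"jaw": 0.3,"tx": 0,"ty": 0,"tz": 0,"rx": 0,"ry": 0,"rz": 0},{"jaw": 0.3,"tx": 0,"ty": 0,"tz": 0,"rx": 0,"ry": 0,"rz": 0},{"jaw": 0.3,"tx": 0,"ty": 0,"tz": 0,"rx": 0,"ry": 0,"rz": 0},{"jaw": 0.3,"tx": 0,"ty": 0,"tz": 0,"rx": 0,"ry": 0,"rz": 0}]'

```text
clock: 13.53
tool_pos: [0.6144, -0.3732, 0.0745]
eef_rot: [-2.829, -0.256, -1.181]
force: [0.0, 2.1, 7.4]
grip_width: 0.0494
```

```bash
python3 -c "
from h import *
s=ctrl.sense(); print('G',(s['tool_pos']-.024*Rn.from_rotvec(s['eef_rot']).apply([0,0,1])).round(4))
g=(.594,-.377)
plan(((*g,.085),-170,-45),((*g,.17),-170,-45),((*g,.2),-170,-15),((*g,.20),-170,15),((.595,-.378,.20),-170,45))"
```

```text
G [ 0.5976 -0.3761  0.0914]
t 13.53 tcp [ 0.6144 -0.3732  0.0745] q [-0.96  0.52  1.71  1.05  0.84 -0.28] w 0.0494 F [0.  2.1 7.4]
((0.594, -0.377, 0.085), -170, -45) -> t [-7.3  0.2  1.9] r [-0.    -0.005  0.006] rows>= 0.2
((0.594, -0.377, 0.17), -170, -45) -> t [ 60.1   0.  -60.1] r [0. 0. 0.] rows>= 2.0
((0.594, -0.377, 0.2), -170, -15) -> t [  9.2   0.  -24.4] r [ 0.    -0.524  0.   ] rows>= 4.2
((0.594, -0.377, 0.2), -170, 15) -> t [-12.   -0.   -3.2] r [ 0.    -0.524  0.   ] rows>= 4.2
((0.595, -0.378, 0.2), -170, 45) -> t [-11.2   1.2  -3.4] r [ 0.    -0.524  0.   ] rows>= 4.2
```

Call:
play_rows --motion '[{"jaw": 0.3,"tx": 20,"ty": 0,"tz": -20,"rx": 0,"ry": 0,"rz": 0},{"jaw": 0.3,"tx": 40,"ty": 0,"tz": -40,"rx": 0,"ry": 0,"rz": 0},{"jaw": 0.3,"tx": 60,"ty": 0,"tz": -60,"rx": 0,"ry": -0.05,"rz": 0},{"jaw": 0.3,"tx": 70,"ty": 0,"tz": -75,"rx": 0,"ry": -0.15,"rz": 0},{"jaw": 0.3,"tx": 75,"ty": 0,"tz": -80,"rx": 0,"ry": -0.25,"rz": 0}]'

```text
clock: 13.95
tool_pos: [0.6097, -0.3759, 0.1887]
eef_rot: [-2.982, -0.266, -0.824]
force: [1.0, 0.9, -0.2]
grip_width: 0.0498
```

Call:
play_rows --motion '[{"jaw": 0.3,"tx": -12,"ty": 0,"tz": -3,"rx": 0,"ry": -0.524,"rz": 0},{"jaw": 0.3,"tx": -12,"ty": 0,"tz": -3,"rx": 0,"ry": -0.524,"rz": 0},{"jaw": 0.3,"tx": -12,"ty": 0,"tz": -3,"rx": 0,"ry": -0.524,"rz": 0},{"jaw": 0.3,"tx": -12,"ty": 0,"tz": -3,"rx": 0,"ry": -0.524,"rz": 0},{"jaw": 0.3,"tx": -12,"ty": 0,"tz": -3,"rx": 0,"ry": -0.524,"rz": 0}]'

```text
clock: 14.37
tool_pos: [0.6012, -0.377, 0.1868]
eef_rot: [3.117, 0.278, 0.023]
force: [-0.6, 0.3, 0.4]
grip_width: 0.0496
```

```bash
python3 -c "
from h import *
g=(.602,-.378)
plan(((*g,.20),-170,15),((*g,.18),-170,45),((*g,.105),-170,45))"
```

```text
t 14.37 tcp [ 0.6012 -0.377   0.1868] q [-0.68  0.51  1.23  0.    1.38  0.71] w 0.0496 F [-0.6  0.3  0.4]
((0.602, -0.378, 0.2), -170, 15) -> t [-5.7  0.9  9.9] r [ 0.014 -0.276  0.002] rows>= 2.2
((0.602, -0.378, 0.18), -170, 45) -> t [-6.8  0.  16.1] r [ 0.    -0.524  0.   ] rows>= 4.2
((0.602, -0.378, 0.105), -170, 45) -> t [53.  0. 53.] r [0. 0. 0.] rows>= 1.8
```

Call:
play_rows --motion '[{"jaw": 0.3,"tx": -6,"ty": 1,"tz": 5,"rx": 0.014,"ry": -0.276,"rz": 0.002},{"jaw": 0.3,"tx": -6,"ty": 1,"tz": 5,"rx": 0.014,"ry": -0.276,"rz": 0.002},{"jaw": 0.3,"tx": -6,"ty": 1,"tz": 5,"rx": 0.014,"ry": -0.276,"rz": 0.002}]'

```text
clock: 14.62
tool_pos: [0.5965, -0.3774, 0.1786]
eef_rot: [3.083, 0.274, -0.414]
force: [0.1, 0.9, -2.4]
grip_width: 0.0496
```

Call:
play_rows --motion '[{"jaw": 0.3,"tx": -7,"ty": 0,"tz": 10,"rx": 0,"ry": -0.524,"rz": 0},{"jaw": 0.3,"tx": -7,"ty": 0,"tz": 10,"rx": 0,"ry": -0.524,"rz": 0},{"jaw": 0.3,"tx": -7,"ty": 0,"tz": 10,"rx": 0,"ry": -0.524,"rz": 0},{"jaw": 0.3,"tx": -7,"ty": 0,"tz": 10,"rx": 0,"ry": -0.524,"rz": 0},{"jaw": 0.3,"tx": -7,"ty": 0,"tz": 10,"rx": 0,"ry": -0.524,"rz": 0}]'

```text
clock: 15.03
tool_pos: [0.587, -0.3769, 0.1628]
eef_rot: [2.83, 0.263, -1.197]
force: [-0.4, 1.6, -4.5]
grip_width: 0.0491
```

```bash
python3 -c "
from h import *
g=(.602,-.378)
plan(((*g,.105),-170,45))"
```

```text
t 15.03 tcp [ 0.587  -0.3769  0.1628] q [-0.49  1.01  0.65 -0.53  2.09  0.77] w 0.0491 F [-0.4  1.6 -4.5]
((0.602, -0.378, 0.105), -170, 45) -> t [51.9  4.7 53.8] r [-0.005  0.014  0.013] rows>= 1.8
```

Call:
play_rows --motion '[{"jaw": 0.3,"tx": 25,"ty": 4,"tz": 25,"rx": -0.005,"ry": 0.014,"rz": 0.013},{"jaw": 0.3,"tx": 50,"ty": 5,"tz": 52,"rx": -0.005,"ry": 0.014,"rz": 0.013},{"jaw": 0.3,"tx": 50,"ty": 5,"tz": 52,"rx": -0.005,"ry": 0.014,"rz": 0.013},{"jaw": 0.3,"tx": 50,"ty": 5,"tz": 52,"rx": -0.005,"ry": 0.014,"rz": 0.013}]'

```text
clock: 15.37
tool_pos: [0.5824, -0.3807, 0.0875]
eef_rot: [2.834, 0.25, -1.183]
force: [0.5, -0.1, 0.4]
grip_width: 0.0497
```

Call:
play_rows --motion '[{"jaw": 0.3,"tx": 2,"ty": 0,"tz": 2,"rx": 0,"ry": 0,"rz": 0},{"jaw": 0.3,"tx": 4,"ty": 0,"tz": 4,"rx": 0,"ry": 0,"rz": 0},{"jaw": 0.3,"tx": 4,"ty": 0,"tz": 4,"rx": 0,"ry": 0,"rz": 0}]'

```text
clock: 15.62
tool_pos: [0.5832, -0.3816, 0.0848]
eef_rot: [2.835, 0.248, -1.177]
force: [-0.4, 0.3, -1.3]
grip_width: 0.0492
```

Call:
play_rows --motion '[{"jaw": 0.3,"tx": 2,"ty": 0,"tz": 2,"rx": 0,"ry": 0,"rz": 0},{"jaw": 0.3,"tx": 3,"ty": 0,"tz": 3,"rx": 0,"ry": 0,"rz": 0},{"jaw": 0.3,"tx": 3,"ty": 0,"tz": 3,"rx": 0,"ry": 0,"rz": 0}]'

```text
clock: 15.87
tool_pos: [0.5837, -0.3818, 0.0816]
eef_rot: [2.835, 0.247, -1.174]
force: [-0.9, -0.2, -0.9]
grip_width: 0.0499
```

```bash
python3 -c "
from h import *
plan(((.602,-.378,.092),-170,45))"
```

```text
t 15.87 tcp [ 0.5837 -0.3818  0.0816] q [-0.5   1.08  0.7  -0.5   1.98  0.84] w 0.0499 F [-0.9 -0.2 -0.9]
((0.602, -0.378, 0.092), -170, 45) -> t [ 5.8 -0.6  3.5] r [-0.003 -0.     0.001] rows>= 0.2
```

Call:
play_rows --motion '[{"jaw": 0.3,"tx": 3,"ty": 0,"tz": 2,"rx": 0,"ry": 0,"rz": 0},{"jaw": 0.3,"tx": 4,"ty": 0,"tz": 3,"rx": 0,"ry": 0,"rz": 0},{"jaw": 0.3,"tx": 4,"ty": 0,"tz": 3,"rx": 0,"ry": 0,"rz": 0}]'

```text
clock: 16.12
tool_pos: [0.5843, -0.3815, 0.076]
eef_rot: [2.835, 0.248, -1.175]
force: [0.1, 0.0, -1.0]
grip_width: 0.0499
```

Call:
play_rows --motion '[{"jaw": 0.3,"tx": 1,"ty": 0,"tz": 1,"rx": 0,"ry": 0,"rz": 0},{"jaw": 0.3,"tx": 2,"ty": 0,"tz": 2,"rx": 0,"ry": 0,"rz": 0},{"jaw": 0.3,"tx": 3,"ty": 0,"tz": 2,"rx": 0,"ry": 0,"rz": 0}]'

```text
clock: 16.37
tool_pos: [0.5846, -0.3813, 0.0759]
eef_rot: [2.832, 0.244, -1.179]
force: [-4.2, 2.1, 9.7]
grip_width: 0.0497
```

Call:
play_rows --motion '[{"jaw": 0.3,"tx": 0,"ty": 0,"tz": 0,"rx": 0,"ry": 0,"rz": 0}]'

```text
clock: 16.45
tool_pos: [0.5846, -0.3814, 0.0767]
eef_rot: [2.831, 0.243, -1.18]
force: [-0.2, 0.5, -1.7]
grip_width: 0.0495
```

Call:
play_rows --motion '[{"jaw": 0.85,"tx": 0,"ty": 0,"tz": 0,"rx": 0,"ry": 0,"rz": 0},{"jaw": 0.85,"tx": 0,"ty": 0,"tz": 0,"rx": 0,"ry": 0,"rz": 0},{"jaw": 0.85,"tx": 0,"ty": 0,"tz": 0,"rx": 0,"ry": 0,"rz": 0},{"jaw": 0.85,"tx": 0,"ty": 0,"tz": -10,"rx": 0,"ry": 0,"rz": 0},{"jaw": 0.85,"tx": 0,"ty": 0,"tz": -30,"rx": 0,"ry": 0,"rz": 0}]'

```text
clock: 16.87
tool_pos: [0.6033, -0.3776, 0.0953]
eef_rot: [2.832, 0.243, -1.189]
force: [-0.0, -0.1, -0.6]
grip_width: 0.0726
```

Call:
play_rows --motion '[{"jaw": 0.85,"tx": 0,"ty": 0,"tz": -40,"rx": 0,"ry": 0,"rz": 0},{"jaw": 0.85,"tx": 0,"ty": 0,"tz": -70,"rx": 0,"ry": 0,"rz": 0},{"jaw": 0.85,"tx": -40,"ty": 0,"tz": -90,"rx": 0,"ry": 0,"rz": 0},{"jaw": 0.85,"tx": -80,"ty": 0,"tz": -110,"rx": 0,"ry": 0,"rz": 0},{"jaw": 0.85,"tx": -90,"ty": 0,"tz": -110,"rx": 0,"ry": 0,"rz": 0}]'

```text
clock: 17.28
tool_pos: [0.6197, -0.3765, 0.2396]
eef_rot: [2.831, 0.24, -1.183]
force: [-0.4, -0.5, 2.1]
grip_width: 0.0725
```

```bash
python3 -c "
from h import *
s=img('scene','scene6.png')
for c,a,r in blobs(s,'red',30): print('scene',c.round(1),a,ray(s,*c,.14)[:2].round(3),ray(s,*c,.075)[:2].round(3))
d=img('top')
for c,a,r in blobs(d,'red',30): print('top',c.round(1),a,ray(d,*c,.15)[:2].round(3),ray(d,*c,.083)[:2].round(3))
for c,a,r in blobs(d,'white',200): print('w',c.round(1),a,ray(d,*c,.1)[:2].round(3))
g=(.569,-.162)
Q=[((.60,-.28,.26),-165,25),((.60,-.18,.26),-140,5),((.6,-.17,.26),-106,0),((.59,-.165,.26),-72,0),((.59,-.165,.26),-38,0),((.59,-.165,.26),-4,0),((.585,-.165,.22),8,-20),((*g,.135),8,-45),((*g,.083),8,-45)]
plan(*Q)
from kin import *; import warnings; warnings.filterwarnings('ignore')
r=follow(Q,ctrl.sense()['q'],3); print(r[:3],r[3][-1].round(2),np.array(r[3]).min(0).round(2),np.array(r[3]).max(0).round(2))
"
```

```text
scene [266.8 150.3] 116 [0.555 0.056] [0.522 0.106]
scene [344.2 166.9] 116 [0.74  0.121] [0.723 0.177]
scene [155.8 283.1] 69 [ 0.578 -0.375] [ 0.547 -0.358]
top [202.8 140.4] 76 [0.71  0.153] [0.73  0.166]
top [306.2 176.9] 58 [ 0.598 -0.149] [ 0.611 -0.156]
top [387.2 181. ] 98 [ 0.585 -0.379] [ 0.597 -0.402]
top [272.5 186.5] 92 [ 0.571 -0.052] [ 0.582 -0.053]
top [235.1 192.2] 95 [0.555 0.056] [0.565 0.062]
w [7.9 7.7] 285 [1.195 0.835]
w [27.6  7.5] 293 [1.194 0.767]
w [88.4  7. ] 278 [1.191 0.559]
w [108.6   6.7] 271 [1.191 0.49 ]
w [170.5   6. ] 241 [1.189 0.282]
w [191.   6.] 247 [1.187 0.213]
w [253.9   5.4] 223 [1.185 0.004]
w [275.   5.] 209 [ 1.184 -0.065]
w [450.   16.1] 229 [ 1.132 -0.628]
w [469.9  17.1] 319 [ 1.127 -0.691]
w [491.5  16.6] 355 [ 1.128 -0.759]
w [317.7  20. ] 347 [ 1.127 -0.204]
w [339.1  19.6] 347 [ 1.127 -0.273]
w [360.5  19.2] 340 [ 1.127 -0.342]
w [233.   21.5] 341 [1.128 0.073]
w [253.9  21.2] 330 [1.127 0.004]
w [275.   20.6] 343 [ 1.128 -0.065]
w [296.6  20.6] 331 [ 1.127 -0.135]
w [148.9  23.3] 330 [1.127 0.351]
w [169.9  22.8] 324 [1.127 0.281
[... 2751 characters left out ...]
 -0.593] rows>= 4.8
((0.59, -0.165, 0.26), -72, 0) -> t [  2. -11.   0.] r [ 0.     0.    -0.593] rows>= 4.7
((0.59, -0.165, 0.26), -38, 0) -> t [0. 0. 0.] r [ 0.     0.    -0.593] rows>= 4.7
((0.59, -0.165, 0.26), -4, 0) -> t [0. 0. 0.] r [ 0.     0.    -0.593] rows>= 4.7
((0.585, -0.165, 0.22), 8, -20) -> t [13.  -2.1 38.6] r [ 0.037  0.348 -0.207] rows>= 3.3
((0.569, -0.162, 0.135), 8, -45) -> t [-4.4  5.2 82.9] r [0.    0.436 0.   ] rows>= 3.5
((0.569, -0.162, 0.083), 8, -45) -> t [-36.8   0.   36.8] r [0. 0. 0.] rows>= 1.2
(np.float64(0.0), np.float64(0.0), np.float64(0.65)) [-0.28  0.89  1.05 -0.31  1.92 -1.99] [-0.45  0.29  1.01 -0.32  1.42 -2.05] [-0.28  0.89  1.43 -0.    1.98  0.83]
```

Call:
play_rows --motion '[{"jaw": 0.85,"tx": -6,"ty": -98,"tz": 12,"rx": -0.053,"ry": 0.351,"rz": -0.078},{"jaw": 0.85,"tx": -6,"ty": -98,"tz": 12,"rx": -0.053,"ry": 0.351,"rz": -0.078},{"jaw": 0.85,"tx": -6,"ty": -98,"tz": 12,"rx": -0.053,"ry": 0.351,"rz": -0.078},{"jaw": 0.85,"tx": -6,"ty": -98,"tz": 12,"rx": -0.053,"ry": 0.351,"rz": -0.078}]'

```text
clock: 17.72
tool_pos: [0.5853, -0.2741, 0.2339]
eef_rot: [2.994, 0.405, -0.674]
force: [1.3, 0.3, -0.6]
grip_width: 0.0727
```

Call:
play_rows --motion '[{"jaw": 0.85,"tx": 32,"ty": -96,"tz": -12,"rx": -0.113,"ry": 0.343,"rz": -0.424},{"jaw": 0.85,"tx": 32,"ty": -96,"tz": -12,"rx": -0.113,"ry": 0.343,"rz": -0.424},{"jaw": 0.85,"tx": 32,"ty": -96,"tz": -12,"rx": -0.113,"ry": 0.343,"rz": -0.424},{"jaw": 0.85,"tx": 32,"ty": -96,"tz": -12,"rx": -0.113,"ry": 0.343,"rz": -0.424},{"jaw": 0.85,"tx": 32,"ty": -96,"tz": -12,"rx": -0.113,"ry": 0.343,"rz": -0.424}]'

```text
clock: 18.13
tool_pos: [0.5917, -0.1698, 0.2319]
eef_rot: [2.928, 1.086, -0.131]
force: [0.5, -0.6, 1.1]
grip_width: 0.0727
```

Call:
play_rows --motion '[{"jaw": 0.85,"tx": 8,"ty": -8,"tz": -1,"rx": -0.026,"ry": 0.085,"rz": -0.593},{"jaw": 0.85,"tx": 8,"ty": -8,"tz": -1,"rx": -0.026,"ry": 0.085,"rz": -0.593},{"jaw": 0.85,"tx": 8,"ty": -8,"tz": -1,"rx": -0.026,"ry": 0.085,"rz": -0.593},{"jaw": 0.85,"tx": 8,"ty": -8,"tz": -1,"rx": -0.026,"ry": 0.085,"rz": -0.593},{"jaw": 0.85,"tx": 8,"ty": -8,"tz": -1,"rx": -0.026,"ry": 0.085,"rz": -0.593}]'

```text
clock: 18.55
tool_pos: [0.5918, -0.1578, 0.231]
eef_rot: [-2.479, -1.902, -0.004]
force: [0.3, -0.4, -1.4]
grip_width: 0.0729
```

Call:
play_rows --motion '[{"jaw": 0.85,"tx": 2,"ty": -11,"tz": 0,"rx": 0,"ry": 0,"rz": -0.593},{"jaw": 0.85,"tx": 2,"ty": -11,"tz": 0,"rx": 0,"ry": 0,"rz": -0.593},{"jaw": 0.85,"tx": 2,"ty": -11,"tz": 0,"rx": 0,"ry": 0,"rz": -0.593},{"jaw": 0.85,"tx": 2,"ty": -11,"tz": 0,"rx": 0,"ry": 0,"rz": -0.593},{"jaw": 0.85,"tx": 2,"ty": -11,"tz": 0,"rx": 0,"ry": 0,"rz": -0.593}]'

```text
clock: 18.97
tool_pos: [0.581, -0.1525, 0.2297]
eef_rot: [-1.807, -2.548, -0.011]
force: [-0.2, 0.1, -0.4]
grip_width: 0.0721
```

Call:
play_rows --motion '[{"jaw": 0.85,"tx": 0,"ty": 0,"tz": 0,"rx": 0,"ry": 0,"rz": -0.593},{"jaw": 0.85,"tx": 0,"ty": 0,"tz": 0,"rx": 0,"ry": 0,"rz": -0.593},{"jaw": 0.85,"tx": 0,"ty": 0,"tz": 0,"rx": 0,"ry": 0,"rz": -0.593},{"jaw": 0.85,"tx": 0,"ty": 0,"tz": 0,"rx": 0,"ry": 0,"rz": -0.593},{"jaw": 0.85,"tx": 0,"ty": 0,"tz": 0,"rx": 0,"ry": 0,"rz": -0.593}]'

```text
clock: 19.38
tool_pos: [0.5803, -0.152, 0.2282]
eef_rot: [-0.975, -2.968, -0.02]
force: [-0.4, -0.9, -0.1]
grip_width: 0.0727
```

Call:
play_rows --motion '[{"jaw": 0.85,"tx": 0,"ty": 0,"tz": 0,"rx": 0,"ry": 0,"rz": -0.593},{"jaw": 0.85,"tx": 0,"ty": 0,"tz": 0,"rx": 0,"ry": 0,"rz": -0.593},{"jaw": 0.85,"tx": 0,"ty": 0,"tz": 0,"rx": 0,"ry": 0,"rz": -0.593},{"jaw": 0.85,"tx": 0,"ty": 0,"tz": 0,"rx": 0,"ry": 0,"rz": -0.593},{"jaw": 0.85,"tx": 0,"ty": 0,"tz": 0,"rx": 0,"ry": 0,"rz": -0.593}]'

```text
clock: 19.8
tool_pos: [0.5797, -0.1515, 0.2267]
eef_rot: [-0.057, -3.125, -0.029]
force: [-0.3, 0.3, -0.7]
grip_width: 0.0727
```

```bash
python3 -c "
from h import *
g=(.568,-.1624)
plan(((.585,-.165,.21),8,-20),((*g,.135),8,-45),((*g,.083),8,-45))"
```

```text
t 19.8 tcp [ 0.5797 -0.1515  0.2267] q [-0.41  0.27  1.47  0.01  1.42 -1.94] w 0.0727 F [-0.3  0.3 -0.7]
((0.585, -0.165, 0.21), 8, -20) -> t [  1.7 -15.4  39.1] r [ 0.05   0.334 -0.171] rows>= 3.0
((0.568, -0.1624, 0.135), 8, -45) -> t [-0.   4.9 73.9] r [0.    0.436 0.   ] rows>= 3.5
((0.568, -0.1624, 0.083), 8, -45) -> t [-36.8   0.   36.8] r [0. 0. 0.] rows>= 1.2
```

Call:
play_rows --motion '[{"jaw": 0.85,"tx": 2,"ty": -15,"tz": 39,"rx": 0.05,"ry": 0.334,"rz": -0.171},{"jaw": 0.85,"tx": 2,"ty": -15,"tz": 39,"rx": 0.05,"ry": 0.334,"rz": -0.171},{"jaw": 0.85,"tx": 2,"ty": -15,"tz": 39,"rx": 0.05,"ry": 0.334,"rz": -0.171},{"jaw": 0.85,"tx": 2,"ty": -15,"tz": 39,"rx": 0.05,"ry": 0.334,"rz": -0.171}]'

```text
clock: 20.13
tool_pos: [0.5767, -0.1641, 0.1821]
eef_rot: [0.2, -2.777, 0.03]
force: [0.6, 0.3, -0.8]
grip_width: 0.0725
```

Call:
play_rows --motion '[{"jaw": 0.85,"tx": 0,"ty": 4,"tz": 66,"rx": 0,"ry": 0.436,"rz": 0},{"jaw": 0.85,"tx": 0,"ty": 4,"tz": 66,"rx": 0,"ry": 0.436,"rz": 0},{"jaw": 0.85,"tx": 0,"ty": 4,"tz": 66,"rx": 0,"ry": 0.436,"rz": 0},{"jaw": 0.85,"tx": 0,"ty": 4,"tz": 66,"rx": 0,"ry": 0.436,"rz": 0},{"jaw": 0.85,"tx": 0,"ty": 4,"tz": 66,"rx": 0,"ry": 0.436,"rz": 0}]'

```text
clock: 20.55
tool_pos: [0.5517, -0.1619, 0.1149]
eef_rot: [0.173, -2.334, 0.061]
force: [-0.8, 0.2, -1.5]
grip_width: 0.0723
```

```bash
python3 -c "
from h import *
g=(.568,-.1624)
plan(((*g,.084),8,-45))
d=img('wrist'); f=d['frame'].copy(); h=cv2.cvtColor(f,cv2.COLOR_BGR2HSV); m=((h[...,1]<60)&(h[...,2]>170)).astype(np.uint8)
m[:200]=0; n,l,s,c=cv2.connectedComponentsWithStats(m); print([(s[i].tolist(),c[i].round()) for i in range(1,n) if s[i,4]>1500])"
```

```text
t 20.55 tcp [ 0.5517 -0.1619  0.1149] q [-0.28  0.84  1.05 -0.32  1.98 -2.01] w 0.0723 F [-0.8  0.2 -1.5]
((0.568, -0.1624, 0.084), 8, -45) -> t [-33.7  -3.2  34. ] r [ 0.003 -0.016  0.009] rows>= 1.2
[([203, 205, 87, 115, 8339], array([245., 259.])), ([73, 243, 67, 39, 1585], array([107., 261.]))]
```

Call:
play_rows --motion '[{"jaw": 0.85,"tx": -33,"ty": -3,"tz": 33,"rx": 0.003,"ry": -0.016,"rz": 0.009},{"jaw": 0.85,"tx": -33,"ty": -3,"tz": 33,"rx": 0.003,"ry": -0.016,"rz": 0.009},{"jaw": 0.85,"tx": -33,"ty": -3,"tz": 33,"rx": 0.003,"ry": -0.016,"rz": 0.009}]'

```text
clock: 20.85
tool_pos: [0.5497, -0.1648, 0.0689]
eef_rot: [0.163, -2.353, 0.066]
force: [-0.1, 0.2, -0.1]
grip_width: 0.0726
```

Call:
play_rows --motion '[{"jaw": 0.3,"tx": 0,"ty": 0,"tz": 0,"rx": 0,"ry": 0,"rz": 0},{"jaw": 0.3,"tx": 0,"ty": 0,"tz": 0,"rx": 0,"ry": 0,"rz": 0},{"jaw": 0.3,"tx": 0,"ty": 0,"tz": 0,"rx": 0,"ry": 0,"rz": 0},{"jaw": 0.3,"tx": 0,"ty": 0,"tz": 0,"rx": 0,"ry": 0,"rz": 0},{"jaw": 0.3,"tx": 0,"ty": 0,"tz": 0,"rx": 0,"ry": 0,"rz": 0}]'

```text
clock: 21.27
tool_pos: [0.5506, -0.1652, 0.0712]
eef_rot: [0.163, -2.355, 0.068]
force: [1.0, -0.2, 6.3]
grip_width: 0.0497
```

Call:
play_rows --motion '[{"jaw": 0.3,"tx": 20,"ty": 0,"tz": -20,"rx": 0,"ry": 0,"rz": 0},{"jaw": 0.3,"tx": 40,"ty": 0,"tz": -40,"rx": 0,"ry": 0,"rz": 0},{"jaw": 0.3,"tx": 60,"ty": 0,"tz": -60,"rx": 0,"ry": -0.1,"rz": 0},{"jaw": 0.3,"tx": 80,"ty": 0,"tz": -85,"rx": 0,"ry": -0.22,"rz": 0},{"jaw": 0.3,"tx": 83,"ty": 0,"tz": -95,"rx": 0,"ry": -0.34,"rz": 0}]'

```text
clock: 21.68
tool_pos: [0.5617, -0.1647, 0.2018]
eef_rot: [0.187, -2.706, 0.048]
force: [0.9, -0.9, -0.4]
grip_width: 0.0498
```

```bash
python3 -c "
from h import *
g=(.57,-.1624)
Q=[((*g,.25),-10,0),((*g,.25),-44,0),((*g,.25),-78,0),((*g,.25),-112,0),((*g,.25),-145,0),((*g,.23),-165,20),((.59,-.156,.20),-160,45),((.59,-.156,.11),-160,45)]
plan(*Q)
from kin import *; import warnings; warnings.filterwarnings('ignore')
r=follow(Q,ctrl.sense()['q'],3); print(r[:3],r[3][-1].round(2),np.array(r[3]).min(0).round(2),np.array(r[3]).max(0).round(2))
"
```

```text
t 21.68 tcp [ 0.5617 -0.1647  0.2018] q [-0.33  0.53  1.23 -0.2   1.76 -2.04] w 0.0498 F [ 0.9 -0.9 -0.4]
((0.57, -0.1624, 0.25), -10, 0) -> t [  2.3   1.  -25.5] r [-0.072 -0.425  0.307] rows>= 4.2
((0.57, -0.1624, 0.25), -44, 0) -> t [0. 0. 0.] r [0.    0.    0.593] rows>= 4.7
((0.57, -0.1624, 0.25), -78, 0) -> t [0. 0. 0.] r [0.    0.    0.593] rows>= 4.7
((0.57, -0.1624, 0.25), -112, 0) -> t [0. 0. 0.] r [0.    0.    0.593] rows>= 4.7
((0.57, -0.1624, 0.25), -145, 0) -> t [ 0.  0. -0.] r [0.    0.    0.576] rows>= 4.6
((0.57, -0.1624, 0.23), -165, 20) -> t [-7.7 -2.8 18.6] r [ 0.061 -0.345  0.345] rows>= 3.9
((0.59, -0.156, 0.2), -160, 45) -> t [19.9  0.5 18.7] r [-0.047 -0.436 -0.074] rows>= 3.6
((0.59, -0.156, 0.11), -160, 45) -> t [63.6 -0.  63.6] r [0. 0. 0.] rows>= 2.2
(np.float64(0.0), np.float64(0.0), np.float64(0.61)) [-0.22  0.87  1.03 -0.41  1.91  1.  ] [-0.42  0.25  1.01 -0.44  1.39 -1.82] [-0.22  0.87  1.5   0.    2.02  1.  ]
```

Call:
play_rows --motion '[{"jaw": 0.3,"tx": 2,"ty": 1,"tz": -25,"rx": -0.072,"ry": -0.425,"rz": 0.307},{"jaw": 0.3,"tx": 2,"ty": 1,"tz": -25,"rx": -0.072,"ry": -0.425,"rz": 0.307},{"jaw": 0.3,"tx": 2,"ty": 1,"tz": -25,"rx": -0.072,"ry": -0.425,"rz": 0.307},{"jaw": 0.3,"tx": 2,"ty": 1,"tz": -25,"rx": -0.072,"ry": -0.425,"rz": 0.307},{"jaw": 0.3,"tx": 2,"ty": 1,"tz": -25,"rx": -0.072,"ry": -0.425,"rz": 0.307}]'

```text
clock: 22.1
tool_pos: [0.5681, -0.1624, 0.2262]
eef_rot: [0.279, 3.126, -0.0]
force: [-0.6, 0.6, -1.8]
grip_width: 0.0494
```

Call:
play_rows --motion '[{"jaw": 0.3,"tx": 0,"ty": 0,"tz": 0,"rx": 0,"ry": 0,"rz": 0.6},{"jaw": 0.3,"tx": 0,"ty": 0,"tz": 0,"rx": 0,"ry": 0,"rz": 0.6},{"jaw": 0.3,"tx": 0,"ty": 0,"tz": 0,"rx": 0,"ry": 0,"rz": 0.6},{"jaw": 0.3,"tx": 0,"ty": 0,"tz": 0,"rx": 0,"ry": 0,"rz": 0.6},{"jaw": 0.3,"tx": 0,"ty": 0,"tz": 0,"rx": 0,"ry": 0,"rz": 0.6}]'

```text
clock: 22.52
tool_pos: [0.5676, -0.1623, 0.226]
eef_rot: [1.199, 2.901, 0.001]
force: [0.7, 0.4, -1.5]
grip_width: 0.0495
```

Call:
play_rows --motion '[{"jaw": 0.3,"tx": 0,"ty": 0,"tz": 0,"rx": 0,"ry": 0,"rz": 0.6},{"jaw": 0.3,"tx": 0,"ty": 0,"tz": 0,"rx": 0,"ry": 0,"rz": 0.6},{"jaw": 0.3,"tx": 0,"ty": 0,"tz": 0,"rx": 0,"ry": 0,"rz": 0.6},{"jaw": 0.3,"tx": 0,"ty": 0,"tz": 0,"rx": 0,"ry": 0,"rz": 0.6},{"jaw": 0.3,"tx": 0,"ty": 0,"tz": 0,"rx": 0,"ry": 0,"rz": 0.6}]'

```text
clock: 22.93
tool_pos: [0.5672, -0.1621, 0.2257]
eef_rot: [2.011, 2.412, 0.002]
force: [-0.5, -0.2, -1.8]
grip_width: 0.0497
```

Call:
play_rows --motion '[{"jaw": 0.3,"tx": 0,"ty": 0,"tz": 0,"rx": 0,"ry": 0,"rz": 0.6},{"jaw": 0.3,"tx": 0,"ty": 0,"tz": 0,"rx": 0,"ry": 0,"rz": 0.6},{"jaw": 0.3,"tx": 0,"ty": 0,"tz": 0,"rx": 0,"ry": 0,"rz": 0.6},{"jaw": 0.3,"tx": 0,"ty": 0,"tz": 0,"rx": 0,"ry": 0,"rz": 0.6},{"jaw": 0.3,"tx": 0,"ty": 0,"tz": 0,"rx": 0,"ry": 0,"rz": 0.6}]'

```text
clock: 23.35
tool_pos: [0.5667, -0.1619, 0.2253]
eef_rot: [2.639, 1.703, 0.001]
force: [-0.3, -1.0, -2.0]
grip_width: 0.0493
```

```bash
python3 -c "
from h import *
g=(.588,-.157)
plan(((.575,-.158,.25),-135,15),((*g,.20),-156,45),((*g,.11),-156,45))"
```

```text
t 23.35 tcp [ 0.5667 -0.1619  0.2253] q [-0.43  0.24  1.51  0.    1.39 -0.  ] w 0.0493 F [-0.3 -1.  -2. ]
((0.575, -0.158, 0.25), -135, 15) -> t [ 1.2  3.8 -1.5] r [ 0.048 -0.26   0.358] rows>= 3.6
((0.588, -0.157, 0.2), -156, 45) -> t [11.6  2.4 42.2] r [ 0.185 -0.518  0.321] rows>= 5.1
((0.588, -0.157, 0.11), -156, 45) -> t [63.6  0.  63.6] r [0. 0. 0.] rows>= 2.2
```

Call:
play_rows --motion '[{"jaw": 0.3,"tx": 1,"ty": 4,"tz": -1,"rx": 0.048,"ry": -0.26,"rz": 0.358},{"jaw": 0.3,"tx": 1,"ty": 4,"tz": -1,"rx": 0.048,"ry": -0.26,"rz": 0.358},{"jaw": 0.3,"tx": 1,"ty": 4,"tz": -1,"rx": 0.048,"ry": -0.26,"rz": 0.358},{"jaw": 0.3,"tx": 1,"ty": 4,"tz": -1,"rx": 0.048,"ry": -0.26,"rz": 0.358},{"jaw": 0.3,"tx": 1,"ty": 4,"tz": -1,"rx": 0.048,"ry": -0.26,"rz": 0.358}]'

```text
clock: 23.77
tool_pos: [0.5714, -0.1611, 0.2251]
eef_rot: [2.789, 1.159, -0.37]
force: [0.0, 1.0, -1.1]
grip_width: 0.0497
```

Call:
play_rows --motion '[{"jaw": 0.3,"tx": 12,"ty": 2,"tz": 42,"rx": 0.185,"ry": -0.518,"rz": 0.321},{"jaw": 0.3,"tx": 12,"ty": 2,"tz": 42,"rx": 0.185,"ry": -0.518,"rz": 0.321},{"jaw": 0.3,"tx": 12,"ty": 2,"tz": 42,"rx": 0.185,"ry": -0.518,"rz": 0.321},{"jaw": 0.3,"tx": 12,"ty": 2,"tz": 42,"rx": 0.185,"ry": -0.518,"rz": 0.321},{"jaw": 0.3,"tx": 12,"ty": 2,"tz": 42,"rx": 0.185,"ry": -0.518,"rz": 0.321}]'

```text
clock: 24.18
tool_pos: [0.5735, -0.1616, 0.1817]
eef_rot: [2.705, 0.587, -1.113]
force: [0.0, -1.3, -1.5]
grip_width: 0.0495
```

```bash
python3 -c "
from h import *
g=(.588,-.157)
plan(((*g,.108),-156,45))"
```

```text
t 24.18 tcp [ 0.5735 -0.1616  0.1817] q [-0.2   0.75  1.06 -0.46  1.97  0.9 ] w 0.0495 F [ 0.  -1.3 -1.5]
((0.588, -0.157, 0.108), -156, 45) -> t [62.4  1.9 65.8] r [ 0.004 -0.005  0.007] rows>= 2.2
```

Call:
play_rows --motion '[{"jaw": 0.3,"tx": 25,"ty": 1,"tz": 25,"rx": 0,"ry": -0.005,"rz": 0.007},{"jaw": 0.3,"tx": 50,"ty": 2,"tz": 50,"rx": 0.004,"ry": -0.005,"rz": 0.007},{"jaw": 0.3,"tx": 62,"ty": 2,"tz": 65,"rx": 0.004,"ry": -0.005,"rz": 0.007},{"jaw": 0.3,"tx": 62,"ty": 2,"tz": 65,"rx": 0.004,"ry": -0.005,"rz": 0.007},{"jaw": 0.3,"tx": 62,"ty": 2,"tz": 65,"rx": 0.004,"ry": -0.005,"rz": 0.007}]'

```text
clock: 24.6
tool_pos: [0.5715, -0.1641, 0.0907]
eef_rot: [2.705, 0.577, -1.125]
force: [-0.5, 0.0, -1.3]
grip_width: 0.0495
```

Call:
play_rows --motion '[{"jaw": 0.3,"tx": 2,"ty": 0,"tz": 2,"rx": 0,"ry": 0,"rz": 0},{"jaw": 0.3,"tx": 4,"ty": 0,"tz": 4,"rx": 0,"ry": 0,"rz": 0},{"jaw": 0.3,"tx": 4,"ty": 0,"tz": 4,"rx": 0,"ry": 0,"rz": 0}]'

```text
clock: 24.85
tool_pos: [0.5724, -0.1644, 0.0865]
eef_rot: [2.706, 0.576, -1.12]
force: [0.4, 0.3, -1.2]
grip_width: 0.0492
```

Call:
play_rows --motion '[{"jaw": 0.3,"tx": 1,"ty": 0,"tz": 1,"rx": 0,"ry": 0,"rz": 0},{"jaw": 0.3,"tx": 2,"ty": 0,"tz": 2,"rx": 0,"ry": 0,"rz": 0},{"jaw": 0.3,"tx": 3,"ty": 0,"tz": 3,"rx": 0,"ry": 0,"rz": 0}]'

```text
clock: 25.1
tool_pos: [0.573, -0.1644, 0.0832]
eef_rot: [2.706, 0.576, -1.117]
force: [-0.9, 0.2, -1.9]
grip_width: 0.0496
```

```bash
python3 -c "
from h import *
g=(.588,-.157)
plan(((*g,.0965),-156,45))"
```

```text
t 25.1 tcp [ 0.573  -0.1644  0.0832] q [-0.21  0.86  1.09 -0.44  1.85  0.97] w 0.0496 F [-0.9  0.2 -1.9]
((0.588, -0.157, 0.0965), -156, 45) -> t [ 2.4 -0.7  2.8] r [-0.001 -0.003  0.001] rows>= 0.1
```

Call:
play_rows --motion '[{"jaw": 0.3,"tx": 1,"ty": 0,"tz": 1,"rx": 0,"ry": 0,"rz": 0},{"jaw": 0.3,"tx": 2,"ty": 0,"tz": 2,"rx": 0,"ry": 0,"rz": 0},{"jaw": 0.3,"tx": 3,"ty": 0,"tz": 3,"rx": 0,"ry": 0,"rz": 0}]'

```text
clock: 25.35
tool_pos: [0.5732, -0.1644, 0.0795]
eef_rot: [2.706, 0.576, -1.117]
force: [0.9, 0.5, 4.2]
grip_width: 0.0495
```

Call:
play_rows --motion '[{"jaw": 0.3,"tx": 1,"ty": 0,"tz": 1,"rx": 0,"ry": 0,"rz": 0},{"jaw": 0.3,"tx": 2,"ty": 0,"tz": 2,"rx": 0,"ry": 0,"rz": 0},{"jaw": 0.3,"tx": 2,"ty": 0,"tz": 2,"rx": 0,"ry": 0,"rz": 0}]'

```text
clock: 25.6
tool_pos: [0.5733, -0.1644, 0.0794]
eef_rot: [2.704, 0.574, -1.119]
force: [0.1, 1.9, 8.1]
grip_width: 0.0497
```

Call:
play_rows --motion '[{"jaw": 0.85,"tx": 0,"ty": 0,"tz": 0,"rx": 0,"ry": 0,"rz": 0},{"jaw": 0.85,"tx": 0,"ty": 0,"tz": 0,"rx": 0,"ry": 0,"rz": 0},{"jaw": 0.85,"tx": 0,"ty": 0,"tz": 0,"rx": 0,"ry": 0,"rz": 0},{"jaw": 0.85,"tx": 0,"ty": 0,"tz": -10,"rx": 0,"ry": 0,"rz": 0},{"jaw": 0.85,"tx": 0,"ty": 0,"tz": -30,"rx": 0,"ry": 0,"rz": 0}]'

```text
clock: 26.02
tool_pos: [0.5906, -0.1558, 0.0988]
eef_rot: [2.704, 0.574, -1.129]
force: [0.3, -0.3, 0.0]
grip_width: 0.0726
```

Call:
play_rows --motion '[{"jaw": 0.85,"tx": 0,"ty": 0,"tz": -40,"rx": 0,"ry": 0,"rz": 0},{"jaw": 0.85,"tx": 0,"ty": 0,"tz": -70,"rx": 0,"ry": 0,"rz": 0},{"jaw": 0.85,"tx": -40,"ty": 0,"tz": -90,"rx": 0,"ry": 0,"rz": 0},{"jaw": 0.85,"tx": -80,"ty": 0,"tz": -110,"rx": 0,"ry": 0,"rz": 0},{"jaw": 0.85,"tx": -90,"ty": 0,"tz": -110,"rx": 0,"ry": 0,"rz": 0}]'

```text
clock: 26.43
tool_pos: [0.6062, -0.1506, 0.2462]
eef_rot: [2.704, 0.571, -1.118]
force: [0.8, -0.0, 2.0]
grip_width: 0.0725
```

```bash
cat >> h.py <<'E'
def caps():
    d=img('top'); s=img('scene')
    for n,e in(('top',d),('scene',s)):
        for c,a,r in blobs(e,'red',30):
            for z,l in((.14,'deck'),(.094,'tray')) if n=='scene' else ((.15,'deck'),(.104,'tray')):
                p=ray(e,*c,z)[:2]
                k=min(SP,key=lambda i:np.linalg.norm(p-SP[i]))
                if l=='deck' and p[1]<.2: print(n,c.round(),a,p.round(3),'spot',k,round(np.linalg.norm(p-SP[k])*1000))
                if l=='tray' and p[1]>.2: print(n,c.round(),a,'tray rel',(p-[.4963,.333]).round(3))
    return d,s
E
python3 -c "
from h import *
caps()
Q=[((.56,-.16,.28),-160,20),((.55,-.10,.28),-180,0),((.54,.0,.28),-180,0),((.555,.056,.22),-180,0),((.555,.056,.14),-180,0,.019)]
plan(*Q)
from kin import *; import warnings; warnings.filterwarnings('ignore')
r=follow([q[:3] for q in Q],ctrl.sense()['q'],3); print(r[:3],r[3][-1].round(2))
"
```

```text
top [203. 140.] 76 [0.71  0.153] spot 5 172
top [387. 181.] 96 [ 0.585 -0.379] spot 1 3
top [311. 185.] 98 [ 0.576 -0.162] spot 3 1
scene [344. 167.] 117 [0.74  0.121] spot 5 185
scene [245. 179.] 55 [ 0.564 -0.052] spot 4 7
scene [220. 213.] 148 [ 0.577 -0.164] spot 3 3
scene [156. 288.] 200 [ 0.585 -0.382] spot 1 2
t 26.53 tcp [ 0.6059 -0.151   0.2456] q [-0.18  0.77  0.89 -0.48  2.11  0.86] w 0.0723 F [-0.3 -0.1  0.4]
((0.56, -0.16, 0.28), -160, 20) -> t [-46.5 -10.8  29.5] r [0.038 0.433 0.056] rows>= 3.5
((0.55, -0.1, 0.28), -180, 0) -> t [ 18.7 -59.8  -5.3] r [0.061 0.345 0.345] rows>= 3.9
((0.54, 0.0, 0.28), -180, 0) -> t [ -10. -100.    0.] r [0. 0. 0.] rows>= 2.4
((0.555, 0.056, 0.22), -180, 0) -> t [ 15. -56.  60.] r [0. 0. 0.] rows>= 2.0
((0.555, 0.056, 0.14), -180, 0, 0.019) -> t [ 0.  0. 75.] r [0. 0. 0.] rows>= 1.8
(np.float64(0.0), np.float64(0.0), np.float64(0.79)) [-0.05  0.29  1.67 -0.    1.18  1.52]
```

```bash
python3 -c "
from h import *
d=img('top');s=img('scene')
def blk(e,u,v,w=14):
    g=cv2.cvtColor(e['frame'],cv2.COLOR_BGR2GRAY); m=np.zeros_like(g); m[v-w:v+w,u-w:u+w]=(g[v-w:v+w,u-w:u+w]<45)
    n,l,st,c=cv2.connectedComponentsWithStats(m); i=1+np.argmax(st[1:,4]); return c[i],st[i]
a,sa=blk(d,384,218); b,sb=blk(s,125,282); print(a,sa,b,sb)
for z in(.05,.055,.06,.065,.07,.075,.08): p,q=ray(d,*a,z)[:2],ray(s,*b,z)[:2]; print(z,p.round(4),q.round(4),np.linalg.norm(p-q).round(4))
Q=[((.56,-.20,.26),-165,20,0),((.52,-.3,.22),-180,0,0),((.486,-.39,.16),-180,0,0),((.486,-.393,.1),-180,0,0)]
plan(*Q)
"
```

```text
[384.13157895 218.26315789] [380 214  10  10  76] [123.1        281.93333333] [120 277   8  11  30]
0.05 [ 0.4858 -0.3966] [ 0.4734 -0.3924] 0.0131
0.055 [ 0.4854 -0.395 ] [ 0.4761 -0.3934] 0.0095
0.06 [ 0.4851 -0.3934] [ 0.4788 -0.3944] 0.0064
0.065 [ 0.4847 -0.3918] [ 0.4815 -0.3955] 0.0049
0.07 [ 0.4844 -0.3902] [ 0.4842 -0.3965] 0.0063
0.075 [ 0.484  -0.3886] [ 0.4869 -0.3975] 0.0094
0.08 [ 0.4837 -0.387 ] [ 0.4896 -0.3986] 0.013
t 26.63 tcp [ 0.6046 -0.1501  0.2404] q [-0.18  0.78  0.89 -0.48  2.11  0.86] w 0.0727 F [-0.3  0.8 -0. ]
((0.56, -0.2, 0.26), -165, 20, 0) -> t [-57.   27.4  29.4] r [0.081 0.439 0.134] rows>= 3.7
((0.52, -0.3, 0.22), -180, 0, 0) -> t [-46.9  86.2  59.7] r [0.046 0.347 0.259] rows>= 3.5
((0.486, -0.39, 0.16), -180, 0, 0) -> t [-34.  90.  60.] r [0. 0. 0.] rows>= 2.7
((0.486, -0.393, 0.1), -180, 0, 0) -> t [-0.  3. 60.] r [0. 0. 0.] rows>= 1.4
```

Call:
play_rows --motion '[{"jaw": 0,"tx": -57,"ty": 27,"tz": 25,"rx": 0.081,"ry": 0.439,"rz": 0.134},{"jaw": 0,"tx": -57,"ty": 27,"tz": 25,"rx": 0.081,"ry": 0.439,"rz": 0.134},{"jaw": 0,"tx": -57,"ty": 27,"tz": 25,"rx": 0.081,"ry": 0.439,"rz": 0.134},{"jaw": 0,"tx": -57,"ty": 27,"tz": 25,"rx": 0.081,"ry": 0.439,"rz": 0.134},{"jaw": 0,"tx": -57,"ty": 27,"tz": 25,"rx": 0.081,"ry": 0.439,"rz": 0.134}]'

```text
clock: 27.05
tool_pos: [0.561, -0.2001, 0.2636]
eef_rot: [3.026, 0.391, -0.531]
force: [0.6, 0.1, 1.7]
grip_width: 0.012
```

Call:
play_rows --motion '[{"jaw": 0,"tx": -47,"ty": 86,"tz": 55,"rx": 0.046,"ry": 0.347,"rz": 0.259},{"jaw": 0,"tx": -47,"ty": 86,"tz": 55,"rx": 0.046,"ry": 0.347,"rz": 0.259},{"jaw": 0,"tx": -47,"ty": 86,"tz": 55,"rx": 0.046,"ry": 0.347,"rz": 0.259},{"jaw": 0,"tx": -47,"ty": 86,"tz": 55,"rx": 0.046,"ry": 0.347,"rz": 0.259},{"jaw": 0,"tx": -47,"ty": 86,"tz": 55,"rx": 0.046,"ry": 0.347,"rz": 0.259}]'

```text
clock: 27.47
tool_pos: [0.5188, -0.2999, 0.2247]
eef_rot: [-3.137, 0.013, 0.006]
force: [0.5, 0.5, -0.7]
grip_width: -0.0002
```

```bash
python3 -c "
from h import *
plan(((.484,-.392,.15),-180,0,0),((.484,-.392,.085),-180,0,0))
"
```

```text
t 27.47 tcp [ 0.5188 -0.2999  0.2247] q [-0.67  0.27  1.48  0.    1.4   0.91] w -0.0002 F [ 0.5  0.5 -0.7]
((0.484, -0.392, 0.15), -180, 0, 0) -> t [-33.7  92.7  74.4] r [-0.004  0.004 -0.008] rows>= 3.0
((0.484, -0.392, 0.085), -180, 0, 0) -> t [ 0.  0. 65.] r [0. 0. 0.] rows>= 1.6
```

Call:
play_rows --motion '[{"jaw": 0,"tx": -34,"ty": 93,"tz": 74,"rx": -0.004,"ry": 0.004,"rz": -0.008},{"jaw": 0,"tx": -34,"ty": 93,"tz": 74,"rx": -0.004,"ry": 0.004,"rz": -0.008},{"jaw": 0,"tx": -34,"ty": 93,"tz": 74,"rx": -0.004,"ry": 0.004,"rz": -0.008},{"jaw": 0,"tx": -34,"ty": 93,"tz": 74,"rx": -0.004,"ry": 0.004,"rz": -0.008},{"jaw": 0,"tx": -34,"ty": 93,"tz": 74,"rx": -0.004,"ry": 0.004,"rz": -0.008}]'

```text
clock: 27.88
tool_pos: [0.4829, -0.3908, 0.1461]
eef_rot: [-3.135, -0.001, 0.01]
force: [0.6, 1.2, 0.3]
grip_width: -0.0
```

```bash
python3 -c "
from h import *
plan(((.484,-.392,.085),-180,0,0))
caps()
d=img('wrist'); cv2.imwrite('pics/w7.png',d['frame']); K=np.array(d['intrinsics']);R=np.array(d['R'])
for X in((.484,-.392,.065),):
    p=R@np.array(X)+d['t']; th=np.arctan2(np.hypot(p[0],p[1]),p[2]); r=K[0,0]*th; u=K[0,2]+r*p[0]/np.hypot(p[0],p[1]); v=K[1,2]+r*p[1]/np.hypot(p[0],p[1]); print('pred px',u,v)
"
```

```text
t 27.88 tcp [ 0.4829 -0.3908  0.1461] q [-0.82  0.39  1.5  -0.    1.27  0.75] w -0.0 F [0.6 1.2 0.3]
((0.484, -0.392, 0.085), -180, 0, 0) -> t [ 1.5  1.6 61.1] r [-0.007  0.007  0.001] rows>= 1.5
top [203. 140.] 76 [0.71  0.153] spot 5 172
top [387. 181.] 97 [ 0.585 -0.379] spot 1 3
top [311. 185.] 98 [ 0.576 -0.162] spot 3 1
top [235. 192.] 96 [0.555 0.056] spot 5 11
top [261. 199.] 99 [ 0.533 -0.018] spot 4 50
scene [267. 150.] 114 [0.555 0.056] spot 5 11
scene [243. 165.] 124 [ 0.534 -0.019] spot 4 50
scene [344. 167.] 116 [0.741 0.12 ] spot 5 185
scene [220. 213.] 143 [ 0.577 -0.164] spot 3 3
scene [156. 288.] 201 [ 0.585 -0.382] spot 1 2
pred px 252.5889414655644 197.04081316756233
```

View pics/w7.png

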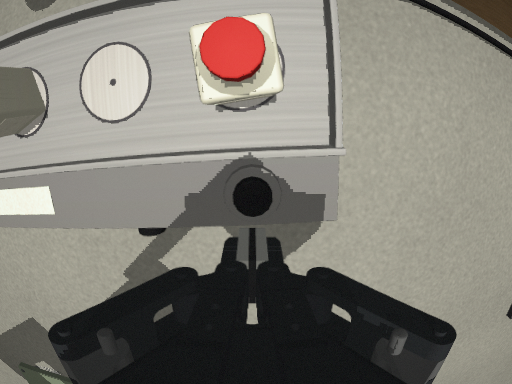

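The wrist view shows the button centred at (252,197), exactly as predicted. Both fixed cameras now put the spot 4 bottle, still standing, at (0.534, −0.018), 50 mm off its circle. This is the announced knock, so I'll put it back by its cap before pressing.

```bash
python3 -c "
from h import *
b=(.5335,-.0185)
Q=[((.48,-.35,.24),-180,0),((.49,-.16,.24),-180,0),((*b,.22),-180,0),((*b,.143),-180,0,.021),((*b,.155),-180,0,.021),((*SP[4],.155),-180,0,.021),((*SP[4],.144),-180,0,.021)]
plan(*Q)
from kin import *; import warnings; warnings.filterwarnings('ignore')
r=follow([q[:3] for q in Q],ctrl.sense()['q'],3); print(r[:3],r[3][-1].round(2))
"
```

```text
t 28.03 tcp [ 0.4856 -0.391   0.1509] q [-0.82  0.38  1.49  0.    1.27  0.75] w -0.0005 F [-0.8  0.4  0.7]
((0.48, -0.35, 0.24), -180, 0) -> t [ -5.5 -41.1 -65.1] r [-0.    -0.     0.003] rows>= 1.9
((0.49, -0.16, 0.24), -180, 0) -> t [  10. -190.    0.] r [0. 0. 0.] rows>= 4.6
((0.5335, -0.0185, 0.22), -180, 0) -> t [  43.5 -141.5   20. ] r [0. 0. 0.] rows>= 3.6
((0.5335, -0.0185, 0.143), -180, 0, 0.021) -> t [ 0.  0. 74.] r [0. 0. 0.] rows>= 1.8
((0.5335, -0.0185, 0.155), -180, 0, 0.021) -> t [  0.   0. -12.] r [0. 0. 0.] rows>= 0.3
((0.5711, -0.0515, 0.155), -180, 0, 0.021) -> t [37.6 33.   0. ] r [0. 0. 0.] rows>= 1.2
((0.5711, -0.0515, 0.144), -180, 0, 0.021) -> t [ 0.  0. 11.] r [0. 0. 0.] rows>= 0.3
(np.float64(0.0), np.float64(0.0), np.float64(0.73)) [-0.24  0.32  1.63 -0.    1.2   1.33]
```

Call:
play_rows --motion '[{"jaw": 0.65,"tx": -5,"ty": -41,"tz": -65,"rx": 0,"ry": 0,"rz": 0},{"jaw": 0.65,"tx": -5,"ty": -41,"tz": -65,"rx": 0,"ry": 0,"rz": 0},{"jaw": 0.65,"tx": -5,"ty": -41,"tz": -65,"rx": 0,"ry": 0,"rz": 0}]'

```text
clock: 28.28
tool_pos: [0.4852, -0.3486, 0.2245]
eef_rot: [3.134, 0.013, 0.016]
force: [0.3, -1.2, 1.1]
grip_width: 0.0358
```

Call:
play_rows --motion '[{"jaw": 0.65,"tx": 10,"ty": -190,"tz": 0,"rx": 0,"ry": 0,"rz": 0},{"jaw": 0.65,"tx": 10,"ty": -190,"tz": 0,"rx": 0,"ry": 0,"rz": 0},{"jaw": 0.65,"tx": 10,"ty": -190,"tz": 0,"rx": 0,"ry": 0,"rz": 0},{"jaw": 0.65,"tx": 10,"ty": -190,"tz": 0,"rx": 0,"ry": 0,"rz": 0},{"jaw": 0.65,"tx": 10,"ty": -190,"tz": 0,"rx": 0,"ry": 0,"rz": 0}]'

```text
clock: 28.7
tool_pos: [0.4945, -0.1536, 0.2252]
eef_rot: [3.134, 0.021, 0.021]
force: [-0.2, -0.6, -0.7]
grip_width: 0.0555
```

Call:
play_rows --motion '[{"jaw": 0.65,"tx": 43,"ty": -140,"tz": 15,"rx": 0,"ry": 0,"rz": 0},{"jaw": 0.65,"tx": 43,"ty": -140,"tz": 15,"rx": 0,"ry": 0,"rz": 0},{"jaw": 0.65,"tx": 43,"ty": -140,"tz": 15,"rx": 0,"ry": 0,"rz": 0},{"jaw": 0.65,"tx": 43,"ty": -140,"tz": 15,"rx": 0,"ry": 0,"rz": 0},{"jaw": 0.65,"tx": 43,"ty": -140,"tz": 15,"rx": 0,"ry": 0,"rz": 0}]'

```text
clock: 29.12
tool_pos: [0.537, -0.0065, 0.2111]
eef_rot: [3.136, 0.036, 0.025]
force: [-0.4, -0.7, 0.3]
grip_width: 0.0554
```

```bash
python3 -c "
from h import *
b=(.5335,-.0185)
plan(((*b,.144),-180,0,.021))
d=img('wrist'); cv2.imwrite('pics/w8.png',d['frame'])
print([(c.round(),a) for c,a,r in blobs(d,'red',200)])"
```

```text
t 29.12 tcp [ 0.537  -0.0065  0.2111] q [-0.17  0.13  1.67 -0.    1.32  1.38] w 0.0554 F [-0.4 -0.7  0.3]
((0.5335, -0.0185, 0.144), -180, 0, 0.021) -> t [-5.2 11.5 88.1] r [ 0.005 -0.016  0.023] rows>= 2.1
[(array([443., 160.]), np.int32(868)), (array([167., 178.]), np.int32(1390)), (array([267., 209.]), np.int32(1312))]
```

Call:
play_rows --motion '[{"jaw": 0.65,"tx": -5,"ty": 11,"tz": 25,"rx": 0.005,"ry": -0.016,"rz": 0.023},{"jaw": 0.65,"tx": -5,"ty": 11,"tz": 50,"rx": 0.005,"ry": -0.016,"rz": 0.023},{"jaw": 0.65,"tx": -5,"ty": 11,"tz": 75,"rx": 0.005,"ry": -0.016,"rz": 0.023},{"jaw": 0.65,"tx": -5,"ty": 11,"tz": 87,"rx": 0.005,"ry": -0.016,"rz": 0.023},{"jaw": 0.65,"tx": -5,"ty": 11,"tz": 87,"rx": 0.005,"ry": -0.016,"rz": 0.023}]'

```text
clock: 29.58
tool_pos: [0.5309, -0.0207, 0.1217]
eef_rot: [3.14, -0.002, -0.01]
force: [0.8, -0.8, -1.0]
grip_width: 0.0557
```

Call:
play_rows --motion '[{"jaw": 0.15,"tx": 0,"ty": 0,"tz": 0,"rx": 0,"ry": 0,"rz": 0},{"jaw": 0.15,"tx": 0,"ty": 0,"tz": 0,"rx": 0,"ry": 0,"rz": 0},{"jaw": 0.15,"tx": 0,"ty": 0,"tz": 0,"rx": 0,"ry": 0,"rz": 0},{"jaw": 0.15,"tx": 0,"ty": 0,"tz": 0,"rx": 0,"ry": 0,"rz": 0},{"jaw": 0.15,"tx": 0,"ty": 0,"tz": 0,"rx": 0,"ry": 0,"rz": 0}]'

```text
clock: 30.0
tool_pos: [0.532, -0.021, 0.1232]
eef_rot: [3.139, -0.002, -0.005]
force: [0.1, -0.0, 2.1]
grip_width: 0.031
```

```bash
python3 -c "
from h import *
plan(((.5335,-.0185,.155),-180,0,.021),((*SP[4],.155),-180,0,.021))"
```

```text
t 30.0 tcp [ 0.532  -0.021   0.1232] q [-0.2   0.24  1.75 -0.    1.16  1.37] w 0.031 F [ 0.1 -0.   2.1]
((0.5335, -0.0185, 0.155), -180, 0, 0.021) -> t [  1.5  -2.5 -10.9] r [ 0.002  0.003 -0.001] rows>= 0.3
((0.5711, -0.0515, 0.155), -180, 0, 0.021) -> t [37.6 33.   0. ] r [0. 0. 0.] rows>= 1.2
```

Call:
play_rows --motion '[{"jaw": 0.15,"tx": 0,"ty": 0,"tz": -12,"rx": 0,"ry": 0,"rz": 0},{"jaw": 0.15,"tx": 13,"ty": 10,"tz": -12,"rx": 0,"ry": 0,"rz": 0},{"jaw": 0.15,"tx": 26,"ty": 20,"tz": -12,"rx": 0,"ry": 0,"rz": 0},{"jaw": 0.15,"tx": 39,"ty": 30,"tz": -12,"rx": 0,"ry": 0,"rz": 0},{"jaw": 0.15,"tx": 39,"ty": 30,"tz": -12,"rx": 0,"ry": 0,"rz": 0}]'

```text
clock: 30.42
tool_pos: [0.5738, -0.0531, 0.1368]
eef_rot: [3.138, -0.004, 0.001]
force: [-0.7, 0.0, -0.4]
grip_width: 0.0305
```

```bash
python3 -c "
from h import *
plan(((*SP[4],.1445),-180,0,.021))"
```

```text
t 30.42 tcp [ 0.5738 -0.0531  0.1368] q [-0.24  0.3   1.63 -0.    1.21  1.33] w 0.0305 F [-0.7  0.  -0.4]
((0.5711, -0.0515, 0.1445), -180, 0, 0.021) -> t [-2.7 -1.6 13.3] r [ 0.004 -0.001 -0.003] rows>= 0.3
```

Call:
play_rows --motion '[{"jaw": 0.15,"tx": -2,"ty": -1,"tz": 5,"rx": 0,"ry": 0,"rz": 0},{"jaw": 0.15,"tx": -2,"ty": -1,"tz": 9,"rx": 0,"ry": 0,"rz": 0},{"jaw": 0.15,"tx": -2,"ty": -1,"tz": 12,"rx": 0,"ry": 0,"rz": 0},{"jaw": 0.15,"tx": -2,"ty": -1,"tz": 13,"rx": 0,"ry": 0,"rz": 0},{"jaw": 0.15,"tx": -2,"ty": -1,"tz": 13,"rx": 0,"ry": 0,"rz": 0}]'

```text
clock: 30.83
tool_pos: [0.5711, -0.0515, 0.1234]
eef_rot: [3.138, -0.003, -0.001]
force: [0.8, -0.3, -1.8]
grip_width: 0.0311
```

Call:
play_rows --motion '[{"jaw": 0.15,"tx": 0,"ty": 0,"tz": 2,"rx": 0,"ry": 0,"rz": 0},{"jaw": 0.15,"tx": 0,"ty": 0,"tz": 2,"rx": 0,"ry": 0,"rz": 0}]'

```text
clock: 31.0
tool_pos: [0.5718, -0.0514, 0.123]
eef_rot: [3.137, -0.002, 0.003]
force: [-0.8, 0.9, 4.9]
grip_width: 0.031
```

Contact. Release, rise, and go back to the button.

Call:
play_rows --motion '[{"jaw": 0.65,"tx": 0,"ty": 0,"tz": 0,"rx": 0,"ry": 0,"rz": 0},{"jaw": 0.65,"tx": 0,"ty": 0,"tz": 0,"rx": 0,"ry": 0,"rz": 0},{"jaw": 0.65,"tx": 0,"ty": 0,"tz": -10,"rx": 0,"ry": 0,"rz": 0},{"jaw": 0.65,"tx": 0,"ty": 0,"tz": -50,"rx": 0,"ry": 0,"rz": 0},{"jaw": 0.65,"tx": 0,"ty": 0,"tz": -90,"rx": 0,"ry": 0,"rz": 0}]'

```text
clock: 31.42
tool_pos: [0.5694, -0.0505, 0.2117]
eef_rot: [3.139, -0.003, -0.008]
force: [1.8, -0.7, 0.5]
grip_width: 0.0559
```

Call:
play_rows --motion '[{"jaw": 0,"tx": -60,"ty": 160,"tz": -20,"rx": 0,"ry": 0,"rz": 0},{"jaw": 0,"tx": -60,"ty": 160,"tz": -20,"rx": 0,"ry": 0,"rz": 0},{"jaw": 0,"tx": -60,"ty": 160,"tz": -20,"rx": 0,"ry": 0,"rz": 0},{"jaw": 0,"tx": -60,"ty": 160,"tz": -20,"rx": 0,"ry": 0,"rz": 0},{"jaw": 0,"tx": -60,"ty": 160,"tz": -20,"rx": 0,"ry": 0,"rz": 0}]'

```text
clock: 31.83
tool_pos: [0.5076, -0.2164, 0.2345]
eef_rot: [3.134, -0.012, -0.006]
force: [0.6, 1.1, 0.2]
grip_width: 0.0002
```

```bash
python3 -c "
from h import *
caps()
plan(((.484,-.392,.15),-180,0,0),((.484,-.392,.085),-180,0,0))"
```

```text
top [203. 140.] 73 [0.71  0.153] spot 5 173
top [311. 185.] 98 [ 0.576 -0.162] spot 3 1
top [272. 186.] 94 [ 0.573 -0.049] spot 4 3
top [235. 192.] 96 [0.555 0.056] spot 5 11
scene [267. 150.] 114 [0.555 0.056] spot 5 11
scene [344. 167.] 115 [0.74  0.121] spot 5 185
scene [248. 180.] 131 [ 0.574 -0.05 ] spot 4 3
scene [220. 213.] 144 [ 0.577 -0.164] spot 3 3
scene [156. 288.] 201 [ 0.585 -0.382] spot 1 2
t 31.93 tcp [ 0.5088 -0.2124  0.2334] q [-0.55  0.16  1.6  -0.    1.39  1.03] w 0.0002 F [ 0.9  0.  -0.3]
((0.484, -0.392, 0.15), -180, 0, 0) -> t [-23.5 179.5  84.1] r [ 0.003  0.004 -0.006] rows>= 4.8
((0.484, -0.392, 0.085), -180, 0, 0) -> t [ 0.  0. 65.] r [0. 0. 0.] rows>= 1.6
```

Call:
play_rows --motion '[{"jaw": 0,"tx": -23,"ty": 179,"tz": 84,"rx": 0.003,"ry": 0.004,"rz": -0.006},{"jaw": 0,"tx": -23,"ty": 179,"tz": 84,"rx": 0.003,"ry": 0.004,"rz": -0.006},{"jaw": 0,"tx": -23,"ty": 179,"tz": 84,"rx": 0.003,"ry": 0.004,"rz": -0.006},{"jaw": 0,"tx": -23,"ty": 179,"tz": 84,"rx": 0.003,"ry": 0.004,"rz": -0.006},{"jaw": 0,"tx": -23,"ty": 179,"tz": 84,"rx": 0.003,"ry": 0.004,"rz": -0.006}]'

```text
clock: 32.35
tool_pos: [0.4847, -0.3918, 0.1486]
eef_rot: [-3.141, -0.002, 0.0]
force: [-1.0, -0.8, 0.4]
grip_width: 0.0002
```

Call:
play_rows --motion '[{"jaw": 0,"tx": 0,"ty": 2,"tz": 30,"rx": 0,"ry": 0,"rz": 0},{"jaw": 0,"tx": 0,"ty": 2,"tz": 55,"rx": 0,"ry": 0,"rz": 0},{"jaw": 0,"tx": 0,"ty": 2,"tz": 65,"rx": 0,"ry": 0,"rz": 0},{"jaw": 0,"tx": 0,"ty": 2,"tz": 65,"rx": 0,"ry": 0,"rz": 0},{"jaw": 0,"tx": 0,"ty": 2,"tz": 65,"rx": 0,"ry": 0,"rz": 0}]'

```text
clock: 32.77
tool_pos: [0.4854, -0.3923, 0.0835]
eef_rot: [-3.14, -0.005, 0.001]
force: [-0.6, -0.7, 0.5]
grip_width: 0.0004
```

```bash
python3 -c "
from h import *
plan(((.484,-.392,.065),-180,0,0))"
```

```text
t 32.77 tcp [ 0.4854 -0.3923  0.0835] q [-0.82  0.46  1.53  0.    1.15  0.75] w 0.0004 F [-0.6 -0.7  0.5]
((0.484, -0.392, 0.065), -180, 0, 0) -> t [-1.4 -0.3 18.5] r [-0.002  0.001  0.003] rows>= 0.4
```

Call:
play_rows --motion '[{"jaw": 0,"tx": -1,"ty": 0,"tz": 5,"rx": 0,"ry": 0,"rz": 0},{"jaw": 0,"tx": -1,"ty": 0,"tz": 10,"rx": 0,"ry": 0,"rz": 0},{"jaw": 0,"tx": -1,"ty": 0,"tz": 14,"rx": 0,"ry": 0,"rz": 0},{"jaw": 0,"tx": -1,"ty": 0,"tz": 14,"rx": 0,"ry": 0,"rz": 0}]'

```text
clock: 33.1
tool_pos: [0.4853, -0.3925, 0.0701]
eef_rot: [-3.141, -0.006, -0.002]
force: [1.6, 1.3, 2.5]
grip_width: 0.0003
```

Call:
play_rows --motion '[{"jaw": 0,"tx": 0,"ty": 0,"tz": 2,"rx": 0,"ry": 0,"rz": 0},{"jaw": 0,"tx": 0,"ty": 0,"tz": 4,"rx": 0,"ry": 0,"rz": 0},{"jaw": 0,"tx": 0,"ty": 0,"tz": 4,"rx": 0,"ry": 0,"rz": 0}]'

```text
clock: 33.35
tool_pos: [0.4855, -0.3926, 0.0666]
eef_rot: [-3.141, -0.006, -0.003]
force: [0.3, 1.7, 3.9]
grip_width: -0.0002
```

Call:
play_rows --motion '[{"jaw": 0,"tx": 0,"ty": 0,"tz": 2,"rx": 0,"ry": 0,"rz": 0},{"jaw": 0,"tx": 0,"ty": 0,"tz": 4,"rx": 0,"ry": 0,"rz": 0},{"jaw": 0,"tx": 0,"ty": 0,"tz": 4,"rx": 0,"ry": 0,"rz": 0}]'

```text
clock: 33.6
tool_pos: [0.4857, -0.3928, 0.0659]
eef_rot: [-3.141, -0.006, -0.002]
force: [-5.4, 5.9, 18.1]
grip_width: 0.0002
```

Bottomed out at 18 N. Now hold for about 4.6 s or longer.

Call:
play_rows --motion '[{"jaw": 0,"tx": 0,"ty": 0,"tz": 4,"rx": 0,"ry": 0,"rz": 0},{"jaw": 0,"tx": 0,"ty": 0,"tz": 4,"rx": 0,"ry": 0,"rz": 0},{"jaw": 0,"tx": 0,"ty": 0,"tz": 4,"rx": 0,"ry": 0,"rz": 0},{"jaw": 0,"tx": 0,"ty": 0,"tz": 4,"rx": 0,"ry": 0,"rz": 0},{"jaw": 0,"tx": 0,"ty": 0,"tz": 4,"rx": 0,"ry": 0,"rz": 0}]'

```text
clock: 34.02
tool_pos: [0.4857, -0.3928, 0.0658]
eef_rot: [-3.141, -0.006, -0.001]
force: [-7.3, 6.5, 21.2]
grip_width: 0.0001
```

Call:
play_rows --motion '[{"jaw": 0,"tx": 0,"ty": 0,"tz": 4,"rx": 0,"ry": 0,"rz": 0},{"jaw": 0,"tx": 0,"ty": 0,"tz": 4,"rx": 0,"ry": 0,"rz": 0},{"jaw": 0,"tx": 0,"ty": 0,"tz": 4,"rx": 0,"ry": 0,"rz": 0},{"jaw": 0,"tx": 0,"ty": 0,"tz": 4,"rx": 0,"ry": 0,"rz": 0},{"jaw": 0,"tx": 0,"ty": 0,"tz": 4,"rx": 0,"ry": 0,"rz": 0}]'

```text
clock: 34.43
tool_pos: [0.4857, -0.3928, 0.0658]
eef_rot: [-3.141, -0.007, -0.001]
force: [-7.6, 6.7, 21.6]
grip_width: 0.0001
```

Call:
play_rows --motion '[{"jaw": 0,"tx": 0,"ty": 0,"tz": 4,"rx": 0,"ry": 0,"rz": 0},{"jaw": 0,"tx": 0,"ty": 0,"tz": 4,"rx": 0,"ry": 0,"rz": 0},{"jaw": 0,"tx": 0,"ty": 0,"tz": 4,"rx": 0,"ry": 0,"rz": 0},{"jaw": 0,"tx": 0,"ty": 0,"tz": 4,"rx": 0,"ry": 0,"rz": 0},{"jaw": 0,"tx": 0,"ty": 0,"tz": 4,"rx": 0,"ry": 0,"rz": 0}]'

```text
clock: 34.85
tool_pos: [0.4857, -0.3928, 0.0658]
eef_rot: [-3.141, -0.007, 0.0]
force: [-5.8, 7.8, 21.5]
grip_width: -0.0001
```

Call:
play_rows --motion '[{"jaw": 0,"tx": 0,"ty": 0,"tz": 4,"rx": 0,"ry": 0,"rz": 0},{"jaw": 0,"tx": 0,"ty": 0,"tz": 4,"rx": 0,"ry": 0,"rz": 0},{"jaw": 0,"tx": 0,"ty": 0,"tz": 4,"rx": 0,"ry": 0,"rz": 0},{"jaw": 0,"tx": 0,"ty": 0,"tz": 4,"rx": 0,"ry": 0,"rz": 0},{"jaw": 0,"tx": 0,"ty": 0,"tz": 4,"rx": 0,"ry": 0,"rz": 0}]'

```text
clock: 35.27
tool_pos: [0.4857, -0.3928, 0.0658]
eef_rot: [-3.141, -0.007, 0.001]
force: [-7.7, 6.9, 22.0]
grip_width: -0.0003
```

Call:
play_rows --motion '[{"jaw": 0,"tx": 0,"ty": 0,"tz": 4,"rx": 0,"ry": 0,"rz": 0},{"jaw": 0,"tx": 0,"ty": 0,"tz": 4,"rx": 0,"ry": 0,"rz": 0},{"jaw": 0,"tx": 0,"ty": 0,"tz": 4,"rx": 0,"ry": 0,"rz": 0},{"jaw": 0,"tx": 0,"ty": 0,"tz": 4,"rx": 0,"ry": 0,"rz": 0},{"jaw": 0,"tx": 0,"ty": 0,"tz": 4,"rx": 0,"ry": 0,"rz": 0}]'

```text
clock: 35.68
tool_pos: [0.4857, -0.3928, 0.0658]
eef_rot: [-3.141, -0.008, 0.002]
force: [-6.9, 8.4, 22.0]
grip_width: 0.0005
```

Call:
play_rows --motion '[{"jaw": 0,"tx": 0,"ty": 0,"tz": 4,"rx": 0,"ry": 0,"rz": 0},{"jaw": 0,"tx": 0,"ty": 0,"tz": 4,"rx": 0,"ry": 0,"rz": 0},{"jaw": 0,"tx": 0,"ty": 0,"tz": 4,"rx": 0,"ry": 0,"rz": 0},{"jaw": 0,"tx": 0,"ty": 0,"tz": 4,"rx": 0,"ry": 0,"rz": 0},{"jaw": 0,"tx": 0,"ty": 0,"tz": 4,"rx": 0,"ry": 0,"rz": 0}]'

```text
clock: 36.1
tool_pos: [0.4857, -0.3928, 0.0658]
eef_rot: [-3.14, -0.008, 0.002]
force: [-7.4, 6.2, 21.2]
grip_width: -0.0
```

Call:
play_rows --motion '[{"jaw": 0,"tx": 0,"ty": 0,"tz": 4,"rx": 0,"ry": 0,"rz": 0},{"jaw": 0,"tx": 0,"ty": 0,"tz": 4,"rx": 0,"ry": 0,"rz": 0},{"jaw": 0,"tx": 0,"ty": 0,"tz": 4,"rx": 0,"ry": 0,"rz": 0},{"jaw": 0,"tx": 0,"ty": 0,"tz": 4,"rx": 0,"ry": 0,"rz": 0},{"jaw": 0,"tx": 0,"ty": 0,"tz": 4,"rx": 0,"ry": 0,"rz": 0}]'

```text
clock: 36.52
tool_pos: [0.4857, -0.3928, 0.0658]
eef_rot: [-3.14, -0.008, 0.003]
force: [-6.8, 7.0, 21.3]
grip_width: 0.0001
```

Call:
play_rows --motion '[{"jaw": 0,"tx": 0,"ty": 0,"tz": 4,"rx": 0,"ry": 0,"rz": 0},{"jaw": 0,"tx": 0,"ty": 0,"tz": 4,"rx": 0,"ry": 0,"rz": 0},{"jaw": 0,"tx": 0,"ty": 0,"tz": 4,"rx": 0,"ry": 0,"rz": 0},{"jaw": 0,"tx": 0,"ty": 0,"tz": 4,"rx": 0,"ry": 0,"rz": 0},{"jaw": 0,"tx": 0,"ty": 0,"tz": 4,"rx": 0,"ry": 0,"rz": 0}]'

```text
clock: 36.93
tool_pos: [0.4857, -0.3928, 0.0658]
eef_rot: [-3.14, -0.009, 0.004]
force: [-6.7, 6.3, 20.3]
grip_width: 0.0001
```

Call:
play_rows --motion '[{"jaw": 0,"tx": 0,"ty": 0,"tz": 4,"rx": 0,"ry": 0,"rz": 0},{"jaw": 0,"tx": 0,"ty": 0,"tz": 4,"rx": 0,"ry": 0,"rz": 0},{"jaw": 0,"tx": 0,"ty": 0,"tz": 4,"rx": 0,"ry": 0,"rz": 0},{"jaw": 0,"tx": 0,"ty": 0,"tz": 4,"rx": 0,"ry": 0,"rz": 0},{"jaw": 0,"tx": 0,"ty": 0,"tz": 4,"rx": 0,"ry": 0,"rz": 0}]'

```text
clock: 37.35
tool_pos: [0.4857, -0.3928, 0.0658]
eef_rot: [-3.14, -0.009, 0.005]
force: [-7.2, 6.3, 21.3]
grip_width: 0.0002
```

Call:
play_rows --motion '[{"jaw": 0,"tx": 0,"ty": 0,"tz": 4,"rx": 0,"ry": 0,"rz": 0},{"jaw": 0,"tx": 0,"ty": 0,"tz": 4,"rx": 0,"ry": 0,"rz": 0},{"jaw": 0,"tx": 0,"ty": 0,"tz": 4,"rx": 0,"ry": 0,"rz": 0},{"jaw": 0,"tx": 0,"ty": 0,"tz": 4,"rx": 0,"ry": 0,"rz": 0},{"jaw": 0,"tx": 0,"ty": 0,"tz": 4,"rx": 0,"ry": 0,"rz": 0}]'

```text
clock: 37.77
tool_pos: [0.4857, -0.3928, 0.0658]
eef_rot: [-3.14, -0.009, 0.005]
force: [-5.9, 7.1, 22.2]
grip_width: -0.0002
```

```bash
python3 -c "
from h import *
caps(); plan()"
```

```text
top [203. 140.] 75 [0.71  0.154] spot 5 173
top [387. 181.] 98 [ 0.585 -0.379] spot 1 2
top [311. 185.] 98 [ 0.576 -0.162] spot 3 1
top [272. 186.] 94 [ 0.573 -0.049] spot 4 3
top [235. 192.] 96 [0.555 0.056] spot 5 11
scene [267. 150.] 114 [0.555 0.056] spot 5 11
scene [344. 167.] 118 [0.74 0.12] spot 5 185
scene [248. 180.] 130 [ 0.574 -0.05 ] spot 4 3
scene [220. 213.] 145 [ 0.577 -0.164] spot 3 3
scene [156. 288.] 201 [ 0.585 -0.382] spot 1 2
t 37.87 tcp [ 0.4857 -0.3928  0.0658] q [-0.82  0.48  1.54 -0.    1.12  0.75] w 0.0001 F [-7.1  6.7 21.4]
```

Call:
play_rows --motion '[{"jaw": 0,"tx": 0,"ty": 0,"tz": -1.5,"rx": 0,"ry": 0,"rz": 0},{"jaw": 0,"tx": 0,"ty": 0,"tz": -1.5,"rx": 0,"ry": 0,"rz": 0}]'

```text
clock: 38.03
tool_pos: [0.4862, -0.3933, 0.0691]
eef_rot: [-3.141, -0.009, 0.003]
force: [-0.3, 0.8, 2.8]
grip_width: 0.0001
```

Call:
play_rows --motion '[{"jaw": 0,"tx": 0,"ty": 0,"tz": -2,"rx": 0,"ry": 0,"rz": 0},{"jaw": 0,"tx": 0,"ty": 0,"tz": -2,"rx": 0,"ry": 0,"rz": 0}]'

```text
clock: 38.2
tool_pos: [0.4864, -0.3936, 0.0715]
eef_rot: [3.141, 0.009, -0.002]
force: [0.6, 0.9, 1.4]
grip_width: -0.0004
```

Call:
play_rows --motion '[{"jaw": 0,"tx": 0,"ty": 0,"tz": -2,"rx": 0,"ry": 0,"rz": 0},{"jaw": 0,"tx": 0,"ty": 0,"tz": -2,"rx": 0,"ry": 0,"rz": 0}]'

```text
clock: 38.37
tool_pos: [0.4863, -0.3937, 0.0732]
eef_rot: [3.141, 0.009, -0.003]
force: [0.3, 0.2, 0.4]
grip_width: -0.0004
```

Call:
play_rows --motion '[{"jaw": 0,"tx": 0,"ty": 0,"tz": -20,"rx": 0,"ry": 0,"rz": 0},{"jaw": 0,"tx": 0,"ty": 0,"tz": -60,"rx": 0,"ry": 0,"rz": 0},{"jaw": 0,"tx": 0,"ty": 0,"tz": -100,"rx": 0,"ry": 0,"rz": 0},{"jaw": 0.4,"tx": 0,"ty": 0,"tz": -140,"rx": 0,"ry": 0,"rz": 0},{"jaw": 0.65,"tx": 0,"ty": 0,"tz": -140,"rx": 0,"ry": 0,"rz": 0}]'

```text
clock: 38.78
tool_pos: [0.4904, -0.3978, 0.2234]
eef_rot: [3.128, 0.009, 0.016]
force: [1.4, -0.9, 2.8]
grip_width: 0.0234
```

```bash
python3 -c "
from h import *
caps()
T=(.4963,.333); 
Q=[((.555,.056,.24),-180,0),((.555,.056,.144),-180,0,.021),((.555,.056,.215),-180,0,.021),((.545,.275,.2),-180,0,.021),((.545,.275,.099),-180,0,.021)]
plan(*Q)
from kin import *; import warnings; warnings.filterwarnings('ignore')
q=ctrl.sense()['q']
for x in [((.545,.383,.2),-180,0),((.545,.383,.099),-180,0),((.447,.383,.099),-180,0),((.447,.283,.099),-180,0)]:
    print(follow([Q[1][:3],x],q,4)[:3])
"
```

```text
top [203. 140.] 74 [0.71  0.153] spot 5 173
top [387. 181.] 97 [ 0.585 -0.379] spot 1 2
top [311. 185.] 98 [ 0.576 -0.162] spot 3 1
top [272. 186.] 93 [ 0.573 -0.049] spot 4 3
top [235. 192.] 95 [0.555 0.056] spot 5 11
scene [267. 150.] 115 [0.555 0.056] spot 5 11
scene [344. 167.] 117 [0.74  0.121] spot 5 185
scene [248. 180.] 131 [ 0.574 -0.05 ] spot 4 3
scene [220. 213.] 145 [ 0.577 -0.164] spot 3 3
scene [156. 288.] 201 [ 0.585 -0.382] spot 1 2
t 38.88 tcp [ 0.4876 -0.3949  0.2158] q [-0.82  0.33  1.43 -0.    1.39  0.75] w 0.0381 F [0.9 0.3 0.7]
((0.555, 0.056, 0.24), -180, 0) -> t [  70.  -450.5   -2. ] r [ 0.004 -0.002  0.006] rows>= 10.9
((0.555, 0.056, 0.144), -180, 0, 0.021) -> t [ 0.  0. 93.] r [0. 0. 0.] rows>= 2.2
((0.555, 0.056, 0.215), -180, 0, 0.021) -> t [  0.   0. -71.] r [0. 0. 0.] rows>= 1.7
((0.545, 0.275, 0.2), -180, 0, 0.021) -> t [ -10. -219.   15.] r [0. 0. 0.] rows>= 5.3
((0.545, 0.275, 0.099), -180, 0, 0.021) -> t [  0.   0. 101.] r [0. 0. 0.] rows>= 2.4
(np.float64(0.0), np.float64(0.0), np.float64(0.77))
(np.float64(0.0), np.float64(0.0), np.float64(0.77))
(np.float64(0.0), np.float64(0.0), np.float64(0.69))
(np.float64(0.0), np.float64(0.0), np.float64(0.69))
```

Call:
play_rows --motion '[{"jaw": 0.65,"tx": 0,"ty": -180,"tz": 0,"rx": 0,"ry": 0,"rz": 0},{"jaw": 0.65,"tx": 0,"ty": -180,"tz": 0,"rx": 0,"ry": 0,"rz": 0},{"jaw": 0.65,"tx": 0,"ty": -180,"tz": 0,"rx": 0,"ry": 0,"rz": 0},{"jaw": 0.65,"tx": 0,"ty": -180,"tz": 0,"rx": 0,"ry": 0,"rz": 0},{"jaw": 0.65,"tx": 0,"ty": -180,"tz": 0,"rx": 0,"ry": 0,"rz": 0}]'

```text
clock: 39.3
tool_pos: [0.4843, -0.2087, 0.2117]
eef_rot: [-3.139, -0.014, 0.006]
force: [0.2, -0.9, 0.0]
grip_width: 0.0556
```

Call:
play_rows --motion '[{"jaw": 0.65,"tx": 30,"ty": -180,"tz": 0,"rx": 0,"ry": 0,"rz": 0},{"jaw": 0.65,"tx": 30,"ty": -180,"tz": 0,"rx": 0,"ry": 0,"rz": 0},{"jaw": 0.65,"tx": 30,"ty": -180,"tz": 0,"rx": 0,"ry": 0,"rz": 0},{"jaw": 0.65,"tx": 30,"ty": -180,"tz": 0,"rx": 0,"ry": 0,"rz": 0},{"jaw": 0.65,"tx": 30,"ty": -180,"tz": 0,"rx": 0,"ry": 0,"rz": 0}]'

```text
clock: 39.72
tool_pos: [0.5111, -0.0244, 0.2094]
eef_rot: [-3.137, -0.018, 0.013]
force: [-0.0, 0.0, 0.5]
grip_width: 0.0552
```

Call:
play_rows --motion '[{"jaw": 0.65,"tx": 39,"ty": -84,"tz": 0,"rx": 0,"ry": 0,"rz": 0},{"jaw": 0.65,"tx": 39,"ty": -84,"tz": 0,"rx": 0,"ry": 0,"rz": 0},{"jaw": 0.65,"tx": 39,"ty": -84,"tz": 0,"rx": 0,"ry": 0,"rz": 0},{"jaw": 0.65,"tx": 39,"ty": -84,"tz": 0,"rx": 0,"ry": 0,"rz": 0},{"jaw": 0.65,"tx": 39,"ty": -84,"tz": 0,"rx": 0,"ry": 0,"rz": 0}]'

```text
clock: 40.13
tool_pos: [0.5481, 0.0601, 0.2075]
eef_rot: [-3.137, -0.021, 0.019]
force: [0.3, -0.3, 0.1]
grip_width: 0.0552
```

```bash
python3 -c "
from h import *
plan(((.555,.056,.144),-180,0,.021))"
```

```text
t 40.13 tcp [0.5481 0.0601 0.2075] q [-0.05  0.19  1.62  0.    1.35  1.51] w 0.0552 F [ 0.3 -0.3  0.1]
((0.555, 0.056, 0.144), -180, 0, 0.021) -> t [ 7.9  4.5 84.4] r [-0.004  0.012  0.013] rows>= 2.0
```

Call:
play_rows --motion '[{"jaw": 0.65,"tx": 7,"ty": 4,"tz": 25,"rx": -0.004,"ry": 0.012,"rz": 0.013},{"jaw": 0.65,"tx": 7,"ty": 4,"tz": 50,"rx": -0.004,"ry": 0.012,"rz": 0.013},{"jaw": 0.65,"tx": 7,"ty": 4,"tz": 75,"rx": -0.004,"ry": 0.012,"rz": 0.013},{"jaw": 0.65,"tx": 8,"ty": 4,"tz": 84,"rx": -0.004,"ry": 0.012,"rz": 0.013},{"jaw": 0.65,"tx": 8,"ty": 4,"tz": 84,"rx": -0.004,"ry": 0.012,"rz": 0.013}]'

```text
clock: 40.55
tool_pos: [0.5519, 0.055, 0.1197]
eef_rot: [3.141, -0.003, -0.013]
force: [0.1, -0.3, 0.3]
grip_width: 0.0553
```

Call:
play_rows --motion '[{"jaw": 0.15,"tx": 0,"ty": 0,"tz": 0,"rx": 0,"ry": 0,"rz": 0},{"jaw": 0.15,"tx": 0,"ty": 0,"tz": 0,"rx": 0,"ry": 0,"rz": 0},{"jaw": 0.15,"tx": 0,"ty": 0,"tz": 0,"rx": 0,"ry": 0,"rz": 0},{"jaw": 0.15,"tx": 0,"ty": 0,"tz": 0,"rx": 0,"ry": 0,"rz": 0},{"jaw": 0.15,"tx": 0,"ty": 0,"tz": 0,"rx": 0,"ry": 0,"rz": 0}]'

```text
clock: 40.97
tool_pos: [0.5525, 0.0549, 0.1206]
eef_rot: [3.141, -0.003, -0.011]
force: [-0.0, -0.8, 1.3]
grip_width: 0.0308
```

Call:
play_rows --motion '[{"jaw": 0.15,"tx": 0,"ty": 0,"tz": -10,"rx": 0,"ry": 0,"rz": 0},{"jaw": 0.15,"tx": 0,"ty": 0,"tz": -30,"rx": 0,"ry": 0,"rz": 0},{"jaw": 0.15,"tx": 0,"ty": 0,"tz": -55,"rx": 0,"ry": 0,"rz": 0},{"jaw": 0.15,"tx": 0,"ty": 0,"tz": -65,"rx": 0,"ry": 0,"rz": 0},{"jaw": 0.15,"tx": 0,"ty": 0,"tz": -65,"rx": 0,"ry": 0,"rz": 0}]'

```text
clock: 41.38
tool_pos: [0.5559, 0.0548, 0.1901]
eef_rot: [3.141, -0.002, 0.003]
force: [0.4, -0.3, -1.6]
grip_width: 0.031
```

```bash
python3 -c "
from h import *
plan(((.546,.22,.2),-180,0,.021),((.546,.383,.18),-180,0,.021),((.546,.383,.103),-180,0,.021))"
```

```text
t 41.38 tcp [0.5559 0.0548 0.1901] q [-0.06  0.21  1.63 -0.    1.3   1.52] w 0.031 F [ 0.4 -0.3 -1.6]
((0.546, 0.22, 0.2), -180, 0, 0.021) -> t [ -10.1 -165.1   10.9] r [ 0.001 -0.002 -0.001] rows>= 4.0
((0.546, 0.383, 0.18), -180, 0, 0.021) -> t [   0. -163.   20.] r [0. 0. 0.] rows>= 3.9
((0.546, 0.383, 0.103), -180, 0, 0.021) -> t [ 0.  0. 77.] r [0. 0. 0.] rows>= 1.8
```

Call:
play_rows --motion '[{"jaw": 0.15,"tx": -3,"ty": -20,"tz": 0,"rx": 0,"ry": 0,"rz": 0},{"jaw": 0.15,"tx": -6,"ty": -60,"tz": 0,"rx": 0,"ry": 0,"rz": 0},{"jaw": 0.15,"tx": -10,"ty": -100,"tz": 0,"rx": 0,"ry": 0,"rz": 0},{"jaw": 0.15,"tx": -10,"ty": -140,"tz": 0,"rx": 0,"ry": 0,"rz": 0},{"jaw": 0.15,"tx": -10,"ty": -170,"tz": 0,"rx": 0,"ry": 0,"rz": 0}]'

```text
clock: 41.8
tool_pos: [0.5447, 0.2275, 0.1887]
eef_rot: [3.141, -0.001, -0.0]
force: [0.7, -0.5, -1.9]
grip_width: 0.0306
```

Call:
play_rows --motion '[{"jaw": 0.15,"tx": 0,"ty": -38,"tz": 0,"rx": 0,"ry": 0,"rz": 0},{"jaw": 0.15,"tx": 0,"ty": -75,"tz": 0,"rx": 0,"ry": 0,"rz": 0},{"jaw": 0.15,"tx": 0,"ty": -115,"tz": 5,"rx": 0,"ry": 0,"rz": 0},{"jaw": 0.15,"tx": 0,"ty": -145,"tz": 10,"rx": 0,"ry": 0,"rz": 0},{"jaw": 0.15,"tx": 0,"ty": -155,"tz": 10,"rx": 0,"ry": 0,"rz": 0}]'

```text
clock: 42.22
tool_pos: [0.5423, 0.3867, 0.1757]
eef_rot: [-3.141, -0.006, 0.006]
force: [-0.3, -1.1, -2.2]
grip_width: 0.0312
```

```bash
python3 -c "
from h import *
plan(((.546,.383,.079),-180,0,0))"
```

```text
t 42.22 tcp [0.5423 0.3867 0.1757] q [0.49 0.44 1.35 0.   1.35 2.06] w 0.0312 F [-0.3 -1.1 -2.2]
((0.546, 0.383, 0.079), -180, 0, 0) -> t [ 4.1  3.8 96.6] r [-0.     0.004  0.004] rows>= 2.3
```

Call:
play_rows --motion '[{"jaw": 0.15,"tx": 4,"ty": 3,"tz": 30,"rx": 0,"ry": 0.004,"rz": 0},{"jaw": 0.15,"tx": 4,"ty": 3,"tz": 60,"rx": 0,"ry": 0.004,"rz": 0},{"jaw": 0.15,"tx": 4,"ty": 3,"tz": 85,"rx": 0,"ry": 0.004,"rz": 0},{"jaw": 0.15,"tx": 4,"ty": 3,"tz": 93,"rx": 0,"ry": 0.004,"rz": 0},{"jaw": 0.15,"tx": 4,"ty": 3,"tz": 94,"rx": 0,"ry": 0.004,"rz": 0}]'

```text
clock: 42.63
tool_pos: [0.543, 0.3817, 0.0771]
eef_rot: [3.138, 0.006, -0.012]
force: [-1.7, -0.5, -2.1]
grip_width: 0.0309
```

Call:
play_rows --motion '[{"jaw": 0.15,"tx": 0,"ty": 0,"tz": 2,"rx": 0,"ry": 0,"rz": 0},{"jaw": 0.15,"tx": 0,"ty": 0,"tz": 3,"rx": 0,"ry": 0,"rz": 0},{"jaw": 0.15,"tx": 0,"ty": 0,"tz": 4,"rx": 0,"ry": 0,"rz": 0}]'

```text
clock: 42.88
tool_pos: [0.5442, 0.382, 0.0749]
eef_rot: [3.139, 0.005, -0.008]
force: [0.6, 0.9, -1.5]
grip_width: 0.031
```

Call:
play_rows --motion '[{"jaw": 0.15,"tx": 0,"ty": 0,"tz": 1,"rx": 0,"ry": 0,"rz": 0},{"jaw": 0.15,"tx": 0,"ty": 0,"tz": 2,"rx": 0,"ry": 0,"rz": 0},{"jaw": 0.15,"tx": 0,"ty": 0,"tz": 3,"rx": 0,"ry": 0,"rz": 0}]'

```text
clock: 43.13
tool_pos: [0.5461, 0.3828, 0.0745]
eef_rot: [3.141, 0.005, -0.001]
force: [-0.3, -0.1, 7.9]
grip_width: 0.0307
```

Call:
play_rows --motion '[{"jaw": 0.65,"tx": 0,"ty": 0,"tz": 0,"rx": 0,"ry": 0,"rz": 0},{"jaw": 0.65,"tx": 0,"ty": 0,"tz": 0,"rx": 0,"ry": 0,"rz": 0},{"jaw": 0.65,"tx": 0,"ty": 0,"tz": 0,"rx": 0,"ry": 0,"rz": 0},{"jaw": 0.65,"tx": 0,"ty": 0,"tz": -20,"rx": 0,"ry": 0,"rz": 0},{"jaw": 0.65,"tx": 0,"ty": 0,"tz": -60,"rx": 0,"ry": 0,"rz": 0}]'

```text
clock: 43.55
tool_pos: [0.5413, 0.3803, 0.1278]
eef_rot: [3.134, 0.005, -0.021]
force: [0.6, -0.1, -0.9]
grip_width: 0.0551
```

Call:
play_rows --motion '[{"jaw": 0.65,"tx": 0,"ty": 30,"tz": -40,"rx": 0,"ry": 0,"rz": 0},{"jaw": 0.65,"tx": 5,"ty": 70,"tz": -70,"rx": 0,"ry": 0,"rz": 0},{"jaw": 0.65,"tx": 10,"ty": 110,"tz": -80,"rx": 0,"ry": 0,"rz": 0},{"jaw": 0.65,"tx": 15,"ty": 150,"tz": -80,"rx": 0,"ry": 0,"rz": 0},{"jaw": 0.65,"tx": 20,"ty": 190,"tz": -80,"rx": 0,"ry": 0,"rz": 0}]'

```text
clock: 43.97
tool_pos: [0.5629, 0.1991, 0.2113]
eef_rot: [3.135, 0.007, -0.014]
force: [1.3, -0.4, 0.4]
grip_width: 0.0556
```

```bash
python3 -c "
from h import *
caps()
plan(((.573,.05,.21),-180,0,0),((.573,-.05,.21),-180,0,0))"
```

```text
top [203. 140.] 76 [0.71  0.153] spot 5 172
top [387. 181.] 97 [ 0.585 -0.379] spot 1 3
top [311. 185.] 98 [ 0.576 -0.162] spot 3 1
top [272. 186.] 94 [ 0.573 -0.049] spot 4 3
top [131. 197.] 62 tray rel [0.052 0.045]
scene [327.  94.] 78 tray rel [0.053 0.05 ]
scene [344. 167.] 118 [0.74  0.121] spot 5 185
scene [248. 180.] 129 [ 0.574 -0.05 ] spot 4 3
scene [220. 213.] 143 [ 0.576 -0.164] spot 3 2
scene [156. 288.] 202 [ 0.585 -0.382] spot 1 2
t 44.07 tcp [0.5631 0.1944 0.2096] q [ 0.19  0.28  1.5  -0.01  1.38  1.77] w 0.0556 F [-0.7  0.6  0.4]
((0.573, 0.05, 0.21), -180, 0, 0) -> t [ 10.5 144.3   0.9] r [ 0.01   0.012 -0.004] rows>= 3.5
((0.573, -0.05, 0.21), -180, 0, 0) -> t [ -0. 100.   0.] r [0. 0. 0.] rows>= 2.4
```

Bottle 5 now stands in the tray. Next is the spot 4 bottle, which goes to the near-left slot.

Call:
play_rows --motion '[{"jaw": 0.65,"tx": 10,"ty": 144,"tz": 0,"rx": 0.01,"ry": 0.012,"rz": 0},{"jaw": 0.65,"tx": 10,"ty": 144,"tz": 0,"rx": 0.01,"ry": 0.012,"rz": 0},{"jaw": 0.65,"tx": 10,"ty": 144,"tz": 0,"rx": 0.01,"ry": 0.012,"rz": 0},{"jaw": 0.65,"tx": 10,"ty": 144,"tz": 0,"rx": 0.01,"ry": 0.012,"rz": 0},{"jaw": 0.65,"tx": 10,"ty": 144,"tz": 0,"rx": 0.01,"ry": 0.012,"rz": 0}]'

```text
clock: 44.48
tool_pos: [0.5729, 0.0459, 0.2108]
eef_rot: [3.14, -0.014, 0.0]
force: [0.1, 1.1, 0.5]
grip_width: 0.0556
```

Call:
play_rows --motion '[{"jaw": 0.65,"tx": 0,"ty": 98,"tz": 0,"rx": 0,"ry": 0,"rz": 0},{"jaw": 0.65,"tx": 0,"ty": 98,"tz": 0,"rx": 0,"ry": 0,"rz": 0},{"jaw": 0.65,"tx": 0,"ty": 98,"tz": 0,"rx": 0,"ry": 0,"rz": 0},{"jaw": 0.65,"tx": 0,"ty": 98,"tz": 0,"rx": 0,"ry": 0,"rz": 0},{"jaw": 0.65,"tx": 0,"ty": 98,"tz": 0,"rx": 0,"ry": 0,"rz": 0}]'

```text
clock: 44.9
tool_pos: [0.5719, -0.0519, 0.2107]
eef_rot: [3.141, -0.017, -0.001]
force: [-0.5, 0.7, 0.7]
grip_width: 0.0554
```

```bash
python3 -c "
from h import *
plan(((.573,-.05,.122),-180,0,0))"
```

```text
t 44.9 tcp [ 0.5719 -0.0519  0.2107] q [-0.24  0.22  1.57 -0.    1.35  1.34] w 0.0554 F [-0.5  0.7  0.7]
((0.573, -0.05, 0.122), -180, 0, 0) -> t [ 1.1 -2.  88.7] r [ 0.001  0.    -0.011] rows>= 2.1
```

Call:
play_rows --motion '[{"jaw": 0.65,"tx": 1,"ty": -2,"tz": 25,"rx": 0,"ry": 0,"rz": -0.011},{"jaw": 0.65,"tx": 1,"ty": -2,"tz": 50,"rx": 0,"ry": 0,"rz": -0.011},{"jaw": 0.65,"tx": 1,"ty": -2,"tz": 75,"rx": 0,"ry": 0,"rz": -0.011},{"jaw": 0.65,"tx": 1,"ty": -2,"tz": 88,"rx": 0,"ry": 0,"rz": -0.011},{"jaw": 0.65,"tx": 1,"ty": -2,"tz": 88,"rx": 0,"ry": 0,"rz": -0.011}]'

```text
clock: 45.32
tool_pos: [0.5696, -0.0467, 0.1183]
eef_rot: [-3.139, -0.004, 0.014]
force: [-1.1, 0.6, -0.6]
grip_width: 0.0553
```

Call:
play_rows --motion '[{"jaw": 0.15,"tx": 0,"ty": 0,"tz": 0,"rx": 0,"ry": 0,"rz": 0},{"jaw": 0.15,"tx": 0,"ty": 0,"tz": 0,"rx": 0,"ry": 0,"rz": 0},{"jaw": 0.15,"tx": 0,"ty": 0,"tz": 0,"rx": 0,"ry": 0,"rz": 0},{"jaw": 0.15,"tx": 0,"ty": 0,"tz": 0,"rx": 0,"ry": 0,"rz": 0},{"jaw": 0.15,"tx": 0,"ty": 0,"tz": 0,"rx": 0,"ry": 0,"rz": 0}]'

```text
clock: 45.73
tool_pos: [0.5713, -0.0467, 0.1207]
eef_rot: [-3.14, -0.005, 0.008]
force: [-1.7, -1.1, 6.4]
grip_width: 0.0308
```

Call:
play_rows --motion '[{"jaw": 0.15,"tx": 0,"ty": 0,"tz": -10,"rx": 0,"ry": 0,"rz": 0},{"jaw": 0.15,"tx": 0,"ty": 0,"tz": -30,"rx": 0,"ry": 0,"rz": 0},{"jaw": 0.15,"tx": 0,"ty": 0,"tz": -55,"rx": 0,"ry": 0,"rz": 0},{"jaw": 0.15,"tx": 0,"ty": 0,"tz": -65,"rx": 0,"ry": 0,"rz": 0},{"jaw": 0.15,"tx": 0,"ty": 0,"tz": -65,"rx": 0,"ry": 0,"rz": 0}]'

```text
clock: 46.15
tool_pos: [0.5741, -0.0468, 0.1896]
eef_rot: [-3.141, -0.006, -0.004]
force: [0.3, 0.8, -1.6]
grip_width: 0.0307
```

```bash
python3 -c "
from h import *
plan(((.51,.09,.19),-180,0,0),((.45,.24,.19),-180,0,0),((.446,.383,.19),-180,0,0))"
```

```text
t 46.15 tcp [ 0.5741 -0.0468  0.1896] q [-0.23  0.24  1.59  0.    1.31  1.33] w 0.0307 F [ 0.3  0.8 -1.6]
((0.51, 0.09, 0.19), -180, 0, 0) -> t [ -63.6 -137.    -0.6] r [-0.    -0.003  0.004] rows>= 3.6
((0.45, 0.24, 0.19), -180, 0, 0) -> t [ -60. -150.    0.] r [0. 0. 0.] rows>= 3.9
((0.446, 0.383, 0.19), -180, 0, 0) -> t [  -4. -143.    0.] r [0. 0. 0.] rows>= 3.4
```

Call:
play_rows --motion '[{"jaw": 0.15,"tx": -8,"ty": -18,"tz": 0,"rx": 0,"ry": 0,"rz": 0},{"jaw": 0.15,"tx": -24,"ty": -52,"tz": 0,"rx": 0,"ry": 0,"rz": 0},{"jaw": 0.15,"tx": -41,"ty": -88,"tz": 0,"rx": 0,"ry": 0,"rz": 0},{"jaw": 0.15,"tx": -58,"ty": -124,"tz": 0,"rx": 0,"ry": 0,"rz": 0},{"jaw": 0.15,"tx": -64,"ty": -137,"tz": 0,"rx": 0,"ry": 0,"rz": 0}]'

```text
clock: 46.57
tool_pos: [0.5055, 0.0941, 0.1874]
eef_rot: [-3.138, -0.01, 0.005]
force: [-0.6, 0.5, -3.0]
grip_width: 0.0307
```

Call:
play_rows --motion '[{"jaw": 0.15,"tx": -12,"ty": -30,"tz": 0,"rx": 0,"ry": 0,"rz": 0},{"jaw": 0.15,"tx": -26,"ty": -65,"tz": 0,"rx": 0,"ry": 0,"rz": 0},{"jaw": 0.15,"tx": -40,"ty": -100,"tz": 0,"rx": 0,"ry": 0,"rz": 0},{"jaw": 0.15,"tx": -54,"ty": -135,"tz": 0,"rx": 0,"ry": 0,"rz": 0},{"jaw": 0.15,"tx": -60,"ty": -150,"tz": 0,"rx": 0,"ry": 0,"rz": 0}]'

```text
clock: 46.98
tool_pos: [0.4411, 0.2472, 0.1865]
eef_rot: [-3.137, -0.015, 0.011]
force: [-0.2, -0.4, -1.7]
grip_width: 0.0308
```

Call:
play_rows --motion '[{"jaw": 0.15,"tx": 0,"ty": -30,"tz": 0,"rx": 0,"ry": 0,"rz": 0},{"jaw": 0.15,"tx": -2,"ty": -65,"tz": 0,"rx": 0,"ry": 0,"rz": 0},{"jaw": 0.15,"tx": -3,"ty": -100,"tz": 0,"rx": 0,"ry": 0,"rz": 0},{"jaw": 0.15,"tx": -4,"ty": -130,"tz": 5,"rx": 0,"ry": 0,"rz": 0},{"jaw": 0.15,"tx": -4,"ty": -135,"tz": 10,"rx": 0,"ry": 0,"rz": 0}]'

```text
clock: 47.4
tool_pos: [0.4343, 0.3867, 0.1761]
eef_rot: [-3.134, -0.021, 0.012]
force: [0.3, -0.6, -1.9]
grip_width: 0.031
```

```bash
python3 -c "
from h import *
plan(((.446,.383,.079),-180,0,0))"
```

```text
t 47.4 tcp [0.4343 0.3867 0.1761] q [0.57 0.27 1.58 0.01 1.29 2.13] w 0.031 F [ 0.3 -0.6 -1.9]
((0.446, 0.383, 0.079), -180, 0, 0) -> t [12.4  4.6 96.9] r [-0.008  0.008  0.014] rows>= 2.3
```

Call:
play_rows --motion '[{"jaw": 0.15,"tx": 12,"ty": 4,"tz": 30,"rx": -0.006,"ry": 0.008,"rz": 0.014},{"jaw": 0.15,"tx": 12,"ty": 4,"tz": 60,"rx": -0.008,"ry": 0.008,"rz": 0.014},{"jaw": 0.15,"tx": 12,"ty": 4,"tz": 85,"rx": -0.008,"ry": 0.008,"rz": 0.014},{"jaw": 0.15,"tx": 12,"ty": 4,"tz": 93,"rx": -0.008,"ry": 0.008,"rz": 0.014},{"jaw": 0.15,"tx": 12,"ty": 4,"tz": 94,"rx": -0.008,"ry": 0.008,"rz": 0.014}]'

```text
clock: 47.82
tool_pos: [0.4425, 0.3814, 0.0777]
eef_rot: [3.136, -0.001, -0.012]
force: [-0.3, 0.1, -0.8]
grip_width: 0.0309
```

Call:
play_rows --motion '[{"jaw": 0.15,"tx": 0,"ty": 0,"tz": 2,"rx": 0,"ry": 0,"rz": 0},{"jaw": 0.15,"tx": 0,"ty": 0,"tz": 3,"rx": 0,"ry": 0,"rz": 0},{"jaw": 0.15,"tx": 0,"ty": 0,"tz": 4,"rx": 0,"ry": 0,"rz": 0}]'

```text
clock: 48.07
tool_pos: [0.4434, 0.3818, 0.0751]
eef_rot: [3.138, -0.001, -0.008]
force: [-0.0, 0.4, -1.7]
grip_width: 0.0309
```

Call:
play_rows --motion '[{"jaw": 0.15,"tx": 0,"ty": 0,"tz": 1,"rx": 0,"ry": 0,"rz": 0},{"jaw": 0.15,"tx": 0,"ty": 0,"tz": 2,"rx": 0,"ry": 0,"rz": 0},{"jaw": 0.15,"tx": 0,"ty": 0,"tz": 3,"rx": 0,"ry": 0,"rz": 0}]'

```text
clock: 48.32
tool_pos: [0.4448, 0.3825, 0.0747]
eef_rot: [3.139, -0.001, -0.004]
force: [-3.3, -3.4, 11.5]
grip_width: 0.0308
```

Contact. Release and go to the spot 3 bottle.

Call:
play_rows --motion '[{"jaw": 0.65,"tx": 0,"ty": 0,"tz": 0,"rx": 0,"ry": 0,"rz": 0},{"jaw": 0.65,"tx": 0,"ty": 0,"tz": 0,"rx": 0,"ry": 0,"rz": 0},{"jaw": 0.65,"tx": 0,"ty": 0,"tz": 0,"rx": 0,"ry": 0,"rz": 0},{"jaw": 0.65,"tx": 0,"ty": 0,"tz": -20,"rx": 0,"ry": 0,"rz": 0},{"jaw": 0.65,"tx": 0,"ty": 0,"tz": -60,"rx": 0,"ry": 0,"rz": 0}]'

```text
clock: 48.73
tool_pos: [0.4407, 0.3799, 0.1293]
eef_rot: [3.132, -0.001, -0.021]
force: [-0.0, -0.0, -0.1]
grip_width: 0.0556
```

Call:
play_rows --motion '[{"jaw": 0.65,"tx": 0,"ty": 20,"tz": -40,"rx": 0,"ry": 0,"rz": 0},{"jaw": 0.65,"tx": 10,"ty": 60,"tz": -70,"rx": 0,"ry": 0,"rz": 0},{"jaw": 0.65,"tx": 20,"ty": 100,"tz": -80,"rx": 0,"ry": 0,"rz": 0},{"jaw": 0.65,"tx": 30,"ty": 140,"tz": -80,"rx": 0,"ry": 0,"rz": 0},{"jaw": 0.65,"tx": 40,"ty": 180,"tz": -80,"rx": 0,"ry": 0,"rz": 0}]'

```text
clock: 49.15
tool_pos: [0.4809, 0.2077, 0.2127]
eef_rot: [3.133, 0.001, -0.014]
force: [1.0, 0.1, -0.2]
grip_width: 0.0557
```

Call:
play_rows --motion '[{"jaw": 0.65,"tx": 40,"ty": 190,"tz": 0,"rx": 0,"ry": 0,"rz": 0},{"jaw": 0.65,"tx": 40,"ty": 190,"tz": 0,"rx": 0,"ry": 0,"rz": 0},{"jaw": 0.65,"tx": 40,"ty": 190,"tz": 0,"rx": 0,"ry": 0,"rz": 0},{"jaw": 0.65,"tx": 40,"ty": 190,"tz": 0,"rx": 0,"ry": 0,"rz": 0},{"jaw": 0.65,"tx": 40,"ty": 190,"tz": 0,"rx": 0,"ry": 0,"rz": 0}]'

```text
clock: 49.57
tool_pos: [0.5215, 0.0143, 0.2142]
eef_rot: [3.132, -0.002, -0.012]
force: [0.2, 0.4, 0.2]
grip_width: 0.0553
```

```bash
python3 -c "
from h import *
caps()
plan(((.577,-.163,.21),-180,0,0),((.577,-.163,.122),-180,0,0))"
```

```text
top [203. 140.] 74 [0.71  0.153] spot 5 173
top [387. 181.] 97 [ 0.585 -0.379] spot 1 2
top [311. 185.] 97 [ 0.576 -0.162] spot 3 1
top [129. 197.] 90 tray rel [0.052 0.049]
top [128. 230.] 91 tray rel [-0.049  0.047]
scene [297.  82.] 71 tray rel [-0.048  0.048]
scene [327.  94.] 78 tray rel [0.053 0.05 ]
scene [344. 167.] 118 [0.74  0.121] spot 5 185
scene [220. 213.] 143 [ 0.577 -0.164] spot 3 3
scene [156. 288.] 199 [ 0.585 -0.382] spot 1 2
t 49.67 tcp [0.5221 0.0134 0.2143] q [-0.13  0.11  1.68 -0.01  1.35  1.45] w 0.0555 F [-0.4  0.4  0.5]
((0.577, -0.163, 0.21), -180, 0, 0) -> t [ 55.9 176.    5.6] r [ 0.01   0.007 -0.005] rows>= 4.4
((0.577, -0.163, 0.122), -180, 0, 0) -> t [ 0.  0. 88.] r [0. 0. 0.] rows>= 2.1
```

Call:
play_rows --motion '[{"jaw": 0.65,"tx": 55,"ty": 174,"tz": 4,"rx": 0.01,"ry": 0.007,"rz": 0},{"jaw": 0.65,"tx": 55,"ty": 174,"tz": 4,"rx": 0.01,"ry": 0.007,"rz": 0},{"jaw": 0.65,"tx": 55,"ty": 174,"tz": 4,"rx": 0.01,"ry": 0.007,"rz": 0},{"jaw": 0.65,"tx": 55,"ty": 174,"tz": 4,"rx": 0.01,"ry": 0.007,"rz": 0},{"jaw": 0.65,"tx": 55,"ty": 174,"tz": 4,"rx": 0.01,"ry": 0.007,"rz": 0}]'

```text
clock: 50.08
tool_pos: [0.5771, -0.1646, 0.2116]
eef_rot: [3.14, -0.012, 0.001]
force: [-0.4, 0.3, 0.0]
grip_width: 0.055
```

```bash
python3 -c "
from h import *
plan(((.577,-.163,.122),-180,0,0))"
```

```text
t 50.08 tcp [ 0.5771 -0.1646  0.2116] q [-0.42  0.27  1.5  -0.    1.37  1.16] w 0.055 F [-0.4  0.3  0. ]
((0.577, -0.163, 0.122), -180, 0, 0) -> t [-0.2 -1.7 89.5] r [ 0.002 -0.001 -0.008] rows>= 2.1
```

Call:
play_rows --motion '[{"jaw": 0.65,"tx": 0,"ty": -1,"tz": 25,"rx": 0,"ry": 0,"rz": 0},{"jaw": 0.65,"tx": 0,"ty": -1,"tz": 50,"rx": 0,"ry": 0,"rz": 0},{"jaw": 0.65,"tx": 1,"ty": -1,"tz": 75,"rx": 0,"ry": 0,"rz": 0},{"jaw": 0.65,"tx": 2,"ty": -1,"tz": 87,"rx": 0,"ry": 0,"rz": 0},{"jaw": 0.65,"tx": 2,"ty": -1,"tz": 87,"rx": 0,"ry": 0,"rz": 0}]'

```text
clock: 50.5
tool_pos: [0.5766, -0.1617, 0.1205]
eef_rot: [-3.14, 0.011, 0.01]
force: [-0.4, -0.3, 0.4]
grip_width: 0.0553
```

Call:
play_rows --motion '[{"jaw": 0.15,"tx": 0,"ty": 0,"tz": 0,"rx": 0,"ry": 0,"rz": 0},{"jaw": 0.15,"tx": 0,"ty": 0,"tz": 0,"rx": 0,"ry": 0,"rz": 0},{"jaw": 0.15,"tx": 0,"ty": 0,"tz": 0,"rx": 0,"ry": 0,"rz": 0},{"jaw": 0.15,"tx": 0,"ty": 0,"tz": 0,"rx": 0,"ry": 0,"rz": 0},{"jaw": 0.15,"tx": 0,"ty": 0,"tz": 0,"rx": 0,"ry": 0,"rz": 0}]'

```text
clock: 50.92
tool_pos: [0.5771, -0.1618, 0.1215]
eef_rot: [-3.14, 0.011, 0.008]
force: [-0.5, 0.6, -1.7]
grip_width: 0.0313
```

Call:
play_rows --motion '[{"jaw": 0.15,"tx": 0,"ty": 0,"tz": -10,"rx": 0,"ry": 0,"rz": 0},{"jaw": 0.15,"tx": 0,"ty": 0,"tz": -30,"rx": 0,"ry": 0,"rz": 0},{"jaw": 0.15,"tx": 0,"ty": 0,"tz": -55,"rx": 0,"ry": 0,"rz": 0},{"jaw": 0.15,"tx": 0,"ty": 0,"tz": -65,"rx": 0,"ry": 0,"rz": 0},{"jaw": 0.15,"tx": 0,"ty": 0,"tz": -65,"rx": 0,"ry": 0,"rz": 0}]'

```text
clock: 51.33
tool_pos: [0.5802, -0.1631, 0.1914]
eef_rot: [3.139, -0.011, 0.005]
force: [0.1, 0.2, -1.3]
grip_width: 0.0308
```

Call:
play_rows --motion '[{"jaw": 0.15,"tx": -2,"ty": -20,"tz": 0,"rx": 0,"ry": 0,"rz": 0},{"jaw": 0.15,"tx": -5,"ty": -55,"tz": 0,"rx": 0,"ry": 0,"rz": 0},{"jaw": 0.15,"tx": -8,"ty": -90,"tz": 0,"rx": 0,"ry": 0,"rz": 0},{"jaw": 0.15,"tx": -10,"ty": -125,"tz": 0,"rx": 0,"ry": 0,"rz": 0},{"jaw": 0.15,"tx": -10,"ty": -160,"tz": 0,"rx": 0,"ry": 0,"rz": 0}]'

```text
clock: 51.75
tool_pos: [0.5698, -0.0016, 0.1896]
eef_rot: [3.14, -0.012, 0.002]
force: [1.1, 0.1, -1.5]
grip_width: 0.0311
```

Call:
play_rows --motion '[{"jaw": 0.15,"tx": -3,"ty": -35,"tz": 0,"rx": 0,"ry": 0,"rz": 0},{"jaw": 0.15,"tx": -6,"ty": -70,"tz": 0,"rx": 0,"ry": 0,"rz": 0},{"jaw": 0.15,"tx": -8,"ty": -105,"tz": 0,"rx": 0,"ry": 0,"rz": 0},{"jaw": 0.15,"tx": -10,"ty": -140,"tz": 0,"rx": 0,"ry": 0,"rz": 0},{"jaw": 0.15,"tx": -10,"ty": -160,"tz": 0,"rx": 0,"ry": 0,"rz": 0}]'

```text
clock: 52.17
tool_pos: [0.5593, 0.162, 0.188]
eef_rot: [3.141, -0.008, -0.002]
force: [-0.4, -0.7, -2.0]
grip_width: 0.031
```

```bash
python3 -c "
from h import *
plan(((.546,.283,.185),-180,0,0),((.546,.283,.079),-180,0,0))"
```

```text
t 52.17 tcp [0.5593 0.162  0.188 ] q [ 0.13  0.26  1.57 -0.    1.31  1.71] w 0.031 F [-0.4 -0.7 -2. ]
((0.546, 0.283, 0.185), -180, 0, 0) -> t [ -13.9 -120.9    2.9] r [ 0.001  0.001 -0.005] rows>= 2.9
((0.546, 0.283, 0.079), -180, 0, 0) -> t [  0.   0. 106.] r [0. 0. 0.] rows>= 2.5
```

Call:
play_rows --motion '[{"jaw": 0.15,"tx": -4,"ty": -35,"tz": 0,"rx": 0,"ry": 0,"rz": 0},{"jaw": 0.15,"tx": -8,"ty": -70,"tz": 0,"rx": 0,"ry": 0,"rz": 0},{"jaw": 0.15,"tx": -12,"ty": -100,"tz": 2,"rx": 0,"ry": 0,"rz": 0},{"jaw": 0.15,"tx": -13,"ty": -117,"tz": 3,"rx": 0,"ry": 0,"rz": 0},{"jaw": 0.15,"tx": -13,"ty": -117,"tz": 3,"rx": 0,"ry": 0,"rz": 0}]'

```text
clock: 52.58
tool_pos: [0.545, 0.2828, 0.1833]
eef_rot: [-3.141, 0.001, 0.006]
force: [0.1, -0.6, -2.0]
grip_width: 0.031
```

```bash
python3 -c "
from h import *
plan(((.546,.283,.079),-180,0,0))"
```

```text
t 52.58 tcp [0.545  0.2828 0.1833] q [0.34 0.33 1.49 0.   1.33 1.91] w 0.031 F [ 0.1 -0.6 -2. ]
((0.546, 0.283, 0.079), -180, 0, 0) -> t [  1.4  -0.2 104.2] r [-0.001  0.004 -0.001] rows>= 2.5
```

Call:
play_rows --motion '[{"jaw": 0.15,"tx": 2,"ty": 0,"tz": 30,"rx": 0,"ry": 0.002,"rz": 0},{"jaw": 0.15,"tx": 2,"ty": 0,"tz": 60,"rx": 0,"ry": 0.002,"rz": 0},{"jaw": 0.15,"tx": 2,"ty": 0,"tz": 85,"rx": 0,"ry": 0.002,"rz": 0},{"jaw": 0.15,"tx": 3,"ty": 0,"tz": 100,"rx": 0,"ry": 0.002,"rz": 0},{"jaw": 0.15,"tx": 3,"ty": 0,"tz": 101,"rx": 0,"ry": 0.002,"rz": 0}]'

```text
clock: 53.0
tool_pos: [0.5437, 0.2805, 0.0766]
eef_rot: [3.138, -0.002, -0.018]
force: [-0.9, -0.8, -3.0]
grip_width: 0.0307
```

Call:
play_rows --motion '[{"jaw": 0.15,"tx": 0,"ty": 0,"tz": 2,"rx": 0,"ry": 0,"rz": 0},{"jaw": 0.15,"tx": 0,"ty": 0,"tz": 3,"rx": 0,"ry": 0,"rz": 0},{"jaw": 0.15,"tx": 0,"ty": 0,"tz": 4,"rx": 0,"ry": 0,"rz": 0}]'

```text
clock: 53.25
tool_pos: [0.5455, 0.2799, 0.075]
eef_rot: [3.138, -0.003, -0.013]
force: [-1.7, -3.6, 8.1]
grip_width: 0.031
```

Call:
play_rows --motion '[{"jaw": 0.15,"tx": 0,"ty": 0,"tz": 1,"rx": 0,"ry": 0,"rz": 0},{"jaw": 0.15,"tx": 0,"ty": 0,"tz": 2,"rx": 0,"ry": 0,"rz": 0},{"jaw": 0.15,"tx": 0,"ty": 0,"tz": 3,"rx": 0,"ry": 0,"rz": 0}]'

```text
clock: 53.5
tool_pos: [0.5475, 0.28, 0.0749]
eef_rot: [3.139, -0.003, -0.006]
force: [-2.2, -3.9, 12.8]
grip_width: 0.0309
```

Contact. Release and go to the spot 1 bottle.

Call:
play_rows --motion '[{"jaw": 0.65,"tx": 0,"ty": 0,"tz": 0,"rx": 0,"ry": 0,"rz": 0},{"jaw": 0.65,"tx": 0,"ty": 0,"tz": 0,"rx": 0,"ry": 0,"rz": 0},{"jaw": 0.65,"tx": 0,"ty": 0,"tz": 0,"rx": 0,"ry": 0,"rz": 0},{"jaw": 0.65,"tx": 0,"ty": 0,"tz": -20,"rx": 0,"ry": 0,"rz": 0},{"jaw": 0.65,"tx": 0,"ty": 0,"tz": -60,"rx": 0,"ry": 0,"rz": 0}]'

```text
clock: 53.92
tool_pos: [0.5426, 0.2784, 0.1288]
eef_rot: [3.134, -0.003, -0.027]
force: [0.4, -0.2, -1.0]
grip_width: 0.0559
```

Call:
play_rows --motion '[{"jaw": 0.65,"tx": 0,"ty": 20,"tz": -40,"rx": 0,"ry": 0,"rz": 0},{"jaw": 0.65,"tx": 0,"ty": 60,"tz": -70,"rx": 0,"ry": 0,"rz": 0},{"jaw": 0.65,"tx": 0,"ty": 100,"tz": -80,"rx": 0,"ry": 0,"rz": 0},{"jaw": 0.65,"tx": 0,"ty": 140,"tz": -80,"rx": 0,"ry": 0,"rz": 0},{"jaw": 0.65,"tx": 0,"ty": 180,"tz": -80,"rx": 0,"ry": 0,"rz": 0}]'

```text
clock: 54.33
tool_pos: [0.5445, 0.1017, 0.212]
eef_rot: [3.134, -0.0, -0.021]
force: [0.3, -0.5, -1.2]
grip_width: 0.0558
```

Call:
play_rows --motion '[{"jaw": 0.65,"tx": 15,"ty": 190,"tz": 0,"rx": 0,"ry": 0,"rz": 0},{"jaw": 0.65,"tx": 15,"ty": 190,"tz": 0,"rx": 0,"ry": 0,"rz": 0},{"jaw": 0.65,"tx": 15,"ty": 190,"tz": 0,"rx": 0,"ry": 0,"rz": 0},{"jaw": 0.65,"tx": 15,"ty": 190,"tz": 0,"rx": 0,"ry": 0,"rz": 0},{"jaw": 0.65,"tx": 15,"ty": 190,"tz": 0,"rx": 0,"ry": 0,"rz": 0}]'

```text
clock: 54.75
tool_pos: [0.5593, -0.0922, 0.2131]
eef_rot: [3.133, -0.005, -0.021]
force: [0.9, 0.7, 1.0]
grip_width: 0.0556
```

Call:
play_rows --motion '[{"jaw": 0.65,"tx": 15,"ty": 190,"tz": 0,"rx": 0,"ry": 0,"rz": 0},{"jaw": 0.65,"tx": 15,"ty": 190,"tz": 0,"rx": 0,"ry": 0,"rz": 0},{"jaw": 0.65,"tx": 15,"ty": 190,"tz": 0,"rx": 0,"ry": 0,"rz": 0},{"jaw": 0.65,"tx": 15,"ty": 190,"tz": 0,"rx": 0,"ry": 0,"rz": 0},{"jaw": 0.65,"tx": 15,"ty": 190,"tz": 0,"rx": 0,"ry": 0,"rz": 0}]'

```text
clock: 55.17
tool_pos: [0.5733, -0.286, 0.2142]
eef_rot: [3.132, -0.008, -0.021]
force: [0.5, 0.1, -1.0]
grip_width: 0.0556
```

```bash
python3 -c "
from h import *
caps()
plan(((.585,-.381,.21),-180,0,0),((.585,-.381,.122),-180,0,0))"
```

```text
top [203. 140.] 75 [0.71  0.153] spot 5 172
top [388. 184.] 36 [ 0.577 -0.382] spot 1 10
top [129. 197.] 90 tray rel [0.052 0.049]
top [164. 198.] 85 tray rel [ 0.05  -0.056]
top [128. 230.] 93 tray rel [-0.049  0.047]
scene [298.  82.] 70 tray rel [-0.048  0.048]
scene [327.  94.] 78 tray rel [0.053 0.05 ]
scene [308. 114.] 80 tray rel [ 0.051 -0.055]
scene [344. 167.] 119 [0.74  0.121] spot 5 185
scene [156. 288.] 209 [ 0.584 -0.382] spot 1 2
t 55.27 tcp [ 0.5732 -0.2872  0.214 ] q [-0.59  0.36  1.38 -0.02  1.4   0.99] w 0.0558 F [-0.9 -0.2 -1.4]
((0.585, -0.381, 0.21), -180, 0, 0) -> t [12.7 93.7  4.8] r [ 0.01   0.013 -0.008] rows>= 2.3
((0.585, -0.381, 0.122), -180, 0, 0) -> t [ 0.  0. 88.] r [0. 0. 0.] rows>= 2.1
```

Call:
play_rows --motion '[{"jaw": 0.65,"tx": 13,"ty": 93,"tz": 3,"rx": 0.01,"ry": 0.013,"rz": 0},{"jaw": 0.65,"tx": 13,"ty": 93,"tz": 3,"rx": 0.01,"ry": 0.013,"rz": 0},{"jaw": 0.65,"tx": 13,"ty": 93,"tz": 3,"rx": 0.01,"ry": 0.013,"rz": 0},{"jaw": 0.65,"tx": 13,"ty": 93,"tz": 3,"rx": 0.01,"ry": 0.013,"rz": 0}]'

```text
clock: 55.6
tool_pos: [0.5848, -0.3833, 0.2106]
eef_rot: [3.141, -0.019, -0.001]
force: [-0.7, 0.7, -0.1]
grip_width: 0.0554
```

```bash
python3 -c "
from h import *
plan(((.585,-.381,.122),-180,0,0))"
```

```text
t 55.6 tcp [ 0.5848 -0.3833  0.2106] q [-0.7   0.48  1.22 -0.    1.44  0.88] w 0.0554 F [-0.7  0.7 -0.1]
((0.585, -0.381, 0.122), -180, 0, 0) -> t [ 0.2 -2.4 88.6] r [ 0.001  0.001 -0.012] rows>= 2.1
```

Call:
play_rows --motion '[{"jaw": 0.65,"tx": 0,"ty": -2,"tz": 25,"rx": 0,"ry": 0,"rz": 0},{"jaw": 0.65,"tx": 0,"ty": -2,"tz": 50,"rx": 0,"ry": 0,"rz": 0},{"jaw": 0.65,"tx": 1,"ty": -2,"tz": 75,"rx": 0,"ry": 0,"rz": 0},{"jaw": 0.65,"tx": 1,"ty": -2,"tz": 87,"rx": 0,"ry": 0,"rz": 0},{"jaw": 0.65,"tx": 1,"ty": -2,"tz": 87,"rx": 0,"ry": 0,"rz": 0}]'

```text
clock: 56.02
tool_pos: [0.5835, -0.3775, 0.1187]
eef_rot: [-3.136, 0.016, 0.012]
force: [-1.2, -0.3, -0.3]
grip_width: 0.0559
```

Call:
play_rows --motion '[{"jaw": 0.15,"tx": 0,"ty": 0,"tz": 0,"rx": 0,"ry": 0,"rz": 0},{"jaw": 0.15,"tx": 0,"ty": 0,"tz": 0,"rx": 0,"ry": 0,"rz": 0},{"jaw": 0.15,"tx": 0,"ty": 0,"tz": 0,"rx": 0,"ry": 0,"rz": 0},{"jaw": 0.15,"tx": 0,"ty": 0,"tz": 0,"rx": 0,"ry": 0,"rz": 0},{"jaw": 0.15,"tx": 0,"ty": 0,"tz": 0,"rx": 0,"ry": 0,"rz": 0}]'

```text
clock: 56.43
tool_pos: [0.5844, -0.378, 0.1207]
eef_rot: [-3.137, 0.017, 0.008]
force: [0.4, 0.6, 3.8]
grip_width: 0.0307
```

Call:
play_rows --motion '[{"jaw": 0.15,"tx": 0,"ty": 0,"tz": -10,"rx": 0,"ry": 0,"rz": 0},{"jaw": 0.15,"tx": 0,"ty": 0,"tz": -30,"rx": 0,"ry": 0,"rz": 0},{"jaw": 0.15,"tx": 0,"ty": 0,"tz": -55,"rx": 0,"ry": 0,"rz": 0},{"jaw": 0.15,"tx": 0,"ty": 0,"tz": -65,"rx": 0,"ry": 0,"rz": 0},{"jaw": 0.15,"tx": 0,"ty": 0,"tz": -65,"rx": 0,"ry": 0,"rz": 0}]'

```text
clock: 56.85
tool_pos: [0.5868, -0.3798, 0.1906]
eef_rot: [3.141, -0.016, 0.002]
force: [0.5, -0.5, 0.0]
grip_width: 0.0308
```

Call:
play_rows --motion '[{"jaw": 0.15,"tx": -4,"ty": -20,"tz": 0,"rx": 0,"ry": 0,"rz": 0},{"jaw": 0.15,"tx": -12,"ty": -55,"tz": 0,"rx": 0,"ry": 0,"rz": 0},{"jaw": 0.15,"tx": -20,"ty": -90,"tz": 0,"rx": 0,"ry": 0,"rz": 0},{"jaw": 0.15,"tx": -28,"ty": -125,"tz": 0,"rx": 0,"ry": 0,"rz": 0},{"jaw": 0.15,"tx": -35,"ty": -160,"tz": 0,"rx": 0,"ry": 0,"rz": 0}]'

```text
clock: 57.27
tool_pos: [0.5519, -0.2175, 0.1887]
eef_rot: [-3.14, 0.018, 0.002]
force: [0.7, 0.5, -0.7]
grip_width: 0.0309
```

Call:
play_rows --motion '[{"jaw": 0.15,"tx": -7,"ty": -35,"tz": 0,"rx": 0,"ry": 0,"rz": 0},{"jaw": 0.15,"tx": -14,"ty": -70,"tz": 0,"rx": 0,"ry": 0,"rz": 0},{"jaw": 0.15,"tx": -21,"ty": -105,"tz": 0,"rx": 0,"ry": 0,"rz": 0},{"jaw": 0.15,"tx": -28,"ty": -140,"tz": 0,"rx": 0,"ry": 0,"rz": 0},{"jaw": 0.15,"tx": -35,"ty": -170,"tz": 0,"rx": 0,"ry": 0,"rz": 0}]'

```text
clock: 57.68
tool_pos: [0.5171, -0.0447, 0.1876]
eef_rot: [-3.139, 0.017, 0.006]
force: [-0.0, 0.7, -0.6]
grip_width: 0.0309
```

Call:
play_rows --motion '[{"jaw": 0.15,"tx": -7,"ty": -35,"tz": 0,"rx": 0,"ry": 0,"rz": 0},{"jaw": 0.15,"tx": -14,"ty": -70,"tz": 0,"rx": 0,"ry": 0,"rz": 0},{"jaw": 0.15,"tx": -21,"ty": -105,"tz": 0,"rx": 0,"ry": 0,"rz": 0},{"jaw": 0.15,"tx": -28,"ty": -140,"tz": 0,"rx": 0,"ry": 0,"rz": 0},{"jaw": 0.15,"tx": -35,"ty": -165,"tz": 0,"rx": 0,"ry": 0,"rz": 0}]'

```text
clock: 58.1
tool_pos: [0.4821, 0.1233, 0.1869]
eef_rot: [-3.138, 0.015, 0.009]
force: [0.3, -0.8, -2.1]
grip_width: 0.0311
```

```bash
python3 -c "
from h import *
plan(((.447,.283,.185),-180,0,0),((.447,.283,.079),-180,0,0))"
```

```text
t 58.1 tcp [0.4821 0.1233 0.1869] q [0.07 0.09 1.77 0.   1.29 1.65] w 0.0311 F [ 0.3 -0.8 -2.1]
((0.447, 0.283, 0.185), -180, 0, 0) -> t [ -36.6 -159.3    2.7] r [-0.003  0.006 -0.01 ] rows>= 3.9
((0.447, 0.283, 0.079), -180, 0, 0) -> t [  0.   0. 106.] r [0. 0. 0.] rows>= 2.5
```

Call:
play_rows --motion '[{"jaw": 0.15,"tx": -8,"ty": -36,"tz": 0,"rx": 0,"ry": 0,"rz": 0},{"jaw": 0.15,"tx": -17,"ty": -75,"tz": 0,"rx": 0,"ry": 0,"rz": 0},{"jaw": 0.15,"tx": -26,"ty": -113,"tz": 2,"rx": 0,"ry": 0,"rz": 0},{"jaw": 0.15,"tx": -34,"ty": -148,"tz": 3,"rx": 0,"ry": 0,"rz": 0},{"jaw": 0.15,"tx": -35,"ty": -156,"tz": 3,"rx": 0,"ry": 0,"rz": 0}]'

```text
clock: 58.52
tool_pos: [0.4457, 0.2839, 0.1833]
eef_rot: [-3.136, 0.008, 0.014]
force: [0.1, -0.3, -1.6]
grip_width: 0.0309
```

```bash
python3 -c "
from h import *
plan(((.447,.283,.079),-180,0,0))"
```

```text
t 58.52 tcp [0.4457 0.2839 0.1833] q [0.4  0.16 1.7  0.01 1.29 1.97] w 0.0309 F [ 0.1 -0.3 -1.6]
((0.447, 0.283, 0.079), -180, 0, 0) -> t [  2.2   1.5 104.2] r [-0.005  0.009 -0.005] rows>= 2.5
```

Call:
play_rows --motion '[{"jaw": 0.15,"tx": 2,"ty": 1,"tz": 30,"rx": -0.003,"ry": 0.005,"rz": 0},{"jaw": 0.15,"tx": 3,"ty": 1,"tz": 60,"rx": -0.003,"ry": 0.005,"rz": 0},{"jaw": 0.15,"tx": 3,"ty": 1,"tz": 85,"rx": -0.003,"ry": 0.005,"rz": 0},{"jaw": 0.15,"tx": 3,"ty": 1,"tz": 98,"rx": -0.003,"ry": 0.005,"rz": 0},{"jaw": 0.15,"tx": 3,"ty": 1,"tz": 100,"rx": -0.003,"ry": 0.005,"rz": 0}]'

```text
clock: 58.93
tool_pos: [0.444, 0.2815, 0.0786]
eef_rot: [3.14, -0.008, -0.02]
force: [-0.8, -0.3, -1.7]
grip_width: 0.0309
```

Call:
play_rows --motion '[{"jaw": 0.15,"tx": 0,"ty": 0,"tz": 2,"rx": 0,"ry": 0,"rz": 0},{"jaw": 0.15,"tx": 0,"ty": 0,"tz": 3,"rx": 0,"ry": 0,"rz": 0},{"jaw": 0.15,"tx": 0,"ty": 0,"tz": 4,"rx": 0,"ry": 0,"rz": 0}]'

```text
clock: 59.18
tool_pos: [0.4446, 0.2815, 0.0753]
eef_rot: [3.14, -0.008, -0.018]
force: [0.2, 0.2, -1.1]
grip_width: 0.0311
```

Call:
play_rows --motion '[{"jaw": 0.15,"tx": 0,"ty": 0,"tz": 1,"rx": 0,"ry": 0,"rz": 0},{"jaw": 0.15,"tx": 0,"ty": 0,"tz": 2,"rx": 0,"ry": 0,"rz": 0},{"jaw": 0.15,"tx": 0,"ty": 0,"tz": 3,"rx": 0,"ry": 0,"rz": 0}]'

```text
clock: 59.43
tool_pos: [0.4462, 0.2818, 0.0748]
eef_rot: [3.141, -0.008, -0.013]
force: [-2.9, -2.9, 13.7]
grip_width: 0.0308
```

Call:
play_rows --motion '[{"jaw": 0.65,"tx": 0,"ty": 0,"tz": 0,"rx": 0,"ry": 0,"rz": 0},{"jaw": 0.65,"tx": 0,"ty": 0,"tz": 0,"rx": 0,"ry": 0,"rz": 0},{"jaw": 0.65,"tx": 0,"ty": 0,"tz": 0,"rx": 0,"ry": 0,"rz": 0},{"jaw": 0.65,"tx": 0,"ty": 0,"tz": -20,"rx": 0,"ry": 0,"rz": 0},{"jaw": 0.65,"tx": 0,"ty": 0,"tz": -60,"rx": 0,"ry": 0,"rz": 0}]'

```text
clock: 59.85
tool_pos: [0.4421, 0.2799, 0.1299]
eef_rot: [3.136, -0.008, -0.032]
force: [-0.0, -0.1, -0.2]
grip_width: 0.0556
```

Call:
play_rows --motion '[{"jaw": 0.65,"tx": 0,"ty": 20,"tz": -40,"rx": 0,"ry": 0,"rz": 0},{"jaw": 0.65,"tx": 0,"ty": 60,"tz": -80,"rx": 0,"ry": 0,"rz": 0},{"jaw": 0.65,"tx": 0,"ty": 100,"tz": -110,"rx": 0,"ry": 0,"rz": 0},{"jaw": 0.65,"tx": 0,"ty": 140,"tz": -120,"rx": 0,"ry": 0,"rz": 0},{"jaw": 0.65,"tx": 0,"ty": 180,"tz": -120,"rx": 0,"ry": 0,"rz": 0}]'

```text
clock: 60.27
tool_pos: [0.4454, 0.1183, 0.2522]
eef_rot: [3.137, -0.005, -0.02]
force: [1.4, -0.4, 0.1]
grip_width: 0.0557
```

Call:
play_rows --motion '[{"jaw": 0.65,"tx": 0,"ty": 120,"tz": 0,"rx": 0,"ry": 0,"rz": 0},{"jaw": 0.65,"tx": 0,"ty": 120,"tz": 0,"rx": 0,"ry": 0,"rz": 0},{"jaw": 0.65,"tx": 0,"ty": 120,"tz": 0,"rx": 0,"ry": 0,"rz": 0},{"jaw": 0.65,"tx": 0,"ty": 120,"tz": 0,"rx": 0,"ry": 0,"rz": 0},{"jaw": 0.65,"tx": 0,"ty": 120,"tz": 0,"rx": 0,"ry": 0,"rz": 0}]'

```text
clock: 60.68
tool_pos: [0.4451, -0.0035, 0.2529]
eef_rot: [3.137, -0.012, -0.019]
force: [-0.7, -0.0, 0.9]
grip_width: 0.0554
```

```bash
python3 -c "
from h import *
d,s=caps(); plan()
a=cv2.resize(d['frame'][110:260,80:400],None,fx=1.25,fy=1.25); b=cv2.resize(s['frame'][40:340,60:400],None,fx=1.17,fy=1.17)
h=max(len(a),len(b)); p=lambda x:cv2.copyMakeBorder(x,0,h-len(x),0,0,0)
cv2.imwrite('pics/end.png',np.hstack([p(a),p(b)]))"
```

```text
top [203. 140.] 75 [0.71  0.154] spot 5 173
top [129. 197.] 90 tray rel [0.052 0.049]
top [163. 198.] 85 tray rel [ 0.05  -0.056]
top [128. 230.] 91 tray rel [-0.049  0.047]
top [162. 231.] 91 tray rel [-0.05  -0.056]
scene [298.  82.] 71 tray rel [-0.048  0.048]
scene [327.  94.] 79 tray rel [0.053 0.05 ]
scene [279. 100.] 82 tray rel [-0.05  -0.055]
scene [308. 114.] 81 tray rel [ 0.051 -0.055]
scene [344. 167.] 117 [0.74  0.121] spot 5 185
t 60.78 tcp [ 0.4448 -0.0012  0.2526] q [-0.19 -0.09  1.81 -0.01  1.43  1.38] w 0.0557 F [-0.2  0.2  0.3]
```

View pics/end.png

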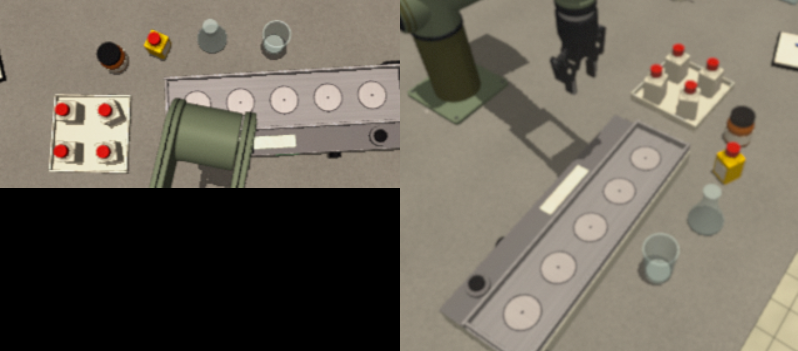

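The final picture shows four white bottles upright in the tray, the lane empty, and the glassware and yellow look-alike in place. Both cameras agree on the positions, so I'm handing in.

```bash
python3 -c "
from h import *
print(ctrl.sign_off())"
```

```text
the job is handed in; nothing more can be done
None
```

The job is handed in at about 61 s of the 210 s allowed. All four bottles present now stand upright in the spill tray. `sign_off` gives no verdict, so the results below are my own measurements.

- **Righting the bottles:** I stood up the three tipped bottles on circles 1, 3 and 4. The fourth was already standing on circle 5, about 11 mm off centre. That is inside the 20 mm limit, so I left it.
- **The knock:** The bottle on circle 4 was found pushed 50 mm aside before I pressed the button. I put it back by its cap and checked it again. At the press, the four bottles were 1–3 mm (circles 1, 3 and 4) and 11 mm (circle 5) off their circles in both camera views.
- **The button:** I held it at its stop at about 21 N for over 4.2 s, then let it go. The force on the way up fell off over roughly 6 mm and was near zero before I lifted clear.
- **The tray:** Both cameras put each bottle within 57 mm of the tray's centre along each side, with the limit at 85 mm. The two views agreed to within about 5 mm. The gripper was clear of everything.
- **Glassware:** In the last picture the beaker, flask, jar and yellow look-alike looked undisturbed. I judged that by eye and did not measure the glassware.

No check failed. One early attempt to tilt the tool forward in free air ran into a wrist-joint limit. Nothing was touched, and I tilted the tool the other way from then on.

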